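Close a polishing barrel: seat the lid, thread the locking bar

TASK

Get the polishing barrel ready for tumbling: take its lid off the sloping draining stand and set it down on the barrel's rim (do not drop it), level and fully seated, turned so that the eye on the lid lines up with the barrel's two ears. Then take the locking bar with the red handle and slide it through the first ear, the lid's eye and the second ear until the handle's shoulder is up against the ear, and leave it there. Leave the powder jar, the glass beaker and the roll of tape where they are.

Things in the scene. Friction and masses are not known exactly. Their poses are not given: they have to be found in the camera images.
- barrel_rim (a point): Polishing barrel: open blue round pot, 92 mm across, on a dark foot 116 mm across, fixed to the worktop. Point: centre of its mouth, level with the rim, 160 mm above the worktop; z up, y along the line through its two ears. Mouth 82 mm across inside, wall 5 mm. Outside the rim at +y and -y stands a steel ear: a round eye 28 mm across, 12 mm long, from 54 to 66 mm off the centre, bore 15 mm.
- barrel_bore (a point): Point midway between the barrel's two ears on the common axis of their bores: 22 mm above barrel_rim, 182 mm above the worktop; y along the bores, z up. The tops of the ears are 14 mm higher.
- lid_grip (a point): Centre of the loose lid's grip: an upright black block, 40 mm along the lid's x, 16 along its y, 40 along its z, on top of the lid's steel eye. z: out of the lid's top; y: along the eye's bore. At the start the lid lies on the sloping stand, so z leans 28 degrees from vertical toward the robot and y is level. The eye's axis lies 35 mm below this point along z, the flange's underside (lid_seat) 57 mm.
- lid_seat (a point): Centre of the underside of the silvery lid's flange, the face that rests on the rim; axes as lid_grip. Flange 96 mm across, 6 mm thick; below it a tapered plug 9 mm deep, 76 mm across (69 at its lower edge), for the barrel's mouth; on top a steel eye 30 mm across, 24 long, bore 17. Alike after half a turn; 0.15 to 0.3 kg. Seated, this point is at barrel_rim, with y in line with the ears.
- stand: Draining stand, fixed: light wooden slats, 120 mm long and 104 mm wide, that rise at 28 degrees away from the robot, with two steel pegs under the lid's lower edge, 18 mm out of the slope. Origin on the worktop, 50 mm below the middle of the lid's plug; x: level direction in which the slope rises; y level along the slope; z up.
- bar_grip (a point): Centre of the red square handle (56 mm along x, 20 x 20 mm in section) of the loose locking bar, 0.15 to 0.3 kg. At the start it lies on a flat of the handle, this point 10 mm above the worktop, its shaft level. x: from handle to nose; z up. Shoulder 28 mm ahead; from it a steel shaft, 10 mm thick, runs 145 mm on along x, the last 12 mm tapering to 4 mm. It balances about 20 mm ahead of this point.
- bar_mid (a point): Point on the axis of the bar's shaft 94 mm ahead of bar_grip, 66 mm ahead of the shoulder; axes as bar_grip. When the bar is through both ears with its shoulder against an ear, this point is at barrel_bore, give or take the bar's play in the bores. It may be put in from either side.
- lid: The lid as a whole; origin at the centre of its plug's underside, 9 mm below lid_seat.
- bar: The locking bar as a whole; origin on the underside of its handle, 10 mm below bar_grip.
- powder_jar: White plastic jar, 60 mm across and 119 mm high, a loose bystander; origin at the centre of its underside.
- goblet: Glass beaker, 76 mm across and 65 mm high, a loose bystander; origin at the centre of its underside.
- tape_roll: Roll of tape lying flat, 96 mm across and 25 mm high, a loose bystander; origin at the centre of its underside.
Not all that is in view belongs to the job. Leave any pink look-alike of the lid alone.

How it is judged:
By the outcome, as a careful person would: the job done as asked, in the order asked, and still so for the second after the job is handed in, with the robot touching nothing.
It also fails if it takes over 72 s, if anything falls off the work surface, if the arm or the gripper's body presses on something with over 40 N, if the wrist force passes 120 N, or if a joint passes its speed limit or range.

ROBOT

A 7-joint arm with a two-finger parallel gripper is mounted at the origin on a cart in front of the work surface, level with it; the furniture and walls round the work are solid. World frame = base frame: x ahead of the robot, y to its left, z up, the work surface at z = 0. Lengths are in m, angles in degrees, forces in N, time in s.
With the tool pointing down it reaches from about 0.425 to 0.875 m from the base axis. Payload 4.7 kg.
Tool frame: the origin (TCP) lies at the very end of the fingers, on their centre line; the grasp point (between the pads) lies env.tcp_to_grasp behind it (env.tcp_to_grasp is the distance from the TCP to the grasp point, in m); z points along the fingers, x is the direction in which the jaws open and shut, and the axes are right-handed (so a half turn about z gives the same grasp; the last joint's range is limited). The gripper opens to 87 mm and grips with 3 to 60 N. Pads are 19 mm wide; open, the fingers measure 117 mm over their backs; the gripper's body (75 mm by 190 mm) begins 51 mm behind the grasp point.
Start: joints at [-62.619, 18.392, -4.016, 83.108, 1.295, 78.541, -3.26], TCP at [0.291, 0.581, 0.223] pointing down, gripper open.
Joint ranges: [-163.93, 163.93], [-17.29, 119.83], [-79.2, 71.16], [3.27, 140.29], [-89.18, 269.18], [5.43, 117.66], [-154.24, 154.24]. Speed limits (degrees/s): [147.25, 147.25, 180, 180, 180, 180, 180].

INTERFACE

Orientations are given as [roll, pitch, yaw] about the fixed x, y, z axes, in that order (R = Rz(yaw) Ry(pitch) Rx(roll)).
In Python, from cell import env gives the robot as it stands. The module is installed in compiled form; this text tells all that it offers.
- The arm moves only by the tool send_rows, never from a script. Its argument "steps" is a list of rows, each a list of 3 entries, a list of its own where there are three numbers: the shift along the tool's x, y, z in m, then the turn, a rotation vector about the tool's x, y, z in rad, then the finger opening in m, from 0 to 0.087. A call has exactly 5 rows; each row is the pose to reach, as a shift and turn from the pose commanded when the call began, along the tool's axes at that moment; what a row does not reach only later rows make up. A row lasts 1/12 s, in which the tool goes at most 41.7 mm and 7.16 degrees, less where a joint would pass 70% of its speed; a pose out of reach is approached as far as the arm can. A call with a gripper value outside its range is refused whole. The fingers move at their own pace and stop on an object; "grip_force" is the grip in N (left out, the last holds). Time passes only in rows, so rows that repeat a pose let the fingers close, or fill a call up. It gives the time, the measured TCP pose, the force and the opening at its end, in the units of the state.
- env.get_obs(): the state, without advancing time (a new reading comes with each control period).
- env.read_camera(name): name is "scene" or "top" or "wrist"; returns a dict with "pixels" (384x512x3 uint8, red, green, blue), "fx", "fy", "cx", "cy" (pixels), "k1" (the pictures are not rectified: a ray, as slopes to the right and down, at radius r is drawn at 1 + k1 r^2 times it, then the intrinsics apply), "position" and "rotation" of the camera in the world. Camera axes: x right, y up, looking along -z (the intrinsics and any distortion apply to the point x, -y, -z); pixel columns grow to the right and rows downward; lengths in m; the calibration is good to about 2 mm. A picture is of the moment at which its call begins. There is no depth.
- env.sign_off(): hands the job in, once; it reports no verdict.
The state is a dict: "time_s": time; "qpos": joint angles; "joint_velocities": joint speeds; "effort": joint torques, N m; "tool_pos": TCP position; "tool_rot": TCP orientation; "force": force on the tool from outside, world axes, zero at the start; "wrist_torque": the same for the moment, N m; "grip_width": finger opening in m.
Only numpy, scipy, OpenCV 4.12 (cv2) and the standard library are available. Lean on these libraries where they do the work, as an engineer would, in place of code of your own. Each camera call takes 0.05 s, during which the arm holds its last target.

## Working session

There is one attempt and no reset: what is moved stays moved. The work goes in short steps, Python scripts to look and compute and a tool call to move; the robot and the scene stay as the last step left them, time stands still between calls to the robot, and variables do not carry over. Pictures are saved under pics/ and viewed, and the job is handed in when it is done.

Besides the shell and the picture viewer there is one more tool, called after "Request:" by a JSON object that holds its "method" and its "body", one argument or row to a line. send_rows: Moves the arm, as the interface text tells. Its arguments: {"type":"object","properties":{"steps":{"type":"array"},"grip_force":{"type":"number"}},"required":["steps"]}

```bash
mkdir -p pics; cat > h.py <<'E'
import numpy as np, cv2
from scipy.spatial.transform import Rotation as R
from cell import env
def snap(n,f):
    c=env.read_camera(n); cv2.imwrite(f'pics/{f}.png',c['pixels'][:,:,::-1]); np.save(f'pics/{f}.npy',c,allow_pickle=True); return c
def load(f): return np.load(f'pics/{f}.npy',allow_pickle=True).item()
def rays(c,uv):
    uv=np.atleast_2d(np.array(uv,float)); K=np.array([[c['fx'],0,c['cx']],[0,c['fy'],c['cy']],[0,0,1]])
    p=cv2.undistortPointsIter(uv[:,None],K,np.array([c['k1'],0,0,0.]),None,None,(3,100,1e-10))[:,0]
    d=np.c_[p[:,0],-p[:,1],-np.ones(len(p))]@np.array(c['rotation']).T
    return np.array(c['position']),d/np.linalg.norm(d,axis=1)[:,None]
def onz(c,uv,z):
    o,d=rays(c,uv); return o+d*((z-o[2])/d[:,2])[:,None]
def proj(c,P):
    P=np.atleast_2d(P); q=(P-np.array(c['position']))@np.array(c['rotation']); s=np.c_[q[:,0],-q[:,1]]/-q[:,2:]
    s=s*(1+c['k1']*(s**2).sum(1))[:,None]; return np.c_[s[:,0]*c['fx']+c['cx'],s[:,1]*c['fy']+c['cy']]
def tri(cs,uvs):
    A=np.zeros((3,3));b=np.zeros(3)
    for c,uv in zip(cs,uvs):
        o,d=rays(c,uv);M=np.eye(3)-np.outer(d[0],d[0]);A+=M;b+=M@o
    return np.linalg.solve(A,b)
E
python3 - <<'E'
from h import *
np.set_printoptions(precision=4,suppress=True)
o=env.get_obs()
print(o,env.tcp_to_grasp)
for n in ['scene','top','wrist']:
    c=snap(n,n+'0'); print(n,c['fx'],c['fy'],c['cx'],c['cy'],c['k1'],c['position'],c['rotation'])
E
```

```text
{'time_s': 0.0, 'qpos': array([-62.6205,  18.4404,  -4.0143,  83.1757,   1.2951,  78.54  ,
        -3.2594]), 'joint_velocities': array([ 0.0178,  0.0131, -0.0202,  0.126 , -0.0765,  0.0149, -0.0221]), 'effort': array([  0.    , -49.1288,  -0.4039, -31.2526,  -0.0641,   0.0439,
         0.0002]), 'tool_pos': array([0.2906, 0.5808, 0.2214]), 'tool_rot': array([179.9938,   0.1109,  63.4297]), 'force': array([-0.1137, -0.0218,  0.6434]), 'wrist_torque': array([0.0372, 0.001 , 0.0525]), 'grip_width': 0.08707402461873028} 0.0187
scene 374.22421720131155 374.22421720131155 254.83019071071308 185.5934314093097 -0.06436853290688323 [ 0.0539 -0.68    1.0868] [ 43.9886   0.9282 -28.3916]
top 399.97268231750536 399.97268231750536 255.35254603553412 191.3109714793952 0.03572801671102483 [0.3646 0.1055 1.6753] [  3.3152   0.5345 -90.2075]
wrist 306.78881298896147 306.78881298896147 257.1115965104401 191.4488971199904 -0.07332223277220443 [0.2211 0.6162 0.3829] [-16.2359   0.1464  63.4779]
```

```bash
sed -i "s/np.array(c\['rotation'\])/R.from_euler('xyz',c['rotation'],degrees=True).as_matrix()/g" h.py; grep -n rotation h.py
```

```text
10:    d=np.c_[p[:,0],-p[:,1],-np.ones(len(p))]@R.from_euler('xyz',c['rotation'],degrees=True).as_matrix().T
15:    P=np.atleast_2d(P); q=(P-np.array(c['position']))@R.from_euler('xyz',c['rotation'],degrees=True).as_matrix(); s=np.c_[q[:,0],-q[:,1]]/-q[:,2:]
```

View pics/scene0.png

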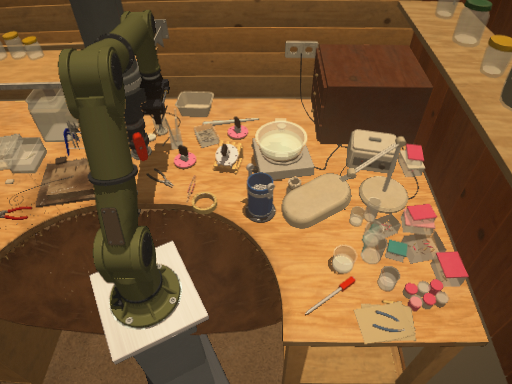

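View pics/top0.png

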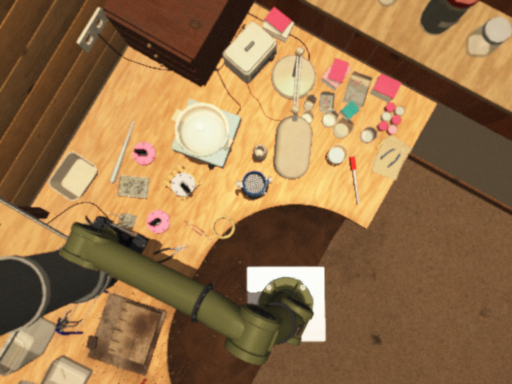

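View pics/wrist0.png

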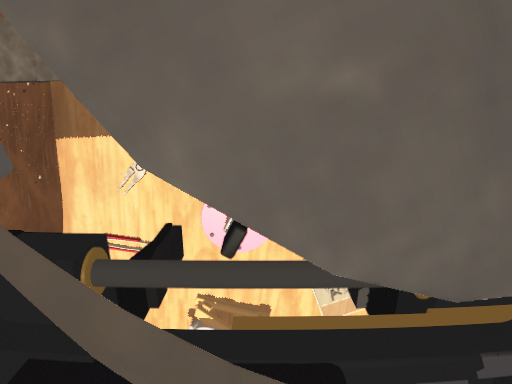

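```bash
python3 - <<'E'
from h import *
t=cv2.imread('pics/top0.png');s=cv2.imread('pics/scene0.png')
def crop(im,x,y,w,h,k): return cv2.resize(im[y:y+h,x:x+w],None,fx=k,fy=k,interpolation=cv2.INTER_CUBIC)
cv2.imwrite('pics/c1.png',crop(t,130,130,160,120,5))
cv2.imwrite('pics/c2.png',crop(s,165,115,130,110,6)[:600])
cv2.imwrite('pics/c3.png',crop(t,320,130,90,80,7))
cv2.imwrite('pics/c4.png',crop(s,280,230,110,90,6))
E
```

```text
(no output)
```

View pics/c1.png

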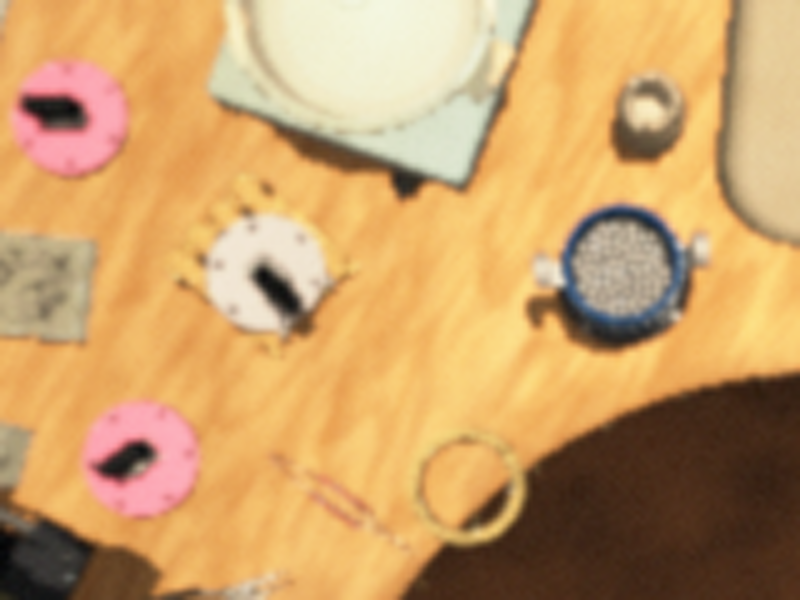

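View pics/c2.png

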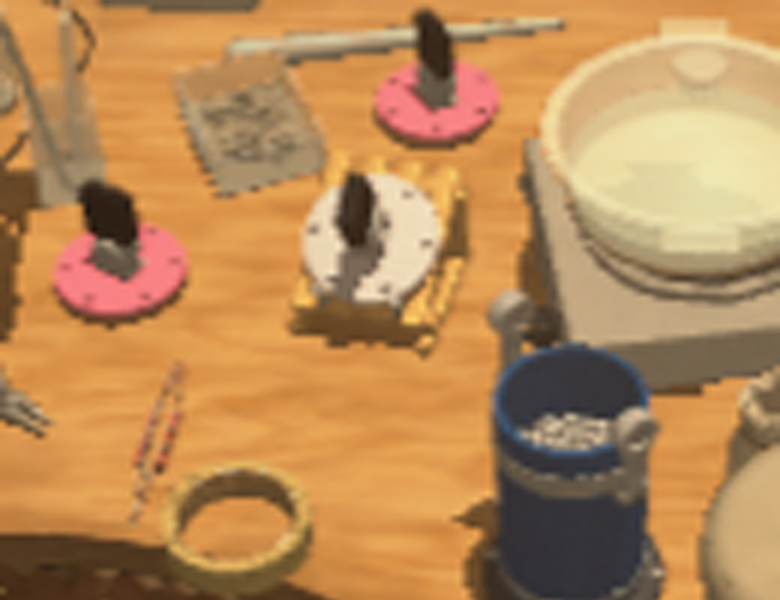

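View pics/c3.png

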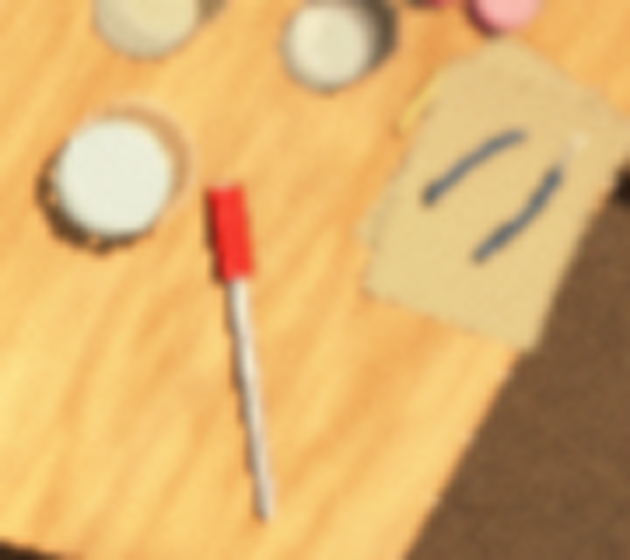

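View pics/c4.png

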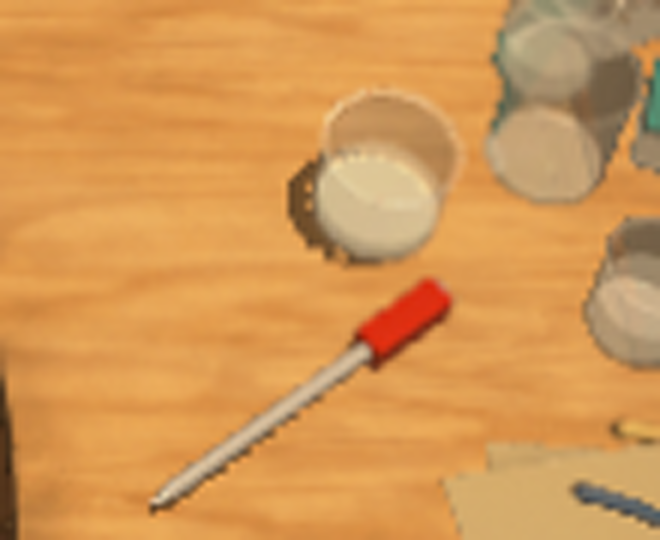

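```bash
python3 - <<'E'
from h import *
np.set_printoptions(precision=4,suppress=True)
t=load('top0');s=load('scene0')
print('tcp',proj(t,[.2906,.5808,.2214]),proj(s,[.2906,.5808,.2214]))
# barrel ears rough (tops ~ z .19 centre .182)
eT=[(130+547/5,130+268/5),(130+700/5,130+248/5)]
eS=[(165+512/6,115+315/6),(165+637/6,115+425/6)]
for a,b in zip(eT,eS): print('ear',onz(t,a,.185),onz(s,b,.182))
print('mouth',onz(t,(130+623/5,130+266/5),.16),onz(s,(165+573/6,115+405/6),.16))
print('stand lid',onz(t,(130+265/5,130+272/5),.07))
print('lid tri grip', tri([t,s],[(130+278/5,130+290/5),(165+355/6,115+210/6)]))
for z in (0.01,): print('bar',onz(t,[(320+231/7,130+233/7),(320+237/7,130+275/7),(320+263/7,130+515/7)],z),onz(s,[(280+404/6,230+322/6),(280+365/6,230+352/6),(280+153/6,230+505/6)],z))
for f,x,y,k in (('scene0',70,30,6),):
    im=cv2.imread(f'pics/{f}.png');cv2.imwrite('pics/c5.png',cv2.resize(im[y:y+95,x:x+130],None,fx=k,fy=k))
im=cv2.imread('pics/top0.png');cv2.imwrite('pics/c6.png',cv2.resize(im[190:340,0:200],None,fx=4,fy=4))
E
```

```text
tcp [[127.6768 235.5712]] [[159.7686 116.6386]]
ear [[0.4801 0.1786 0.185 ]] [[0.4847 0.1812 0.182 ]]
ear [[0.4946 0.0642 0.185 ]] [[0.5037 0.0676 0.182 ]]
mouth [[0.4834 0.1221 0.16  ]] [[0.4904 0.1177 0.16  ]]
stand lid [[0.4868 0.4114 0.07  ]]
lid tri grip [0.4724 0.3922 0.1105]
bar [[ 0.5765 -0.2868  0.01  ]
 [ 0.5513 -0.2899  0.01  ]
 [ 0.4085 -0.3027  0.01  ]] [[ 0.5837 -0.2857  0.01  ]
 [ 0.5548 -0.2898  0.01  ]
 [ 0.4099 -0.3063  0.01  ]]
```

View pics/c5.png

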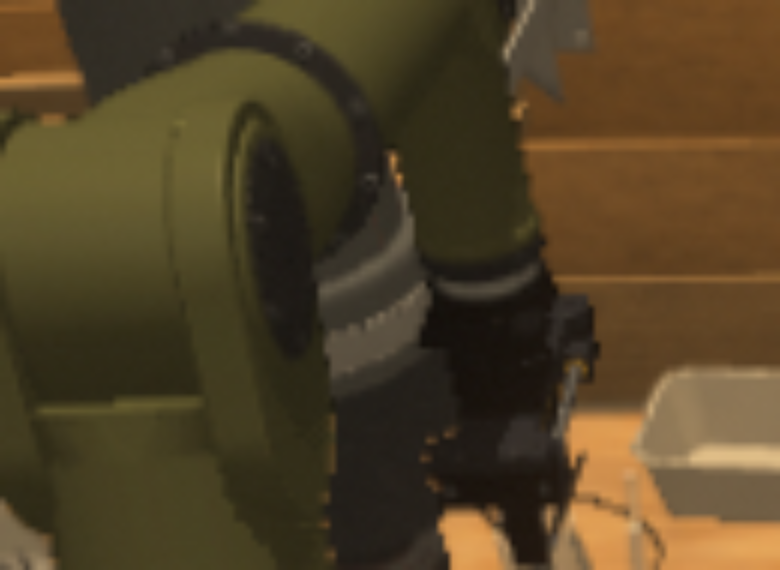

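View pics/c6.png

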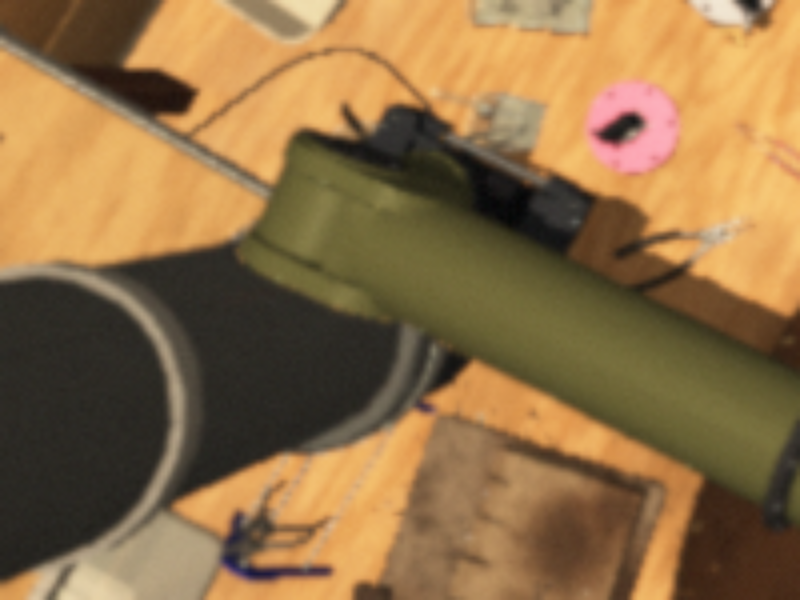

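```bash
cat >> h.py <<'E'
np.set_printoptions(precision=4,suppress=True)
def plan(p,rpy=None,M=None):
    o=env.get_obs(); T=R.from_euler('xyz',o['tool_rot'],degrees=True)
    d=T.inv().apply(np.array(p)-o['tool_pos']); G=R.from_matrix(M) if M is not None else R.from_euler('xyz',rpy,degrees=True)
    w=(T.inv()*G).as_rotvec()
    print('t',round(o['time_s'],2),'pos',o['tool_pos'],'rot',o['tool_rot'],'F',o['force'],'w',round(o['grip_width'],4),'q',np.round(o['qpos'],1))
    print('shift',d,'turn',w,'rows>=',np.linalg.norm(d)/.0417,np.degrees(np.linalg.norm(w))/7.16)
E
python3 - <<'E'
from h import *
plan([.36,.45,.30],[180,0,63.4]); plan([.42,.345,.30],[180,0,130])
t=load('top0')
print(onz(t,[(293,178),(293,115),(275,145),(312,145)],.06))
E
```

```text
t 0.15 pos [0.2906 0.5809 0.2217] rot [179.9946   0.0881  63.4291] F [ 0.5462 -0.0262 -0.5616] w 0.0869 q [-62.6  18.4  -4.   83.2   1.3  78.5  -3.3]
shift [-0.0862  0.1206 -0.0782] turn [0.0001 0.0015 0.0005] rows>= 4.019119302925322 0.012982116381072122
t 0.15 pos [0.2906 0.5809 0.2217] rot [179.9946   0.0881  63.4291] F [ 0.5462 -0.0262 -0.5616] w 0.0869 q [-62.6  18.4  -4.   83.2   1.3  78.5  -3.3]
shift [-0.1533  0.2212 -0.0781] turn [-0.0008  0.0014 -1.1619] rows>= 6.72031019963854 9.297618328669973
[[ 0.5116 -0.0324  0.06  ]
 [ 0.7695 -0.0345  0.06  ]
 [ 0.6467  0.0396  0.06  ]
 [ 0.6458 -0.1106  0.06  ]]
```

Request:
{"method": "send_rows", "body": {
  "steps": [
    [[-0.017,0.024,-0.016],[0,0,0],0.087],
    [[-0.034,0.048,-0.032],[0,0,0],0.087],
    [[-0.052,0.072,-0.048],[0,0,0],0.087],
    [[-0.07,0.096,-0.064],[0,0,0],0.087],
    [[-0.086,0.12,-0.078],[0,0,-0.05],0.087]
  ]
}}

```text
time_s: 0.57
tool_pos: [0.3601, 0.4492, 0.3014]
tool_rot: [180.0, -0.0, 66.3]
force: [0.9, 0.1, -0.1]
grip_width: 0.087
```

```bash
python3 - <<'E'
from h import *
plan([.42,.345,.30],[180,0,130])
E
```

```text
t 0.57 pos [0.3601 0.4492 0.3014] rot [179.9932  -0.0064  66.3143] F [ 0.95    0.0563 -0.1048] w 0.087 q [-53.8   7.8  -0.1  86.9   0.   85.2  12.4]
shift [-0.0714  0.0967  0.0014] turn [ 0.0002 -0.     -1.1115] rows>= 2.882858793493256 8.894653564129351
```

Request:
{"method": "send_rows", "body": {
  "steps": [
    [[-0.014,0.02,0],[0,0,-0.11],0.087],
    [[-0.028,0.04,0],[0,0,-0.22],0.087],
    [[-0.042,0.06,0],[0,0,-0.33],0.087],
    [[-0.056,0.08,0],[0,0,-0.44],0.087],
    [[-0.071,0.097,0],[0,0,-0.55],0.087]
  ]
}}

```text
time_s: 0.98
tool_pos: [0.4208, 0.3452, 0.3003]
tool_rot: [180.0, 0.0, 98.1]
force: [1.1, -0.4, -0.1]
grip_width: 0.0868
```

Request:
{"method": "send_rows", "body": {
  "steps": [
    [[0,0,0],[0,0,-0.11],0.087],
    [[0,0,0],[0,0,-0.22],0.087],
    [[0,0,0],[0,0,-0.33],0.087],
    [[0,0,0],[0,0,-0.44],0.087],
    [[0,0,0],[0,0,-0.56],0.087]
  ]
}}

```text
time_s: 1.4
tool_pos: [0.4198, 0.3465, 0.3003]
tool_rot: [-180.0, -0.0, 130.2]
force: [0.2, -0.0, 0.5]
grip_width: 0.0867
```

```bash
python3 - <<'E'
from h import *
plan([.42,.345,.30],[180,0,130])
c=snap('wrist','w1'); print(c['position'],c['rotation'])
E
```

```text
t 1.4 pos [0.4198 0.3465 0.3003] rot [-179.9695   -0.0025  130.1973] F [ 0.191  -0.0092  0.4659] w 0.0867 q [-44.5   4.    2.3  91.3  -0.2  84.7  88. ]
shift [-0.0013 -0.0008  0.0003] turn [-0.0005 -0.      0.0034] rows>= 0.03735938655229663 0.027878381368411913
[0.3602 0.2977 0.4616] [-16.18    -0.0185 130.2468]
```

View pics/w1.png

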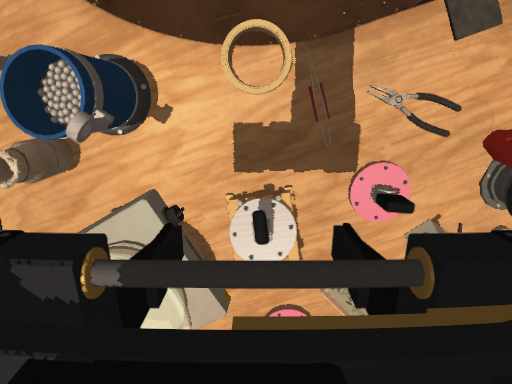

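```bash
python3 - <<'E'
from h import *
im=cv2.imread('pics/w1.png');cv2.imwrite('pics/c7.png',cv2.resize(im[175:275,205:325],None,fx=6,fy=6,interpolation=cv2.INTER_CUBIC))
cv2.imwrite('pics/c8.png',cv2.resize(im[30:150,0:160],None,fx=5,fy=5,interpolation=cv2.INTER_CUBIC))
E
```

```text
(no output)
```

View pics/c7.png

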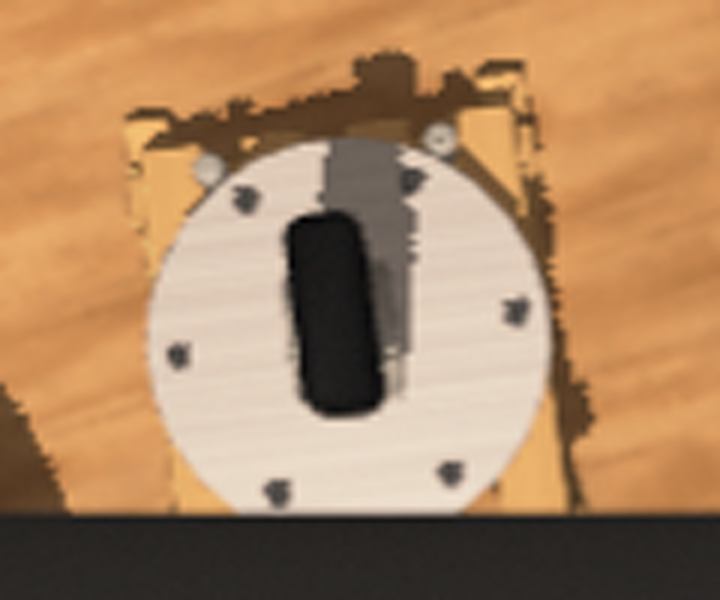

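View pics/c8.png

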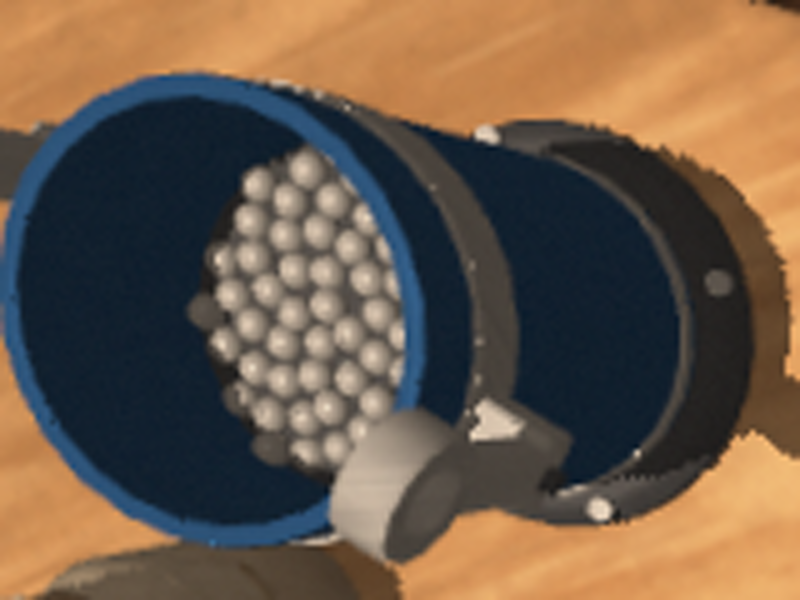

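```bash
python3 - <<'E'
from h import *
c=load('w1'); f=lambda x,y:(205+(x+.5)/6-.5,175+(y+.5)/6-.5)
p=onz(c,[f(208,168),f(440,140)],.042); print(p, np.linalg.norm(p[1]-p[0]))
d=p[0]-p[1]; print('stand y dir deg',np.degrees(np.arctan2(d[1],d[0])))
# lid disc: mask white, fit on visible part
im=c['pixels'].astype(int)
g=im[175:260,205:325]; hsv=cv2.cvtColor(g.astype(np.uint8),cv2.COLOR_RGB2HSV)
m=((hsv[...,1]<60)&(hsv[...,2]>150)).astype(np.uint8)
cs,_=cv2.findContours(m,cv2.RETR_EXTERNAL,cv2.CHAIN_APPROX_NONE);k=max(cs,key=cv2.contourArea)[:,0]
h=cv2.convexHull(k)[:,0]+[205,175]
h=h[h[:,1]<257]
# cast contour on the tilted plane; solve circle for plane yaw psi
from scipy.optimize import least_squares
psi=np.arctan2(d[1],d[0])-np.pi/2; print('psi',np.degrees(psi))
for ps in (psi,):
    n=np.array([-np.sin(.4887)*np.cos(ps),-np.sin(.4887)*np.sin(ps),np.cos(.4887)]); X=np.array([np.cos(.4887)*np.cos(ps),np.cos(.4887)*np.sin(ps),np.sin(.4887)]);Y=np.cross(n,X)
    o,dd=rays(c,h)
    def circ(off):
        P0=np.array([.4868,.4114,.063])+n*off; 
        q=o+dd*(((P0-o)@n)/(dd@n))[:,None]; a=(q-P0)@X;b=(q-P0)@Y
        s=least_squares(lambda v:np.hypot(a-v[0],b-v[1])-v[2],[0,0,.048],loss='soft_l1',f_scale=.001); return s.x,P0,np.sqrt(np.mean(s.fun**2))
    for off in (-.01,0,.01):
        v,P0,e=circ(off); C=P0+X*v[0]+Y*v[1]; print(off,v,e,'C',C,'grip',C+n*.051,'seat',C-n*.006)
# block silhouette
m=(im[175:260,205:325].max(2)<45).astype(np.uint8); m[:28]=0
n_,l,st,ce=cv2.connectedComponentsWithStats(m); 
for s_,c_ in zip(st,ce):
    if s_[4]>40: print(s_,c_+[205,175])
E
```

```text
[[0.4824 0.3676 0.042 ]
 [0.4412 0.4054 0.042 ]] 0.05598410276875785
stand y dir deg -42.5360000034799
psi -132.5360000034799
-0.01 [-0.0125 -0.0046  0.0626] 0.010728990922460706 C [0.4877 0.4192 0.0483] grip [0.5039 0.4368 0.0933] seat [0.4858 0.4171 0.043 ]
0 [-0.01   -0.0036  0.0552] 0.010962842361914313 C [0.4901 0.4203 0.0583] grip [0.5063 0.438  0.1033] seat [0.4882 0.4183 0.053 ]
0.01 [ 0.0122 -0.0055  0.0581] 0.009955588457476643 C [0.4787 0.4106 0.0775] grip [0.4949 0.4283 0.1226] seat [0.4768 0.4086 0.0722]
[   0    0  120   85 9787] [264.6774 216.5863]
[ 48  35  16  34 413] [260.2954 226.8039]
```

```bash
python3 - <<'E'
from h import *
c=load('w1'); s0=load('scene0'); t0=load('top0')
from scipy.optimize import least_squares
im=c['pixels']; hsv=cv2.cvtColor(im,cv2.COLOR_RGB2HSV)
m=((hsv[...,1]<75)&(hsv[...,2]>120)).astype(np.uint8); m[:198]=0;m[259:]=0;m[:,:229]=0;m[:,298:]=0
m=cv2.morphologyEx(m,cv2.MORPH_OPEN,np.ones((5,5)))
cs,_=cv2.findContours(m,cv2.RETR_EXTERNAL,cv2.CHAIN_APPROX_NONE);k=max(cs,key=cv2.contourArea)
h=cv2.convexHull(k)[:,0]; h=h[h[:,1]<257]; print(h.T)
ps=np.radians(47.5);a_=np.radians(28)
n=np.array([-np.sin(a_)*np.cos(ps),-np.sin(a_)*np.sin(ps),np.cos(a_)]); X=np.array([np.cos(a_)*np.cos(ps),np.cos(a_)*np.sin(ps),np.sin(a_)]);Y=np.cross(n,X)
o,dd=rays(c,h)
for off in (-.01,0,.01):
    P0=np.array([.4868,.4114,.063])+n*off; q=o+dd*(((P0-o)@n)/(dd@n))[:,None]; a=(q-P0)@X;b=(q-P0)@Y
    s=least_squares(lambda v:np.hypot(a-v[0],b-v[1])-v[2],[0,0,.048],loss='soft_l1',f_scale=.001); v=s.x
    C=P0+X*v[0]+Y*v[1]; G=C+n*.051; print(off,v,np.std(s.fun),'C',C,'grip',G,'proj w',proj(c,G),'top',proj(t0,G),'sc',proj(s0,G))
E
```

```text
[[258 281 290 292 294 296 296 294 292 288 286 238 235 233 231 230 230 232
  233 237 239 248 253]
 [199 203 212 215 219 227 236 242 247 253 255 254 250 247 241 232 224 218
  216 210 208 201 199]]
-0.01 [0.0022 0.0021 0.0479] 0.00040153046352008016 C [0.4897 0.4177 0.0552] grip [0.4736 0.4    0.1002] proj w [[260.8831 227.5439]] top [[184.3981 187.1479]] sc [[223.0366 150.8161]]
0 [0.003  0.0024 0.0468] 0.00039237181851562504 C [0.4868 0.415  0.0644] grip [0.4706 0.3973 0.1094] proj w [[260.8396 227.4649]] top [[184.6481 187.7304]] sc [[222.4846 149.6933]]
0.01 [0.0038 0.0027 0.0457] 0.0003832167516462114 C [0.4839 0.4122 0.0736] grip [0.4677 0.3946 0.1186] proj w [[260.7937 227.3815]] top [[184.9011 188.3199]] sc [[221.926  148.5567]]
```

```bash
cat > lid.py <<'E'
from h import *
ps=np.radians(47.5);a_=np.radians(28)
n=np.array([-np.sin(a_)*np.cos(ps),-np.sin(a_)*np.sin(ps),np.cos(a_)]); X=np.array([np.cos(a_)*np.cos(ps),np.cos(a_)*np.sin(ps),np.sin(a_)]);Y=np.cross(n,X)
G=np.array([.471,.397,.109]); M=np.c_[Y,X,-n]
E
python3 - <<'E'
from lid import *
print(R.from_matrix(M).as_euler('xyz',True))
plan(G+n*(.1-.0187),M=M)
E
```

```text
[152.    0.  137.5]
t 1.45 pos [0.4198 0.3465 0.3003] rot [-179.9713    0.0055  130.5285] F [-0.2852  0.0866 -0.2688] w 0.0872 q [-44.5   4.    2.3  91.3  -0.2  84.7  88.3]
shift [0.0005 0.0339 0.1195] turn [-0.4886  0.0298 -0.1192] rows>= 2.977733021151383 4.031592630105013
```

Request:
{"method": "send_rows", "body": {
  "steps": [
    [[0,0.007,0.024],[-0.098,0.006,-0.024],0.087],
    [[0,0.014,0.048],[-0.195,0.012,-0.048],0.087],
    [[0,0.02,0.072],[-0.293,0.018,-0.072],0.087],
    [[0,0.027,0.096],[-0.391,0.024,-0.095],0.087],
    [[0.0005,0.034,0.119],[-0.489,0.03,-0.119],0.087]
  ]
}}

```text
time_s: 1.87
tool_pos: [0.4457, 0.3689, 0.1813]
tool_rot: [151.6, -0.0, 136.8]
force: [-0.3, 1.5, -1.1]
grip_width: 0.0869
```

```bash
python3 - <<'E'
from lid import *
c=snap('wrist','w2'); snap('scene','s2')
plan(G+n*(.1-.0187),M=M)
print('predict grip',proj(c,[G,G+n*.02,G-n*.051]))
s=cv2.imread('pics/s2.png'); cv2.imwrite('pics/c9.png',cv2.resize(s[80:190,170:300],None,fx=6,fy=6)[:600])
E
```

```text
t 1.97 pos [0.4382 0.3616 0.1697] rot [153.0594  -0.2064 136.6795] F [-1.008  -1.4664 -1.3167] w 0.0873 q [-43.7  -8.    3.3 122.7  -4.2  38.6  98.9]
shift [-0.0001  0.014  -0.0053] turn [-0.0185  0.0034 -0.0144] rows>= 0.35924397895623333 0.18919682781951896
predict grip [[256.4042 197.8213]
 [256.225  205.7844]
 [256.7592 182.0638]]
```

View pics/w2.png

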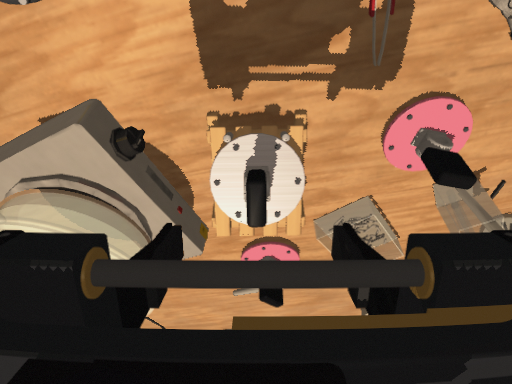

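View pics/c9.png

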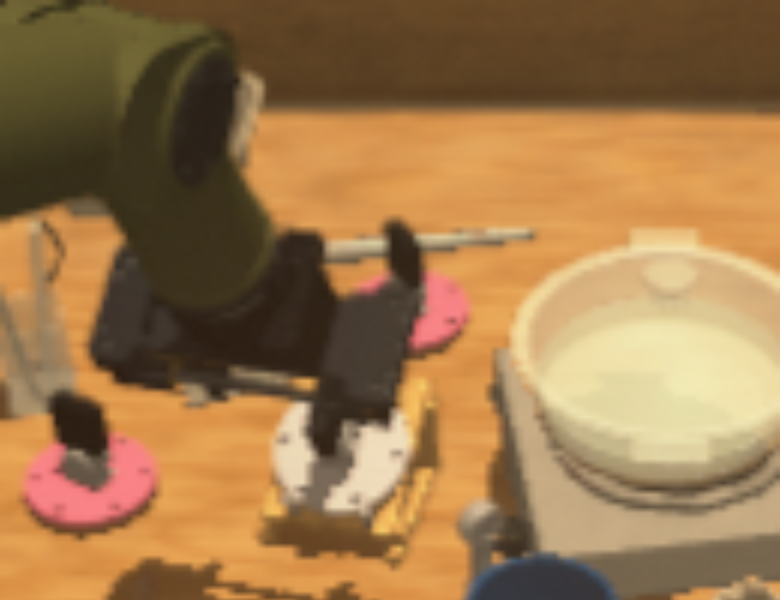

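Request:
{"method": "send_rows", "body": {
  "steps": [
    [[0,0.002,0],[-0.003,0,0],0.087],
    [[0,0.004,0],[-0.006,0,0],0.087],
    [[0,0.006,0],[-0.01,0,0],0.087],
    [[0,0.006,0],[-0.01,0,0],0.087],
    [[0,0.006,0],[-0.01,0,0],0.087]
  ]
}}

```text
time_s: 2.38
tool_pos: [0.4509, 0.3744, 0.1871]
tool_rot: [151.2, 0.0, 136.9]
force: [0.0, -0.0, 0.1]
grip_width: 0.0868
```

```bash
python3 - <<'E'
from lid import *
plan(G+n*(.1-.0187),M=M)
E
```

```text
t 2.38 pos [0.4509 0.3744 0.1871] rot [151.1922   0.003  136.8561] F [ 0.0475 -0.0395  0.0957] w 0.0868 q [-43.8  -7.7   3.2 121.   -4.3  38.1  99. ]
shift [ 0.0003 -0.01    0.0017] turn [ 0.0141  0.0054 -0.0099] rows>= 0.2439085245492381 0.14428309297874878
```

Request:
{"method": "send_rows", "body": {
  "steps": [
    [[0,-0.005,0.01],[0.007,0.003,-0.005],0.087],
    [[0,-0.01,0.02],[0.014,0.005,-0.01],0.087],
    [[0,-0.01,0.028],[0.014,0.005,-0.01],0.087],
    [[0,-0.01,0.032],[0.014,0.005,-0.01],0.087],
    [[0,-0.01,0.032],[0.014,0.005,-0.01],0.087]
  ]
}}

```text
time_s: 2.8
tool_pos: [0.4533, 0.3772, 0.1493]
tool_rot: [152.4, -0.0, 137.5]
force: [-0.0, 1.0, -0.3]
grip_width: 0.087
```

```bash
python3 - <<'E'
from lid import *
plan(G+n*(.005-.0187),M=M)
c=snap('wrist','w3')
print('predict grip',proj(c,[G,G+n*.02,G+n*.02+X*.02,G+n*.02-X*.02,G-n*.051]))
im=c['pixels'][:,:,::-1].copy()
for p,k in zip(proj(c,[G+n*.02+X*.02+Y*.008,G+n*.02+X*.02-Y*.008,G+n*.02-X*.02-Y*.008,G+n*.02-X*.02+Y*.008]),range(4)): cv2.circle(im,(int(round(p[0]*1)),int(round(p[1]))),1,(0,0,255),-1)
cv2.imwrite('pics/c10.png',cv2.resize(im[100:280,150:360],None,fx=3.3,fy=3.3,interpolation=cv2.INTER_CUBIC))
E
```

```text
t 2.8 pos [0.4533 0.3772 0.1493] rot [152.3552  -0.0147 137.493 ] F [-0.0358  0.9672 -0.2808] w 0.087 q [-44.   -4.2   3.7 122.1  -5.4  34.8 100.8]
shift [0.0003 0.0049 0.0618] turn [-0.0062 -0.0002 -0.0002] rows>= 1.4855511110960329 0.04966537135892181
predict grip [[255.6003 219.435 ]
 [255.4886 230.2192]
 [255.523  257.0974]
 [255.4543 201.7258]
 [255.8148 198.7737]]
```

View pics/c10.png

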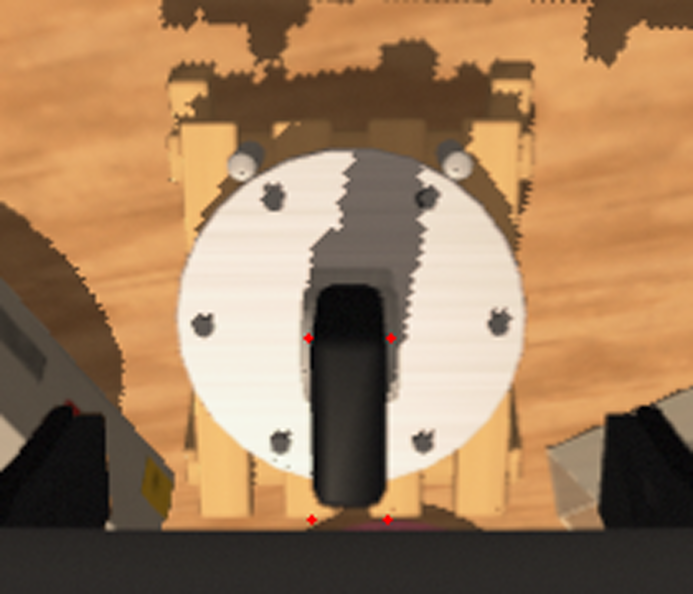

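Request:
{"method": "send_rows", "body": {
  "steps": [
    [[0,0.003,0.02],[-0.003,0,0],0.087],
    [[0,0.005,0.038],[-0.006,0,0],0.087],
    [[0,0.005,0.052],[-0.006,0,0],0.087],
    [[0,0.005,0.06],[-0.006,0,0],0.087],
    [[0,0.005,0.061],[-0.006,0,0],0.087]
  ]
}}

```text
time_s: 3.27
tool_pos: [0.4756, 0.4016, 0.0983]
tool_rot: [152.0, -0.0, 137.5]
force: [0.1, -1.2, -1.3]
grip_width: 0.0872
```

```bash
python3 - <<'E'
from lid import *
plan(G+n*(.005-.0187),M=M)
c=snap('wrist','w4')
E
```

```text
t 3.27 pos [0.4756 0.4016 0.0983] rot [151.9705  -0.0099 137.503 ] F [ 0.0962 -1.234  -1.3267] w 0.0872 q [-44.4   3.4   3.7 121.3  -7.4  27.5 102.5]
shift [ 0.0002 -0.0007  0.0012] turn [ 0.0005 -0.0002 -0.    ] rows>= 0.033660160403420736 0.004369165777079575
```

View pics/w4.png

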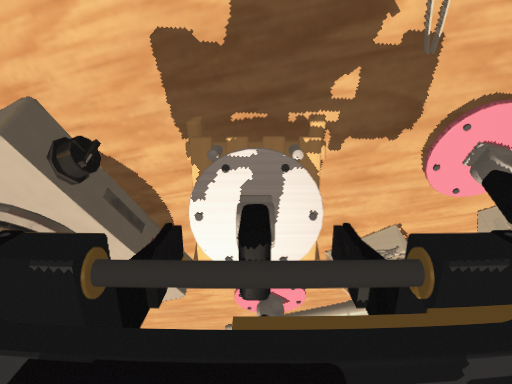

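Request:
{"method": "send_rows", "body": {
  "steps": [
    [[0,0,0],[0,0,0],0.04],
    [[0,0,0],[0,0,0],0.025],
    [[0,0,0],[0,0,0],0.018],
    [[0,0,0],[0,0,0],0.01],
    [[0,0,0],[0,0,0],0.01]
  ],
  "grip_force": 35
}}

```text
time_s: 3.73
tool_pos: [0.4762, 0.4019, 0.1006]
tool_rot: [151.8, 0.0, 137.5]
force: [-0.2, -1.1, 0.2]
grip_width: 0.0613
```

Request:
{"method": "send_rows", "body": {
  "steps": [
    [[0,0,0],[0,0,0],0.01],
    [[0,0,0],[0,0,0],0.01],
    [[0,0,0],[0,0,0],0.01],
    [[0,0,0],[0,0,0],0.01],
    [[0,0,0],[0,0,0],0.01]
  ],
  "grip_force": 35
}}

```text
time_s: 4.15
tool_pos: [0.476, 0.4018, 0.0999]
tool_rot: [151.8, 0.0, 137.5]
force: [-0.1, 1.0, -0.5]
grip_width: 0.0281
```

```bash
python3 - <<'E'
from lid import *
plan(G+n*(.005-.0187+.1),M=M)
c=snap('wrist','w5')
im=c['pixels'][:,:,::-1]
cv2.imwrite('pics/c11.png',cv2.resize(im[120:320,130:380],None,fx=3,fy=3,interpolation=cv2.INTER_CUBIC))
E
```

```text
t 4.15 pos [0.476  0.4018 0.0999] rot [151.831    0.0037 137.4951] F [-0.1363  1.0211 -0.4793] w 0.0281 q [-44.4   3.3   3.7 121.3  -7.4  27.6 102.5]
shift [ 0.0004 -0.0016 -0.0976] turn [ 0.0029  0.0001 -0.    ] rows>= 2.341243980853211 0.023613100954093386
```

View pics/c11.png

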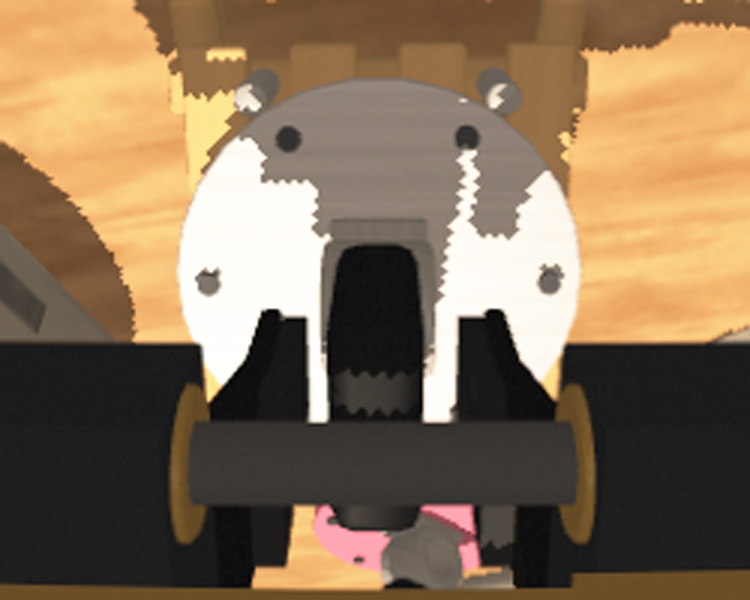

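Request:
{"method": "send_rows", "body": {
  "steps": [
    [[0,0,0.002],[0,0,0],0.005],
    [[0,0,0.002],[0,0,0],0.005],
    [[0,0,0.002],[0,0,0],0.005],
    [[0,0,0.002],[0,0,0],0.005],
    [[0,0,0.002],[0,0,0],0.005]
  ],
  "grip_force": 40
}}

```text
time_s: 4.62
tool_pos: [0.477, 0.4024, 0.0981]
tool_rot: [151.8, 0.0, 137.5]
force: [2.2, 0.2, -3.2]
grip_width: 0.0155
```

Request:
{"method": "send_rows", "body": {
  "steps": [
    [[0,0,0],[0,0,0],0.005],
    [[0,0,0],[0,0,0],0.005],
    [[0,0,-0.001],[0,0,0],0.005],
    [[0,0,-0.003],[0,0,0],0.005],
    [[0,0,-0.006],[0,0,0],0.005]
  ],
  "grip_force": 40
}}

```text
time_s: 5.03
tool_pos: [0.4748, 0.4004, 0.1035]
tool_rot: [151.8, 0.0, 137.5]
force: [4.3, 1.6, -2.2]
grip_width: 0.016
```

```bash
python3 - <<'E'
from lid import *
plan(G+n*(.005-.0187+.1),M=M)
E
```

```text
t 5.03 pos [0.4748 0.4004 0.1035] rot [151.8257   0.01   137.4879] F [ 4.3268  1.6422 -2.2231] w 0.016 q [-44.4   2.8   3.8 121.4  -7.2  28.  102.4]
shift [ 0.0005 -0.0016 -0.0935] turn [ 0.003   0.0003 -0.0001] rows>= 2.2428423894552227 0.02444398854205845
```

Gripped at 16 mm. Lift along the tool axis.

Request:
{"method": "send_rows", "body": {
  "steps": [
    [[0,0,-0.01],[0,0,0],0.005],
    [[0,0,-0.025],[0,0,0],0.005],
    [[0,0,-0.045],[0,0,0],0.005],
    [[0,0,-0.065],[0,0,0],0.005],
    [[0,0,-0.08],[0,0,0],0.005]
  ]
}}

```text
time_s: 5.45
tool_pos: [0.4473, 0.3717, 0.1744]
tool_rot: [152.0, -0.0, 137.5]
force: [0.4, 0.4, -2.7]
grip_width: 0.0154
```

```bash
python3 - <<'E'
from h import *
c=snap('wrist','w6')
plan([.40,.34,.30],[180,0,120])
E
```

```text
t 5.5 pos [0.4481 0.3721 0.1774] rot [151.7404  -0.0182 137.5255] F [-0.8732 -0.2749 -1.3717] w 0.0158 q [-44.   -7.3   3.7 121.6  -4.9  37.7 100.4]
shift [ 0.0138  0.0086 -0.1346] turn [ 0.4893 -0.0757  0.2996] rows>= 3.2502874524050815 4.630747020863297
```

View pics/w6.png

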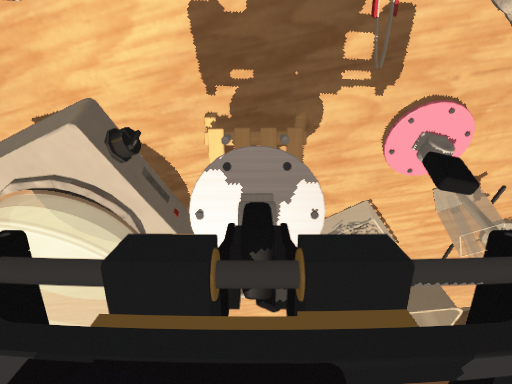

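Request:
{"method": "send_rows", "body": {
  "steps": [
    [[0.002,0.001,-0.026],[0.095,-0.015,0.06],0.005],
    [[0.005,0.003,-0.052],[0.19,-0.03,0.12],0.005],
    [[0.008,0.005,-0.08],[0.29,-0.045,0.18],0.005],
    [[0.011,0.007,-0.108],[0.39,-0.06,0.24],0.005],
    [[0.014,0.009,-0.135],[0.489,-0.076,0.3],0.005]
  ]
}}

```text
time_s: 5.92
tool_pos: [0.3994, 0.3409, 0.2993]
tool_rot: [-179.7, 0.1, 119.9]
force: [0.5, 0.5, -3.5]
grip_width: 0.0159
```

```bash
python3 - <<'E'
from h import *
plan([.59,.15,.33],[180,0,98.5])
E
```

```text
t 5.92 pos [0.3994 0.3409 0.2993] rot [-179.6766    0.0875  119.8613] F [ 0.5321  0.536  -3.4977] w 0.0159 q [-44.    1.9   0.7  93.6  -0.   84.8  76.5]
shift [-0.2605  0.0701 -0.0307] turn [-0.0053  0.0026  0.3728] rows>= 6.511170754730434 2.9837566142159466
```

Request:
{"method": "send_rows", "body": {
  "steps": [
    [[-0.015,0.004,-0.006],[0,0,0.04],0.005],
    [[-0.04,0.011,-0.012],[0,0,0.09],0.005],
    [[-0.07,0.019,-0.018],[0,0,0.14],0.005],
    [[-0.1,0.027,-0.024],[0,0,0.2],0.005],
    [[-0.13,0.035,-0.03],[-0.003,0.001,0.26],0.005]
  ]
}}

```text
time_s: 6.33
tool_pos: [0.4975, 0.2425, 0.3262]
tool_rot: [179.9, 0.1, 104.8]
force: [1.3, 1.2, -2.6]
grip_width: 0.0155
```

```bash
python3 - <<'E'
from h import *
plan([.59,.15,.33],[180,0,98.5])
E
```

```text
t 6.33 pos [0.4975 0.2425 0.3262] rot [179.946    0.0534 104.7556] F [ 1.2687  1.158  -2.5729] w 0.0155 q [-36.5   4.7   8.3  87.7  -0.6  87.6  76.6]
shift [-0.113   0.0659 -0.0037] turn [0.001  0.0009 0.1092] rows>= 3.1393203919444788 0.8737532650427913
```

Request:
{"method": "send_rows", "body": {
  "steps": [
    [[-0.028,0.016,-0.001],[0,0,0.03],0.005],
    [[-0.056,0.032,-0.002],[0,0,0.06],0.005],
    [[-0.084,0.049,-0.003],[0,0,0.09],0.005],
    [[-0.105,0.061,-0.003],[0,0,0.109],0.005],
    [[-0.113,0.066,-0.003],[0,0,0.109],0.005]
  ]
}}

```text
time_s: 6.75
tool_pos: [0.5917, 0.1463, 0.3288]
tool_rot: [179.9, 0.2, 98.2]
force: [0.0, -0.9, -2.4]
grip_width: 0.0155
```

Request:
{"method": "send_rows", "body": {
  "steps": [
    [[0,0,0],[0,0,0],0.005],
    [[0,0,0],[0,0,0],0.005],
    [[0,0,0],[0,0,0],0.005],
    [[0,0,0],[0,0,0],0.005],
    [[0,0,0],[0,0,0],0.005]
  ]
}}

```text
time_s: 7.17
tool_pos: [0.5886, 0.1553, 0.3305]
tool_rot: [179.9, -0.1, 98.9]
force: [0.4, -0.0, -2.3]
grip_width: 0.0157
```

```bash
python3 - <<'E'
from h import *
c=snap('wrist','w7'); snap('scene','s7'); snap('top','t7')
plan([.59,.15,.33],[180,0,98.5])
E
```

```text
t 7.32 pos [0.5891 0.1545 0.3306] rot [179.8696  -0.038   98.8789] F [ 0.4433 -0.1969 -2.9476] w 0.0157 q [-29.   11.6  14.2  79.7  -2.9  88.9  83.9]
shift [-0.0046  0.0002  0.0006] turn [ 0.0023 -0.0007  0.0066] rows>= 0.11197886583155431 0.056212975884001634
```

View pics/w7.png

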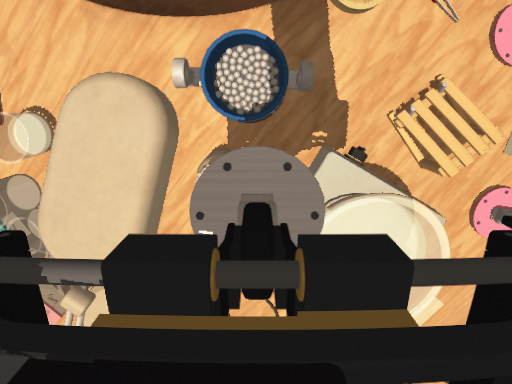

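View pics/s7.png

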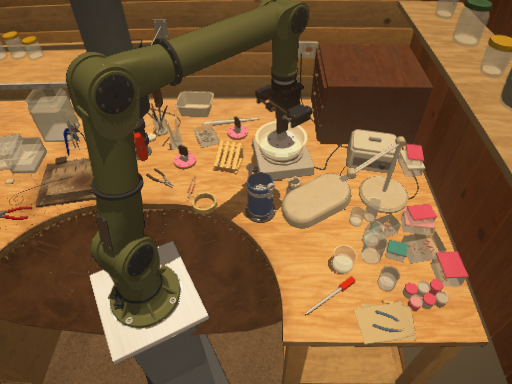

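```bash
python3 - <<'E'
from h import *
from scipy.optimize import least_squares
c=load('w7'); im=c['pixels']
hsv=cv2.cvtColor(im,cv2.COLOR_RGB2HSV)
m=((hsv[...,0]>98)&(hsv[...,0]<120)&(hsv[...,1]>130)&(hsv[...,2]>70)).astype(np.uint8); m[:,:195]=0;m[:,295:]=0;m[135:]=0
cs,_=cv2.findContours(m,cv2.RETR_EXTERNAL,cv2.CHAIN_APPROX_NONE); k=np.vstack([x for x in cs if len(x)>20]); h=cv2.convexHull(k)[:,0]
q=onz(c,h,.16)
s=least_squares(lambda v:np.hypot(q[:,0]-v[0],q[:,1]-v[1])-v[2],[.488,.122,.046],loss='soft_l1',f_scale=.001);print(len(h),s.x,np.std(s.fun))
o=im[:,:,::-1].copy(); 
for p in h: o[p[1],p[0]]=(0,0,255)
cv2.imwrite('pics/c12.png',cv2.resize(o[20:140,165:325],None,fx=5,fy=5,interpolation=cv2.INTER_NEAREST))
E
```

```text
28 [0.4878 0.1265 0.0444] 0.00045243464183908393
```

View pics/c12.png

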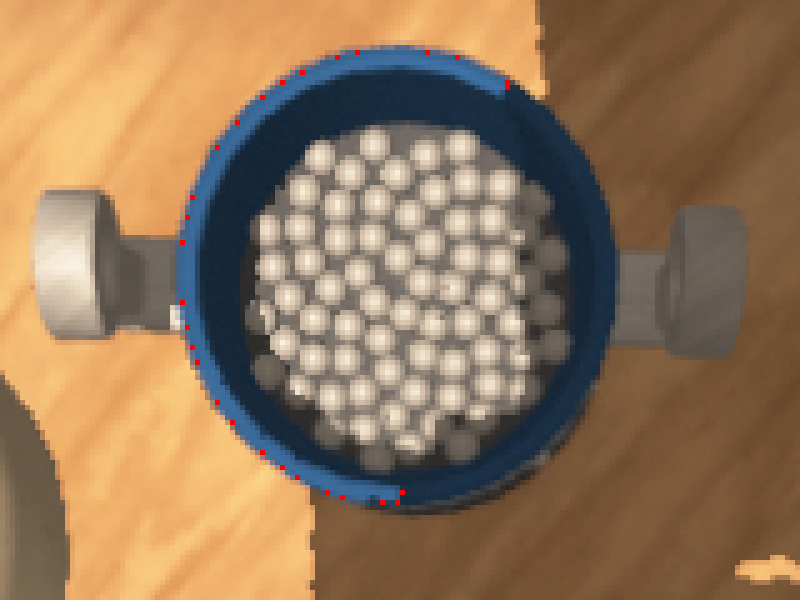

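```bash
python3 - <<'E'
from h import *
from scipy.optimize import least_squares
c=load('w7'); f=lambda x,y:(165+(x)/5-.5,20+(y)/5-.5)
pts=[f(*p) for p in [(400,45),(302,70),(217,145),(180,240),(180,300),(217,402),(302,477),(617,270),(400,505),(560,120)]]
q=onz(c,pts,.16)
s=least_squares(lambda v:np.hypot(q[:,0]-v[0],q[:,1]-v[1])-v[2],[.488,.122,.046]);print(s.x,s.fun)
s=least_squares(lambda v:np.hypot(q[:,0]-v[0],q[:,1]-v[1])-.046,[.488,.122]);print(s.x,s.fun)
e=onz(c,[f(75,264),f(706,282)],.182); d=e[1]-e[0]; print(e,e.mean(0),np.linalg.norm(d),np.degrees(np.arctan2(d[1],d[0])))
# model check: 8 corners of ear silhouettes
def ear(C,yaw,sg):
    y=np.array([-np.sin(yaw),np.cos(yaw),0]);x=np.array([np.cos(yaw),np.sin(yaw),0]);P=[]
    for r in(.054,.066):
        for a in np.linspace(0,2*np.pi,40): P.append(np.array([C[0],C[1],.182])+y*sg*r+.014*(np.cos(a)*x+np.sin(a)*np.array([0,0,1])))
    p=proj(c,P); p=np.c_[(p[:,0]+.5-165)*5,(p[:,1]+.5-20)*5]; return p.min(0),p.max(0)
for C in [(.488,.1235),(.488,.1255),e.mean(0)]:
  for yaw in (7,8.5,10): print(C[:2],yaw,ear(C,np.radians(yaw),-1),ear(C,np.radians(yaw),1))
print('obs L 33-118,190-338  R 665-747,205-358')
E
```

```text
[0.4874 0.1268 0.045 ] [ 0.0001 -0.0003 -0.0001  0.0003  0.0001  0.     -0.0005 -0.0001  0.0003
  0.0001]
[0.4876 0.1274] [-0.0006 -0.0008 -0.0005 -0.0001 -0.0003 -0.0007 -0.0014 -0.0017 -0.001
 -0.0011]
[[0.4952 0.0662 0.182 ]
 [0.4798 0.1862 0.182 ]] [0.4875 0.1262 0.182 ] 0.12098939876210091 97.28645462630772
(0.488, 0.1235) 7 (array([ 11.6428, 184.9499]), array([110.391 , 339.4006])) (array([648.0645, 205.052 ]), array([733.5763, 360.6332]))
(0.488, 0.1235) 8.5 (array([ 11.7049, 193.9991]), array([110.8157, 347.2389])) (array([649.1025, 197.1209]), array([733.4647, 351.461 ]))
(0.488, 0.1235) 10 (array([ 11.9527, 201.8905]), array([111.6841, 356.4132])) (array([649.6139, 188.7022]), array([733.3881, 342.8696]))
(0.488, 0.1255) 7 (array([ 22.4073, 186.49  ]), array([120.2452, 340.9519])) (array([657.8532, 206.885 ]), array([744.2538, 362.3867]))
(0.488, 0.1255) 8.5 (array([ 22.4634, 195.5709]), array([120.6604, 348.7659])) (array([658.8917, 198.9576]), array([744.1617, 353.2209]))
(0.488, 0.1255) 10 (array([ 22.6961, 203.4609]), array([121.518 , 357.9401])) (array([659.4152, 190.5701]), array([744.0999, 344.6162]))
[0.4875 0.1262] 7 (array([ 26.5709, 184.225 ]), array([124.0898, 338.7973])) (array([661.8713, 204.7372]), array([748.6684, 360.3239]))
[0.4875 0.1262] 8.5 (array([ 26.6251, 193.3191]), array([124.501 , 346.6112])) (array([662.9097, 196.8062]), array([748.5844, 351.1544]))
[0.4875 0.1262] 10 (array([ 26.8505, 201.2135]), array([125.3535, 355.7917])) (array([663.4376, 188.4293]), array([748.5281, 342.5354]))
obs L 33-118,190-338  R 665-747,205-358
```

```bash
python3 - <<'E'
from h import *
from scipy.optimize import least_squares
c=load('w1'); f=lambda x,y:(0+(x)/5-.5,30+(y)/5-.5)
q=onz(c,[f(*p) for p in [(190,73),(90,122),(30,215),(5,290),(50,425),(130,507),(230,545),(425,330),(413,255),(300,110)]],.16)
s=least_squares(lambda v:np.hypot(q[:,0]-v[0],q[:,1]-v[1])-v[2],[.488,.122,.046]);print('w1',s.x,s.fun)
im=cv2.imread('pics/t7.png');cv2.imwrite('pics/c13.png',cv2.resize(im[160:210,225:285],None,fx=12,fy=12,interpolation=cv2.INTER_CUBIC))
im=cv2.imread('pics/s7.png');cv2.imwrite('pics/c14.png',cv2.resize(im[160:225,235:290],None,fx=9,fy=9,interpolation=cv2.INTER_CUBIC))
E
```

```text
w1 [0.4863 0.129  0.0441] [ 0.0015 -0.0009 -0.0017  0.0013  0.0001 -0.0002  0.0004 -0.0006 -0.0001
  0.0002]
```

View pics/c13.png

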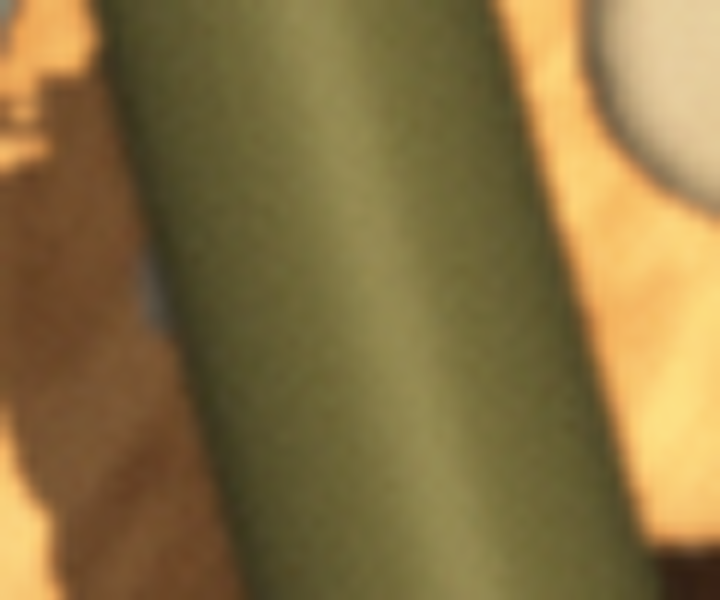

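View pics/c14.png

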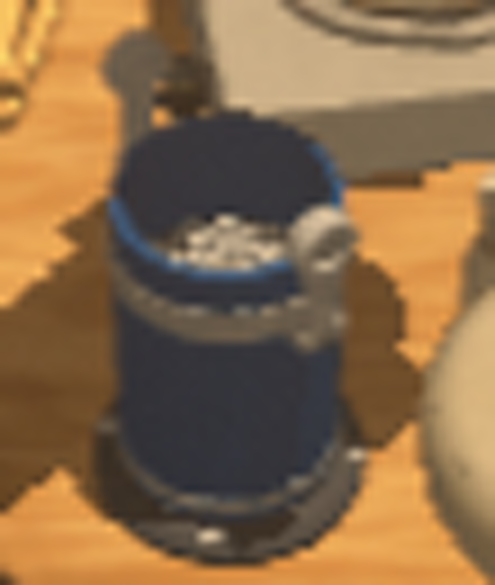

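```bash
python3 - <<'E'
from h import *
from scipy.optimize import least_squares
def fit(c,pts,z,lab):
    q=onz(c,pts,z); s=least_squares(lambda v:np.hypot(q[:,0]-v[0],q[:,1]-v[1])-v[2],[.488,.122,.046]);print(lab,s.x,np.abs(s.fun).max())
s=load('s7'); f=lambda x,y:(235+x/9-.5,160+y/9-.5)
fit(s,[f(*p) for p in [(232,113),(170,130),(125,165),(112,205),(130,240),(175,270),(240,282),(288,270),(342,185),(320,150),(285,125)]],.16,'scene')
for a in [(136,64),(322,245)]: print('ear',onz(s,[f(*a)],.182))
t=load('top0'); f=lambda x,y:(130+x/5-.5,130+y/5-.5)
fit(t,[f(*p) for p in [(622,204),(575,228),(562,265),(580,305),(622,325),(665,308),(686,265),(668,225)]],.16,'top')
E
```

```text
scene [0.4916 0.1236 0.0447] 0.001739637016397233
ear [[0.4846 0.1865 0.182 ]]
ear [[0.499  0.0654 0.182 ]]
top [0.4866 0.1235 0.0461] 0.0012658748677806045
```

```bash
python3 - <<'E'
from h import *
c=load('w7'); o=env.get_obs(); T=R.from_euler('xyz',o['tool_rot'],degrees=True)
a=np.linspace(0,2*np.pi,361)
for oy in (-.004,-.002,0,.002):
  for oz in (-.0134,-.0154):
    L=np.c_[.048*np.cos(a),oy+.048*np.sin(a),np.full(361,oz+.051)]  # flange top face
    p=proj(c,o['tool_pos']+T.apply(L)); print(oy,oz,'top',p[:,1].min(),'L',p[:,0].min(),p[p[:,0].argmin(),1],'R',p[:,0].max())
im=cv2.imread('pics/w7.png');cv2.imwrite('pics/c15.png',cv2.resize(im[135:255,180:340],None,fx=5,fy=5,interpolation=cv2.INTER_NEAREST))
plan([.49,.1255,.27],[180,0,97])
E
```

```text
-0.004 -0.0134 top 144.23798720882937 L 185.21372839128566 209.18424640417112 R 324.1088186860472
-0.004 -0.0154 top 144.64510324312067 L 184.56024042819894 210.16206920873518 R 324.7193749454931
-0.002 -0.0134 top 147.31986145573217 L 185.40199845465185 211.91410759427242 R 323.92153075898693
-0.002 -0.0154 top 147.75617357092486 L 184.75229946777245 212.91394250167377 R 324.5284410777924
0 -0.0134 top 150.3864488409616 L 185.59009326516124 214.62897820849406 R 323.7344722801472
0 -0.0154 top 150.8516412033967 L 184.94417364818008 215.65053303057164 R 324.3377469842143
0.002 -0.0134 top 153.4377255653768 L 185.77800141132803 217.32888656019537 R 323.54765372174336
0.002 -0.0154 top 153.93148213859956 L 185.1358512069304 218.3718705591603 R 324.1473034563526
t 7.32 pos [0.5891 0.1545 0.3306] rot [179.8696  -0.038   98.8789] F [ 0.4433 -0.1969 -2.9476] w 0.0157 q [-29.   11.6  14.2  79.7  -2.9  88.9  83.9]
shift [-0.0134 -0.1025  0.0604] turn [ 0.0023 -0.0007  0.0328] rows>= 2.871010197102379 0.26309610764662755
```

View pics/c15.png

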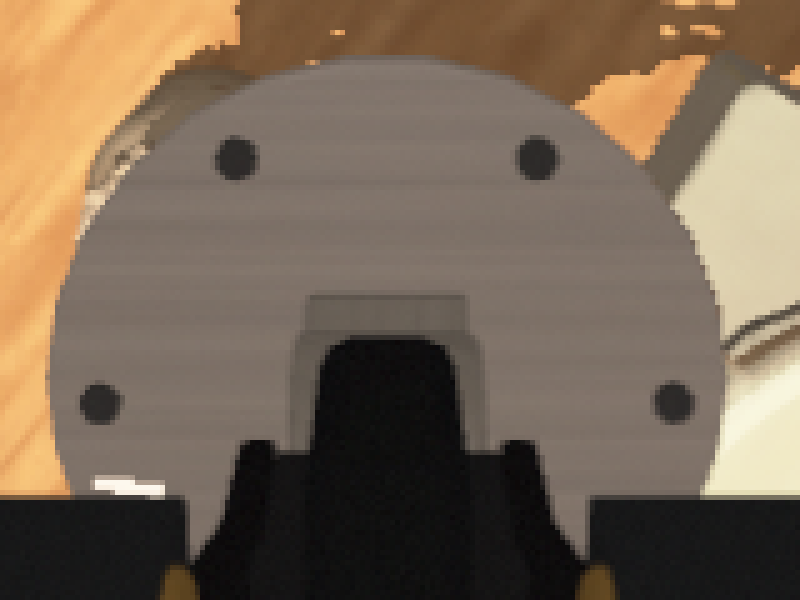

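Request:
{"method": "send_rows", "body": {
  "steps": [
    [[-0.002,-0.012,0],[0,0,0.008],0.005],
    [[-0.005,-0.036,0],[0,0,0.016],0.005],
    [[-0.009,-0.066,0.01],[0.001,0,0.024],0.005],
    [[-0.012,-0.09,0.03],[0.002,0,0.033],0.005],
    [[-0.0145,-0.102,0.055],[0.002,0,0.033],0.005]
  ]
}}

```text
time_s: 7.73
tool_pos: [0.4897, 0.1238, 0.2767]
tool_rot: [179.8, -0.1, 96.9]
force: [-0.1, -0.6, -2.7]
grip_width: 0.0156
```

Request:
{"method": "send_rows", "body": {
  "steps": [
    [[0,0,0.001],[0,0,0],0.005],
    [[0,0,0.002],[0,0,0],0.005],
    [[0,0,0.003],[0,0,0],0.005],
    [[0,0,0.003],[0,0,0],0.005],
    [[0,0,0.003],[0,0,0],0.005]
  ]
}}

```text
time_s: 8.15
tool_pos: [0.4925, 0.1244, 0.2736]
tool_rot: [179.9, -0.0, 96.9]
force: [0.0, -0.3, -2.7]
grip_width: 0.0157
```

```bash
python3 - <<'E'
from h import *
c=snap('wrist','w8'); s=snap('scene','s8')
plan([.4905,.1245,.225],[180,0,97])
cv2.imwrite('pics/c16.png',cv2.resize(s['pixels'][100:225,210:330,::-1],None,fx=4.8,fy=4.8,interpolation=cv2.INTER_CUBIC))
E
```

```text
t 8.25 pos [0.4921 0.1242 0.2731] rot [179.9128  -0.0316  96.9022] F [ 0.4046 -0.1318 -3.3801] w 0.0154 q [-30.3  -0.6  13.1  99.1   0.1  81.4  79.7]
shift [ 0.0004 -0.0016  0.0481] turn [ 0.0015 -0.0005 -0.0017] rows>= 1.1530803132506722 0.018833349961986913
```

View pics/c16.png

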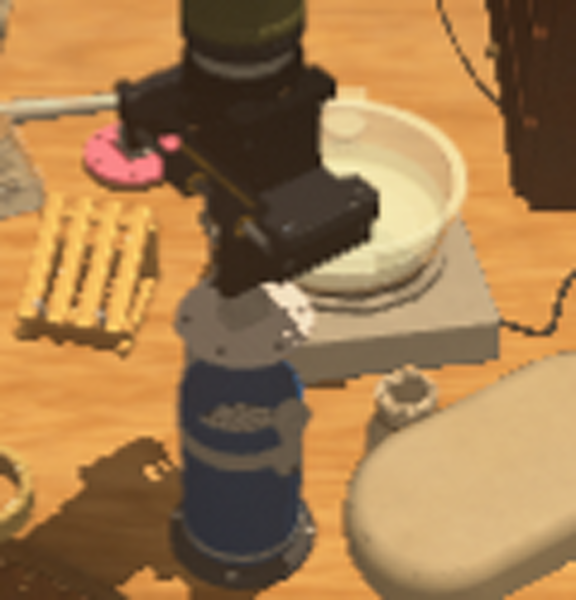

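View pics/w8.png

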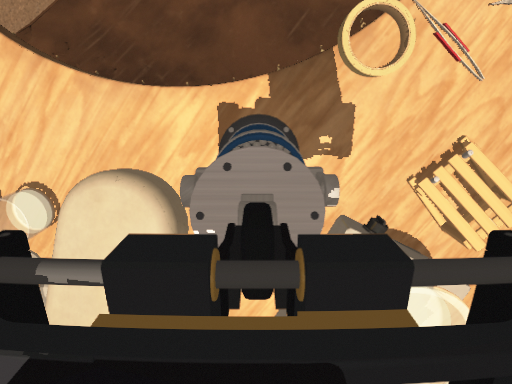

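```bash
python3 - <<'E'
from h import *
im=cv2.imread('pics/w8.png');cv2.imwrite('pics/c17.png',cv2.resize(im[105:230,175:345],None,fx=4.7,fy=4.7,interpolation=cv2.INTER_NEAREST))
E
```

```text
(no output)
```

View pics/c17.png

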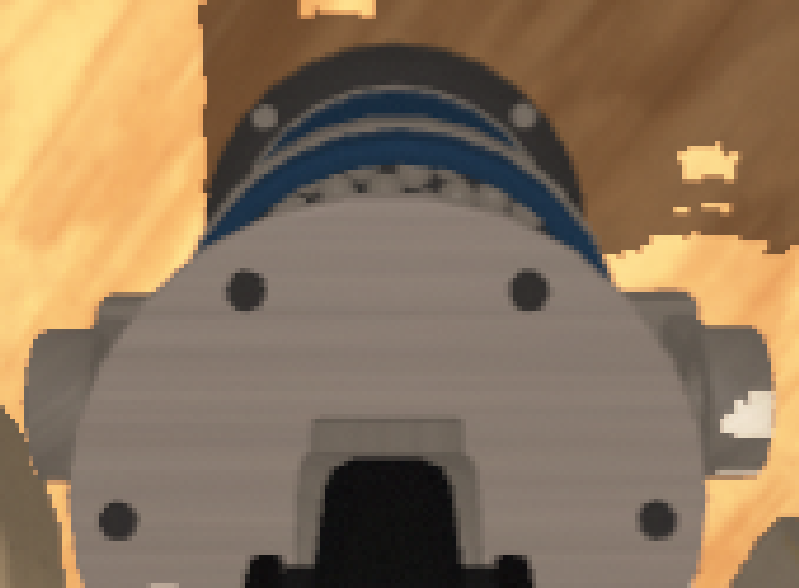

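```bash
python3 - <<'E'
from h import *
from scipy.optimize import least_squares
c=load('w8'); f=lambda x,y:(175+x/4.7-.5,105+y/4.7-.5); o=env.get_obs()
def earmin(C,yaw,sg):
    y=np.array([-np.sin(yaw),np.cos(yaw),0]);x=np.array([np.cos(yaw),np.sin(yaw),0])
    P=[np.array([C[0],C[1],.182])+y*sg*r+.014*(np.cos(a)*x+np.sin(a)*np.array([0,0,1])) for r in (.054,.066) for a in np.linspace(0,6.283,60)]
    p=proj(c,P); p=np.c_[(p[:,0]+.5-175)*4.7,(p[:,1]+.5-105)*4.7]; return np.r_[p.min(0),p.max(0)]
for C in [(.4855,.1264),(.4875,.1264),(.4895,.1264)]:
    print(C,earmin(C,np.radians(7),-1).round(),earmin(C,np.radians(7),1).round())
print('obs L 25-, 328-478 | R -775, 325-475')
# lid flange top circle pts (x,y crop)
pts=[f(*p) for p in [(387,197),(302,212),(187,262),(110,352),(85,400),(70,480),(705,480),(690,400),(640,315),(560,240),(470,205)]]
for z in (o['tool_pos'][2]+.0134-.051,o['tool_pos'][2]+.0094-.051):
    q=onz(c,pts,z); s=least_squares(lambda v:np.hypot(q[:,0]-v[0],q[:,1]-v[1])-v[2],[.488,.122,.048]);print(z,s.x,s.fun.round(4), o['tool_pos'])
E
```

```text
(0.4855, 0.1264) [ 19. 317. 118. 471.] [679. 317. 780. 470.]
(0.4875, 0.1264) [ 18. 328. 117. 481.] [677. 328. 778. 481.]
(0.4895, 0.1264) [ 17. 339. 116. 491.] [675. 338. 776. 491.]
obs L 25-, 328-478 | R -775, 325-475
0.23545744716115402 [0.4892 0.1248 0.0469] [-0.0001 -0.0006  0.0002 -0.0001  0.0002  0.     -0.0001  0.     -0.0002
  0.0005  0.0002] [0.4921 0.1242 0.2731]
0.23145744716115402 [0.4907 0.125  0.0479] [-0.0001 -0.0006  0.0002 -0.0001  0.0002  0.     -0.0001  0.     -0.0002
  0.0005  0.0002] [0.4921 0.1242 0.2731]
```

```bash
python3 - <<'E'
from h import *
plan([.489,.1263,.230],[180,0,97])
E
```

```text
t 8.25 pos [0.4921 0.1242 0.2731] rot [179.9128  -0.0316  96.9022] F [ 0.4046 -0.1318 -3.3801] w 0.0154 q [-30.3  -0.6  13.1  99.1   0.1  81.4  79.7]
shift [ 0.0024 -0.0028  0.0431] turn [ 0.0015 -0.0005 -0.0017] rows>= 1.0363613795308495 0.018833349961986913
```

Request:
{"method": "send_rows", "body": {
  "steps": [
    [[0.001,-0.001,0.008],[0.001,0,0],0.005],
    [[0.002,-0.002,0.018],[0.0015,0,-0.002],0.005],
    [[0.0024,-0.0028,0.03],[0.0015,0,-0.002],0.005],
    [[0.0024,-0.0028,0.039],[0.0015,0,-0.002],0.005],
    [[0.0024,-0.0028,0.043],[0.0015,0,-0.002],0.005]
  ]
}}

```text
time_s: 8.67
tool_pos: [0.4866, 0.1256, 0.2266]
tool_rot: [-179.7, 0.0, 97.0]
force: [-0.7, 0.4, -2.8]
grip_width: 0.0157
```

Request:
{"method": "send_rows", "body": {
  "steps": [
    [[0,0,0.002],[0,0,0],0.005],
    [[0,0,0.004],[0,0,0],0.005],
    [[0,0,0.006],[0,0,0],0.005],
    [[0,0,0.008],[0,0,0],0.005],
    [[0,0,0.01],[0,0,0],0.005]
  ]
}}

```text
time_s: 9.08
tool_pos: [0.4882, 0.126, 0.2194]
tool_rot: [-180.0, -0.0, 97.0]
force: [0.3, -0.1, -3.1]
grip_width: 0.0155
```

```bash
python3 - <<'E'
from h import *
c=snap('wrist','w9')
plan([.489,.1263,.21],[180,0,97])
im=cv2.imread('pics/w9.png');cv2.imwrite('pics/c18.png',cv2.resize(im[105:230,175:345],None,fx=4.7,fy=4.7,interpolation=cv2.INTER_NEAREST))
E
```

```text
t 9.13 pos [0.4879 0.1259 0.2189] rot [-179.9155   -0.0272   97.0193] F [ 0.1174  0.3753 -3.0841] w 0.0154 q [-30.3   0.5  13.  104.2  -0.2  75.4  79.7]
shift [0.0002 0.0011 0.0089] turn [-0.0015 -0.0005  0.0003] rows>= 0.21628487273420574 0.012686012602004911
```

View pics/c18.png

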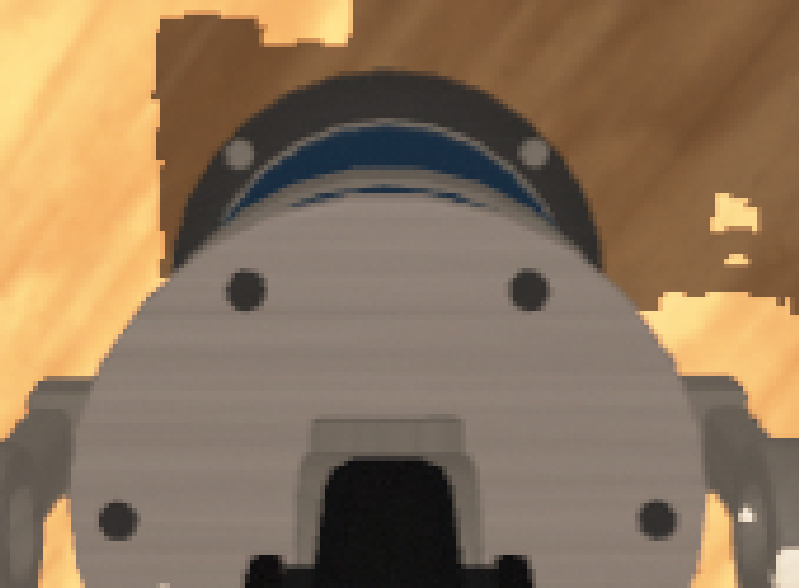

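Request:
{"method": "send_rows", "body": {
  "steps": [
    [[0,0.0005,0.002],[-0.001,0,0],0.005],
    [[0,0.0005,0.004],[-0.001,0,0],0.005],
    [[0,0.0005,0.005],[-0.001,0,0],0.005],
    [[0,0.0005,0.006],[-0.001,0,0],0.005],
    [[0,0.0005,0.007],[-0.001,0,0],0.005]
  ]
}}

```text
time_s: 9.55
tool_pos: [0.4884, 0.126, 0.2121]
tool_rot: [-180.0, -0.0, 97.0]
force: [0.2, -0.3, -3.0]
grip_width: 0.0159
```

Request:
{"method": "send_rows", "body": {
  "steps": [
    [[0,0,0.001],[0,0,0],0.005],
    [[0,0,0.002],[0,0,0],0.005],
    [[0,0,0.003],[0,0,0],0.005],
    [[0,0,0.003],[0,0,0],0.005],
    [[0,0,0.003],[0,0,0],0.005]
  ]
}}

```text
time_s: 9.97
tool_pos: [0.4883, 0.126, 0.2091]
tool_rot: [-180.0, -0.0, 97.0]
force: [-0.3, 0.0, -2.6]
grip_width: 0.0159
```

```bash
python3 - <<'E'
from h import *
c=snap('wrist','w10');s=snap('scene','s10')
plan([.489,.1263,.2036],[180,0,97])
cv2.imwrite('pics/c19.png',cv2.resize(s['pixels'][140:225,230:310,::-1],None,fx=7,fy=7,interpolation=cv2.INTER_CUBIC))
E
```

```text
t 10.07 pos [0.4884 0.126  0.2093] rot [-179.9794   -0.0305   97.0196] F [ 1.0451  0.3394 -2.4605] w 0.0159 q [-30.3   0.8  13.  104.9  -0.2  74.3  79.8]
shift [0.0002 0.0006 0.0057] turn [-0.0004 -0.0005  0.0003] rows>= 0.1367644200638957 0.005824252564130445
```

View pics/c19.png

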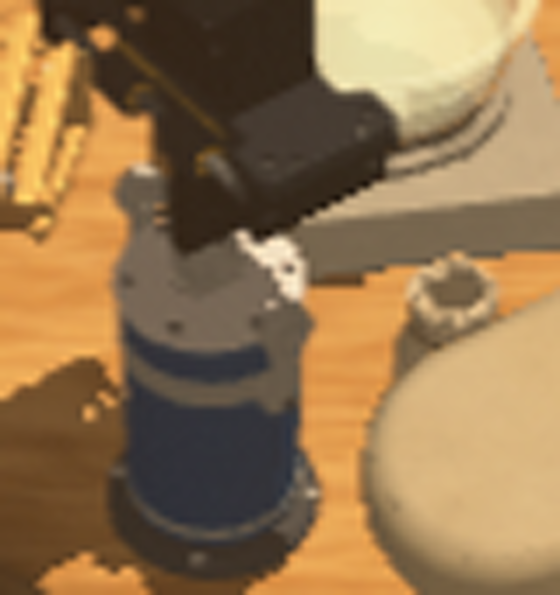

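Still hanging freely (−2.6 N = weight). Continue 1 mm at a time.

Request:
{"method": "send_rows", "body": {
  "steps": [
    [[0,0,0.0005],[0,0,0],0.005],
    [[0,0,0.001],[0,0,0],0.005],
    [[0,0,0.0015],[0,0,0],0.005],
    [[0,0,0.002],[0,0,0],0.005],
    [[0,0,0.0025],[0,0,0],0.005]
  ]
}}

```text
time_s: 10.48
tool_pos: [0.4884, 0.126, 0.2067]
tool_rot: [-180.0, -0.0, 97.0]
force: [-0.2, -0.1, -2.9]
grip_width: 0.0156
```

Request:
{"method": "send_rows", "body": {
  "steps": [
    [[0,0,0.0005],[0,0,0],0.005],
    [[0,0,0.001],[0,0,0],0.005],
    [[0,0,0.0015],[0,0,0],0.005],
    [[0,0,0.002],[0,0,0],0.005],
    [[0,0,0.0025],[0,0,0],0.005]
  ]
}}

```text
time_s: 10.9
tool_pos: [0.4884, 0.1259, 0.2046]
tool_rot: [-180.0, -0.0, 97.0]
force: [-1.7, -1.6, 2.7]
grip_width: 0.0155
```

Request:
{"method": "send_rows", "body": {
  "steps": [
    [[0,0,0.0003],[0,0,0],0.005],
    [[0,0,0.0006],[0,0,0],0.005],
    [[0,0,0.0008],[0,0,0],0.005],
    [[0,0,0.0008],[0,0,0],0.005],
    [[0,0,0.0008],[0,0,0],0.005]
  ]
}}

```text
time_s: 11.32
tool_pos: [0.4884, 0.126, 0.2047]
tool_rot: [180.0, -0.0, 97.0]
force: [-4.0, -1.9, 5.9]
grip_width: 0.0157
```

```bash
python3 - <<'E'
from h import *
c=snap('wrist','w11');s=snap('scene','s11')
plan([.489,.1263,.2036],[180,0,97])
cv2.imwrite('pics/c20.png',cv2.resize(s['pixels'][140:225,230:310,::-1],None,fx=7,fy=7,interpolation=cv2.INTER_CUBIC))
cv2.imwrite('pics/c21.png',cv2.resize(c['pixels'][105:255,165:350,::-1],None,fx=4,fy=4,interpolation=cv2.INTER_NEAREST))
E
```

```text
t 11.42 pos [0.4884 0.126  0.2047] rot [179.9928  -0.0474  97.0105] F [-2.1971 -1.1278  5.7898] w 0.0157 q [-30.3   1.   13.  105.3  -0.3  73.7  79.8]
shift [0.0003 0.0006 0.0011] turn [ 0.0001 -0.0008  0.0002] rows>= 0.029804484192913837 0.006848628773229271
```

View pics/c20.png

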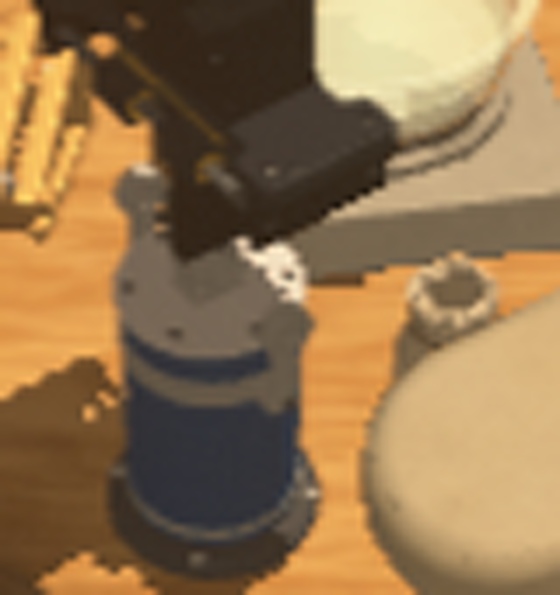

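View pics/c21.png

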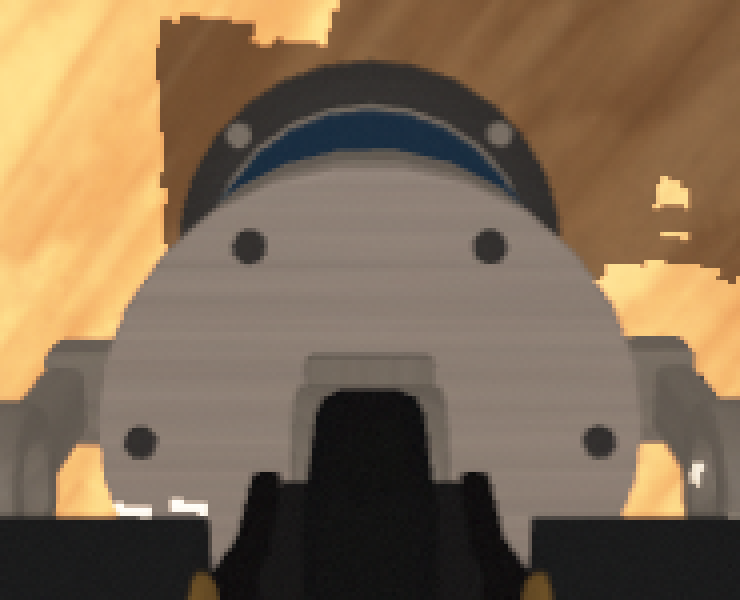

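Request:
{"method": "send_rows", "body": {
  "steps": [
    [[0,-0.0005,0],[0,0,0],0.005],
    [[0,-0.001,0],[0,0,0],0.005],
    [[0,-0.0015,0],[0,0,0],0.005],
    [[0,-0.0015,0],[0,0,0],0.005],
    [[0,-0.0015,0],[0,0,0],0.005]
  ]
}}

```text
time_s: 11.83
tool_pos: [0.4884, 0.126, 0.2047]
tool_rot: [179.8, -0.1, 97.0]
force: [1.1, -0.8, 6.0]
grip_width: 0.0154
```

```bash
python3 - <<'E'
from h import *
plan([.489,.1263,.2036],[180,0,97])
print(env.get_obs()['wrist_torque'])
E
```

```text
t 11.83 pos [0.4884 0.126  0.2047] rot [179.8008  -0.0508  97.0096] F [ 1.1103 -0.8194  5.9692] w 0.0154 q [-30.3   0.8  13.  105.5  -0.2  73.5  79.8]
shift [0.0002 0.0006 0.0011] turn [ 0.0035 -0.0009  0.0002] rows>= 0.02995097726084827 0.028736287688377632
[-0.0489 -0.1204  0.0023]
```

Request:
{"method": "send_rows", "body": {
  "steps": [
    [[0,0.0008,-0.0005],[0,0,0],0.016],
    [[0,0.0008,-0.001],[0,0,0],0.018],
    [[0,0.0008,-0.001],[0,0,0],0.022],
    [[0,0.0008,-0.001],[0,0,0],0.03],
    [[0,0.0008,-0.001],[0,0,0],0.036]
  ]
}}

```text
time_s: 12.25
tool_pos: [0.4873, 0.126, 0.2038]
tool_rot: [-179.9, -0.0, 97.0]
force: [-0.8, 0.3, -0.8]
grip_width: 0.0282
```

Request:
{"method": "send_rows", "body": {
  "steps": [
    [[0,0,0],[0,0,0],0.04],
    [[0,0,0],[0,0,0],0.04],
    [[0,0,0],[0,0,0],0.04],
    [[0,0,0],[0,0,0],0.04],
    [[0,0,0],[0,0,0],0.04]
  ]
}}

```text
time_s: 12.67
tool_pos: [0.4877, 0.1259, 0.2044]
tool_rot: [-180.0, -0.0, 97.0]
force: [-1.1, 0.6, -0.1]
grip_width: 0.0398
```

```bash
python3 - <<'E'
from h import *
plan([.489,.1263,.2036],[180,0,97])
c=snap('wrist','w12')
cv2.imwrite('pics/c22.png',cv2.resize(c['pixels'][105:255,165:350,::-1],None,fx=4,fy=4,interpolation=cv2.INTER_NEAREST))
E
```

```text
t 12.67 pos [0.4877 0.1259 0.2044] rot [-179.9703   -0.0262   97.0214] F [-1.1271  0.6353 -0.0728] w 0.0398 q [-30.3   0.9  13.  105.4  -0.2  73.7  79.8]
shift [0.0002 0.0013 0.0008] turn [-0.0005 -0.0005  0.0004] rows>= 0.03759041568046299 0.00628008388816373
```

View pics/c22.png

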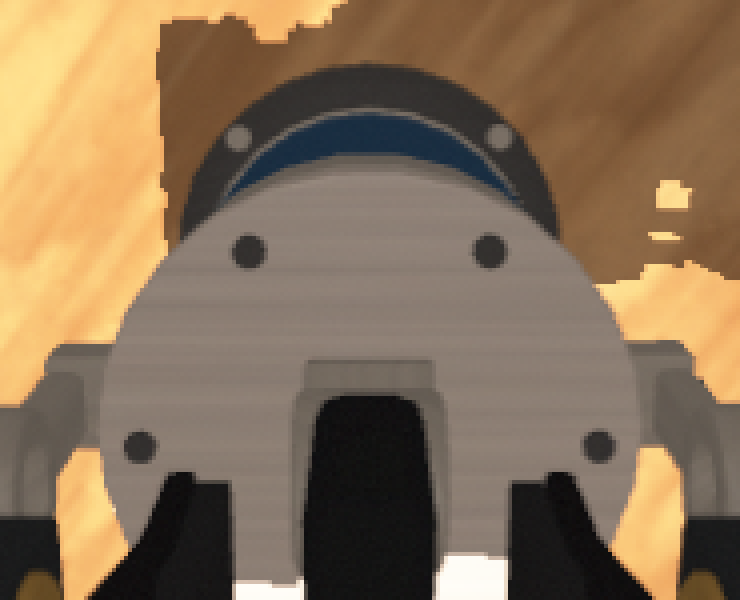

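Request:
{"method": "send_rows", "body": {
  "steps": [
    [[0,0,-0.01],[0,0,0],0.04],
    [[0,0,-0.03],[0,0,0],0.04],
    [[0,0,-0.06],[0,0,0],0.04],
    [[0,0,-0.09],[0,0,0],0.04],
    [[0,0,-0.12],[0,0,0],0.05]
  ]
}}

```text
time_s: 13.13
tool_pos: [0.4876, 0.1258, 0.3265]
tool_rot: [-180.0, -0.0, 97.0]
force: [1.0, 0.0, 0.1]
grip_width: 0.0423
```

```bash
python3 - <<'E'
from h import *
plan([.60,-.10,.33],[180,0,97]); plan([.58,.03,.33],[180,0,97])
E
```

```text
t 13.13 pos [0.4876 0.1258 0.3265] rot [-179.9983   -0.0348   97.013 ] F [1.0352 0.0144 0.1444] w 0.0423 q [-30.7  -1.7  12.9  94.1   0.3  87.6  79.2]
shift [-0.2378  0.084  -0.0036] turn [-0.     -0.0006  0.0002] rows>= 6.048617964182591 0.00519870216186099
t 13.13 pos [0.4876 0.1258 0.3265] rot [-179.9983   -0.0348   97.013 ] F [1.0352 0.0144 0.1444] w 0.0423 q [-30.7  -1.7  12.9  94.1   0.3  87.6  79.2]
shift [-0.1063  0.0801 -0.0035] turn [-0.     -0.0006  0.0002] rows>= 3.192729787038601 0.00519870216186099
```

Request:
{"method": "send_rows", "body": {
  "steps": [
    [[-0.015,0.012,-0.001],[0,0,0],0.06],
    [[-0.04,0.032,-0.002],[0,0,0],0.07],
    [[-0.07,0.055,-0.003],[0,0,0],0.08],
    [[-0.095,0.072,-0.003],[0,0,0],0.08],
    [[-0.106,0.08,-0.003],[0,0,0],0.08]
  ]
}}

```text
time_s: 13.55
tool_pos: [0.582, 0.0259, 0.328]
tool_rot: [180.0, 0.1, 96.7]
force: [-0.5, -0.3, 0.1]
grip_width: 0.0721
```

Request:
{"method": "send_rows", "body": {
  "steps": [
    [[0,0,0],[0,0,0],0.08],
    [[0,0,0],[0,0,0],0.08],
    [[0,0,0],[0,0,0],0.08],
    [[0,0,0],[0,0,0],0.08],
    [[0,0,0],[0,0,0],0.08]
  ]
}}

```text
time_s: 13.97
tool_pos: [0.5795, 0.0321, 0.3277]
tool_rot: [-180.0, -0.1, 97.2]
force: [0.3, 0.5, -0.4]
grip_width: 0.0795
```

```bash
python3 - <<'E'
from h import *
c=snap('wrist','w13');s=snap('scene','s13');
plan([.5795,-.287,.20],[180,0,95])
cv2.imwrite('pics/c23.png',cv2.resize(s['pixels'][140:225,230:310,::-1],None,fx=7,fy=7,interpolation=cv2.INTER_CUBIC))
E
```

```text
t 14.07 pos [0.5797 0.0315 0.3276] rot [-179.9939   -0.0548   97.1148] F [-0.028  -0.0609 -0.6597] w 0.0796 q [-23.3   8.2  20.   84.2  -2.8  88.1  93.7]
shift [-0.3161 -0.0397  0.1273] turn [-0.0001 -0.001   0.0369] rows>= 8.227780338280994 0.29545721315995804
```

View pics/c23.png

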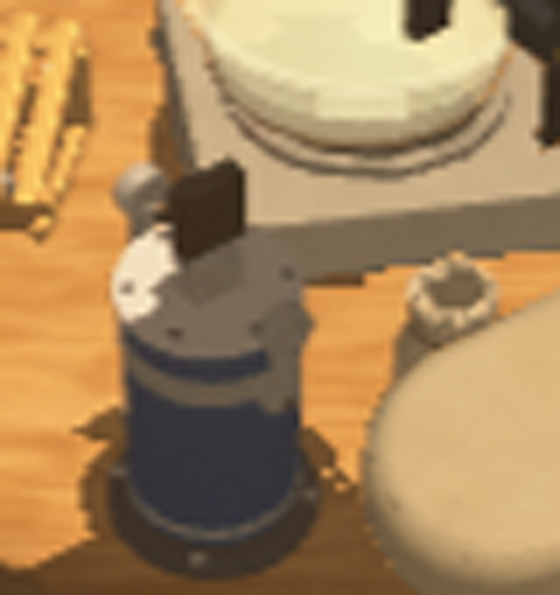

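View pics/w13.png

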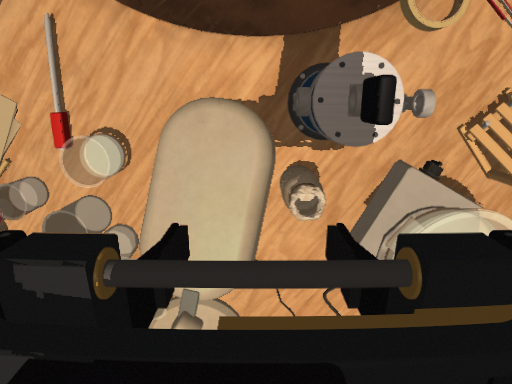

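```bash
python3 - <<'E'
from h import *
s=load('s13'); c=load('w13'); a=np.linspace(0,6.283,80)
def ov(c,box,k,C,name):
    x,y,w,h=box; im=cv2.resize(c['pixels'][y:y+h,x:x+w,::-1],None,fx=k,fy=k,interpolation=cv2.INTER_CUBIC)
    for z,col in((.166,(0,0,255)),(.160,(0,255,0))):
        for p in proj(c,np.c_[C[0]+.048*np.cos(a),C[1]+.048*np.sin(a),np.full(80,z)]): cv2.circle(im,(int((p[0]+.5-x)*k),int((p[1]+.5-y)*k)),1,col,-1)
    yw=np.radians(7); yv=np.array([-np.sin(yw),np.cos(yw),0])
    for r in (-.066,-.054,-.012,.012,.054,.066):
        for p in proj(c,[np.array([C[0],C[1],.182])+yv*r]): cv2.circle(im,(int((p[0]+.5-x)*k),int((p[1]+.5-y)*k)),2,(255,0,255),-1)
    cv2.imwrite(name,im)
ov(s,(230,140,80,85),7,(.4915,.1245),'pics/c24.png')
ov(c,(280,40,170,120),4.7,(.487,.1265),'pics/c25.png')
E
```

```text
(no output)
```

View pics/c24.png

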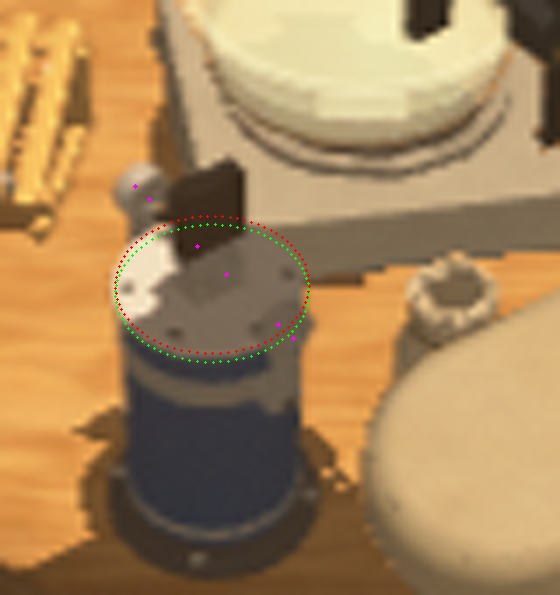

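View pics/c25.png

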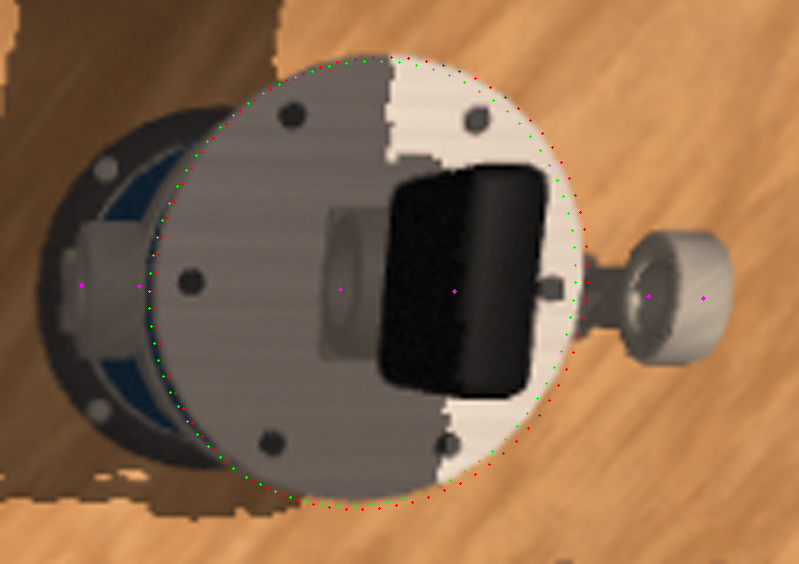

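```bash
python3 - <<'E'
from h import *
plan([.66,-.26,.30],[180,0,95])
c=load('w13'); print('goblet?',onz(c,[(104,156)],.0),onz(c,[(84,161)],.065)); print('bar',onz(c,[(61,130),(57,112),(49,13)],.01))
print('bottle',onz(c,[(296,180),(308,203)],.05)[:1],onz(c,[(308,203)],.11))
E
```

```text
t 14.07 pos [0.5797 0.0315 0.3276] rot [-179.9939   -0.0548   97.1148] F [-0.028  -0.0609 -0.6597] w 0.0796 q [-23.3   8.2  20.   84.2  -2.8  88.1  93.7]
shift [-0.2992  0.0436  0.0273] turn [-0.0001 -0.001   0.0369] rows>= 7.280309846891552 0.29545721315995804
goblet? [[ 0.6148 -0.2149  0.    ]] [[ 0.6106 -0.213   0.065 ]]
bar [[ 0.5786 -0.2809  0.01  ]
 [ 0.551  -0.2867  0.01  ]
 [ 0.407  -0.298   0.01  ]]
bottle [[0.6043 0.0942 0.05  ]] [[0.6189 0.105  0.11  ]]
```

Request:
{"method": "send_rows", "body": {
  "steps": [
    [[-0.02,0.003,0.002],[0,0,0],0.06],
    [[-0.05,0.007,0.005],[0,0,0],0.045],
    [[-0.085,0.012,0.008],[0,0,0.01],0.035],
    [[-0.12,0.017,0.01],[0,0,0.01],0.035],
    [[-0.155,0.022,0.013],[0,0,0.02],0.035]
  ]
}}

```text
time_s: 14.48
tool_pos: [0.6211, -0.1214, 0.3146]
tool_rot: [180.0, -0.0, 96.0]
force: [1.5, 0.1, 0.2]
grip_width: 0.0548
```

Request:
{"method": "send_rows", "body": {
  "steps": [
    [[-0.035,0.005,0.003],[0,0,0],0.035],
    [[-0.07,0.01,0.006],[0,0,0],0.035],
    [[-0.105,0.015,0.01],[0,0,0.01],0.035],
    [[-0.13,0.02,0.012],[0,0,0.016],0.035],
    [[-0.144,0.021,0.014],[0,0,0.016],0.035]
  ]
}}

```text
time_s: 14.9
tool_pos: [0.6561, -0.2655, 0.2993]
tool_rot: [-179.9, 0.1, 94.7]
force: [0.4, 0.3, -1.0]
grip_width: 0.0354
```

Request:
{"method": "send_rows", "body": {
  "steps": [
    [[0,0,0],[0,0,0],0.035],
    [[0,0,0],[0,0,0],0.035],
    [[0,0,0],[0,0,0],0.035],
    [[0,0,0],[0,0,0],0.035],
    [[0,0,0],[0,0,0],0.035]
  ]
}}

```text
time_s: 15.32
tool_pos: [0.6571, -0.2595, 0.3009]
tool_rot: [180.0, -0.1, 95.1]
force: [-0.5, -0.4, 0.6]
grip_width: 0.035
```

```bash
python3 - <<'E'
from h import *
c=snap('wrist','w14')
plan([.57,-.285,.10],[180,0,95])
E
```

```text
t 15.37 pos [ 0.657  -0.2599  0.3008] rot [179.9624  -0.0636  95.1002] F [0.1404 0.1005 0.3171] w 0.0348 q [  0.4  26.   29.1  67.3 -12.4  89.7 122.2]
shift [-0.0175 -0.089   0.2008] turn [ 0.0007 -0.0011  0.0017] rows>= 5.282676393164795 0.01738176470737593
```

View pics/w14.png

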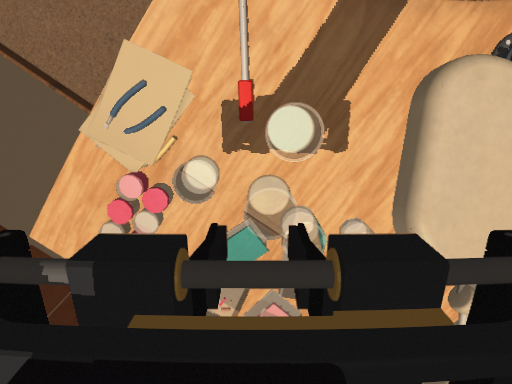

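```bash
python3 - <<'E'
from h import *
c=load('w14'); im=c['pixels']; hsv=cv2.cvtColor(im,cv2.COLOR_RGB2HSV)
m=(((hsv[...,0]<8)|(hsv[...,0]>172))&(hsv[...,1]>170)&(hsv[...,2]>90)).astype(np.uint8)
m[:,:225]=0;m[:,265:]=0;m[130:]=0
x=cv2.moments(m,True); cen=(x['m10']/x['m00'],x['m01']/x['m00']); cs,_=cv2.findContours(m,cv2.RETR_EXTERNAL,cv2.CHAIN_APPROX_NONE);k=max(cs,key=cv2.contourArea)
print(cen,cv2.minAreaRect(k),cv2.boundingRect(k)); 
cv2.imwrite('pics/c26.png',cv2.resize(im[0:150,190:340,::-1],None,fx=4,fy=4,interpolation=cv2.INTER_NEAREST))
E
```

```text
(245.28345070422534, 99.48415492957747) ((245.0, 100.0), (40.0, 14.0), 90.0) (238, 80, 15, 41)
```

View pics/c26.png

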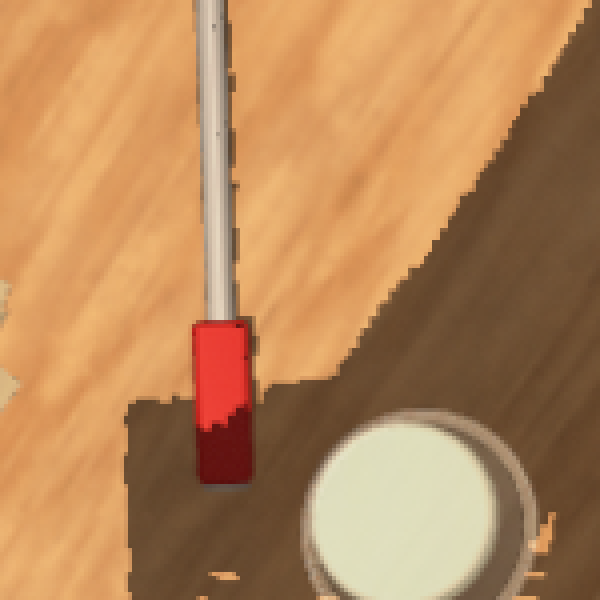

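```bash
python3 - <<'E'
from h import *
c=load('w14'); f=lambda x,y:(190+x/4-.5,y/4-.5)
h=onz(c,[f(221.5,323),f(225,487)],.02); print(h,np.linalg.norm(h[1]-h[0]),h.mean(0)); d=h[0]-h[1]; print(np.degrees(np.arctan2(d[1],d[0])))
s=onz(c,[f(221,318),f(211.5,2)],.01); d=s[1]-s[0]; print(s,np.degrees(np.arctan2(d[1],d[0])))
g=h.mean(0)+.01*d/np.linalg.norm(d); print('grasp',g)
plan([g[0],g[1],.10],[180,0,np.degrees(np.arctan2(d[1],d[0]))%360-90])
E
```

```text
[[ 0.5513 -0.2848  0.02  ]
 [ 0.6064 -0.2791  0.02  ]] 0.05539913586829618 [ 0.5789 -0.282   0.02  ]
-174.08094259305972
[[ 0.549  -0.2856  0.01  ]
 [ 0.4477 -0.2971  0.01  ]] -173.50325568392648
grasp [ 0.5689 -0.2831  0.02  ]
t 15.37 pos [ 0.657  -0.2599  0.3008] rot [179.9624  -0.0636  95.1002] F [0.1404 0.1005 0.3171] w 0.0348 q [  0.4  26.   29.1  67.3 -12.4  89.7 122.2]
shift [-0.0155 -0.0899  0.2008] turn [ 0.0007 -0.0011 -0.0244] rows>= 5.287979602777496 0.19532554024310897
```

Request:
{"method": "send_rows", "body": {
  "steps": [
    [[-0.002,-0.012,0.02],[0,0,-0.005],0.042],
    [[-0.005,-0.035,0.055],[0,0,-0.01],0.042],
    [[-0.01,-0.06,0.095],[0,0,-0.015],0.042],
    [[-0.014,-0.08,0.135],[0,0,-0.02],0.042],
    [[-0.0165,-0.09,0.165],[0,0,-0.023],0.042]
  ]
}}

```text
time_s: 15.78
tool_pos: [0.5669, -0.2858, 0.1349]
tool_rot: [179.9, 0.0, 96.3]
force: [0.6, -0.2, -1.2]
grip_width: 0.042
```

Request:
{"method": "send_rows", "body": {
  "steps": [
    [[0,0,0.015],[0,0,0],0.042],
    [[0,0,0.03],[0,0,0],0.042],
    [[0,0,0.038],[0,0,0],0.042],
    [[0,0,0.038],[0,0,0],0.042],
    [[0,0,0.038],[0,0,0],0.042]
  ]
}}

```text
time_s: 16.2
tool_pos: [0.5687, -0.2855, 0.0977]
tool_rot: [-180.0, -0.0, 96.3]
force: [0.0, -0.1, 0.2]
grip_width: 0.0421
```

```bash
python3 - <<'E'
from h import *
plan([.569,-.284,.004],[180,0,96.3])
c=snap('wrist','w15'); s=snap('scene','s15')
cv2.imwrite('pics/c27.png',cv2.resize(s['pixels'][220:330,290:410,::-1],None,fx=5,fy=5,interpolation=cv2.INTER_CUBIC))
E
```

```text
t 16.2 pos [ 0.5687 -0.2855  0.0977] rot [-179.999    -0.0176   96.3328] F [ 0.0051 -0.1035  0.1616] w 0.0421 q [  1.5  23.3  28.6  94.6 -12.   65.3 129.6]
shift [0.0014 0.0004 0.0937] turn [-0.     -0.0003  0.0006] rows>= 2.247879606092429 0.0051977768159949585
```

View pics/w15.png

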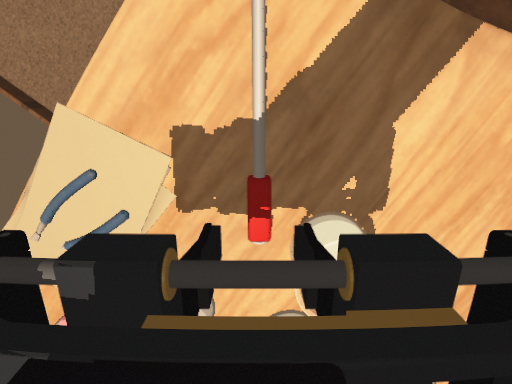

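View pics/c27.png

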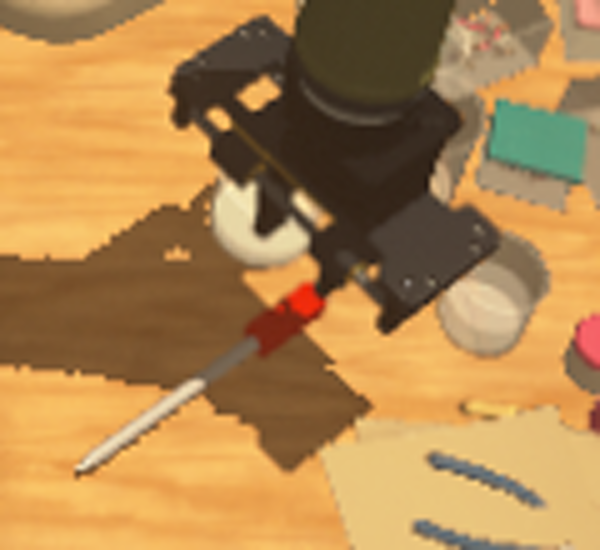

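Request:
{"method": "send_rows", "body": {
  "steps": [
    [[0.001,0,0.015],[0,0,0],0.042],
    [[0.0014,0,0.033],[0,0,0],0.042],
    [[0.0014,0,0.05],[0,0,0],0.042],
    [[0.0014,0,0.063],[0,0,0],0.042],
    [[0.0014,0,0.07],[0,0,0],0.042]
  ]
}}

```text
time_s: 16.72
tool_pos: [0.5678, -0.2841, 0.0263]
tool_rot: [-179.9, -0.0, 96.3]
force: [0.4, 0.5, -0.2]
grip_width: 0.0419
```

Request:
{"method": "send_rows", "body": {
  "steps": [
    [[0,0,0.005],[0,0,0],0.042],
    [[0,0,0.01],[0,0,0],0.042],
    [[0,0,0.015],[0,0,0],0.042],
    [[0,0,0.018],[0,0,0],0.042],
    [[0,0,0.018],[0,0,0],0.042]
  ]
}}

```text
time_s: 17.13
tool_pos: [0.5678, -0.2844, 0.0089]
tool_rot: [-179.9, -0.0, 96.3]
force: [-0.5, 0.0, 0.6]
grip_width: 0.0417
```

```bash
python3 - <<'E'
from h import *
plan([.569,-.284,.005],[180,0,96.3])
c=snap('wrist','w16')
E
```

```text
t 17.13 pos [ 0.5678 -0.2844  0.0089] rot [-179.9495   -0.0406   96.2776] F [-0.5204  0.0489  0.569 ] w 0.0417 q [  3.   28.9  26.8  98.3 -15.2  56.5 131.7]
shift [0.0002 0.0012 0.0039] turn [-0.0009 -0.0007 -0.0004] rows>= 0.09691400092223731 0.009582738545630198
```

View pics/w16.png

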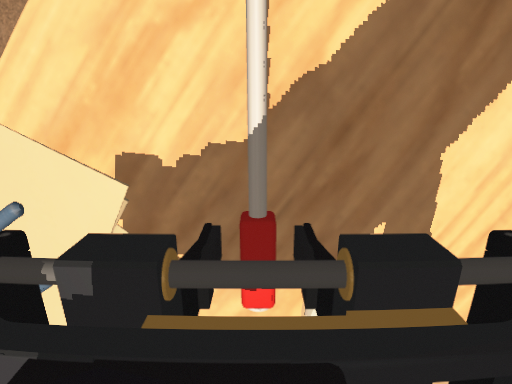

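Centred. Down 4 mm and close.

Request:
{"method": "send_rows", "body": {
  "steps": [
    [[0,0.001,0.002],[0,0,0],0.042],
    [[0,0.001,0.0035],[0,0,0],0.03],
    [[0,0.001,0.0035],[0,0,0],0.02],
    [[0,0.001,0.0035],[0,0,0],0.01],
    [[0,0.001,0.0035],[0,0,0],0.01]
  ],
  "grip_force": 40
}}

```text
time_s: 17.6
tool_pos: [0.569, -0.2844, 0.0058]
tool_rot: [-180.0, -0.0, 96.3]
force: [-0.4, -0.1, -0.5]
grip_width: 0.0228
```

Request:
{"method": "send_rows", "body": {
  "steps": [
    [[0,0,0],[0,0,0],0.01],
    [[0,0,0],[0,0,0],0.01],
    [[0,0,0],[0,0,0],0.01],
    [[0,0,0],[0,0,0],0.01],
    [[0,0,0],[0,0,0],0.01]
  ],
  "grip_force": 50
}}

```text
time_s: 18.02
tool_pos: [0.569, -0.2844, 0.0058]
tool_rot: [-180.0, -0.0, 96.3]
force: [1.1, 0.1, 1.2]
grip_width: 0.02
```

```bash
python3 - <<'E'
from h import *
plan([.569,-.284,.105],[180,0,96.3])
E
```

```text
t 18.02 pos [ 0.569  -0.2844  0.0058] rot [-179.9828   -0.0271   96.2758] F [1.076  0.0889 1.2359] w 0.02 q [  3.1  29.2  26.7  98.3 -15.3  56.2 131.7]
shift [ 0.0004 -0.     -0.0992] turn [-0.0003 -0.0005 -0.0004] rows>= 2.3786073864347768 0.005614962027852041
```

Request:
{"method": "send_rows", "body": {
  "steps": [
    [[0,0,-0.006],[0,0,0],0.01],
    [[0,0,-0.02],[0,0,0],0.01],
    [[0,0,-0.045],[0,0,0],0.01],
    [[0,0,-0.075],[0,0,0],0.01],
    [[0,0,-0.105],[0,0,0],0.01]
  ]
}}

```text
time_s: 18.43
tool_pos: [0.5684, -0.2844, 0.1123]
tool_rot: [-179.9, -0.0, 96.3]
force: [0.4, -0.9, -0.9]
grip_width: 0.0203
```

Request:
{"method": "send_rows", "body": {
  "steps": [
    [[0,0,-0.03],[0,0,0],0.01],
    [[0,0,-0.06],[0,0,0],0.01],
    [[0,0,-0.09],[0,0,0],0.01],
    [[0,0,-0.11],[0,0,0],0.01],
    [[0,0,-0.12],[0,0,0],0.01]
  ]
}}

```text
time_s: 18.85
tool_pos: [0.5701, -0.2855, 0.2356]
tool_rot: [179.7, 0.1, 96.2]
force: [0.7, -0.9, -1.4]
grip_width: 0.0196
```

```bash
python3 - <<'E'
from h import *
c=snap('wrist','w17'); s=snap('scene','s17')
plan([.53,-.17,.235],[180,0,7])
print(env.get_obs()['wrist_torque'])
E
```

```text
t 18.95 pos [ 0.5698 -0.2852  0.2333] rot [179.8065   0.0788  96.2582] F [-0.0845  0.7199 -2.7157] w 0.0196 q [  0.2  17.6  30.3  85.5  -9.   79.1 127.2]
shift [ 0.1188 -0.027  -0.0019] turn [ 0.0037 -0.0015  1.5578] rows>= 2.923125509438672 12.466270966999298
[ 0.0383 -0.0224  0.0386]
```

View pics/w17.png

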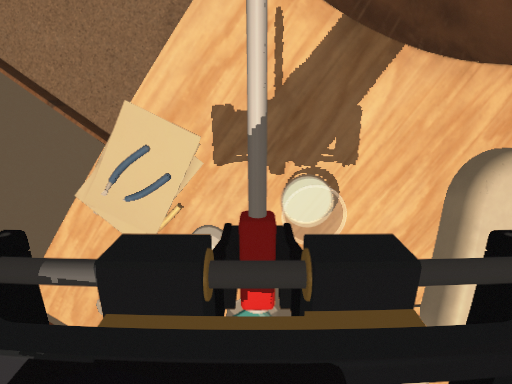

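View pics/s17.png

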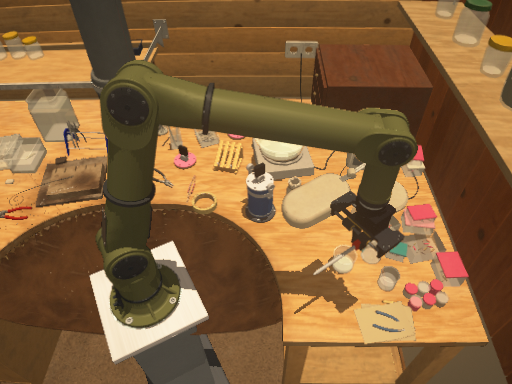

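Request:
{"method": "send_rows", "body": {
  "steps": [
    [[0.01,-0.002,0],[0,0,0.06],0.01],
    [[0.03,-0.006,0],[0,0,0.15],0.01],
    [[0.05,-0.01,0],[0,0,0.26],0.01],
    [[0.07,-0.014,0],[0,0,0.37],0.01],
    [[0.09,-0.018,0],[0,0,0.48],0.01]
  ]
}}

```text
time_s: 19.37
tool_pos: [0.5398, -0.1957, 0.2284]
tool_rot: [-179.7, 0.0, 68.4]
force: [0.7, 0.2, -1.8]
grip_width: 0.0192
```

Request:
{"method": "send_rows", "body": {
  "steps": [
    [[0,0,0],[0,0,0.11],0.01],
    [[0,0,0],[0,0,0.22],0.01],
    [[0,0,0],[0,0,0.33],0.01],
    [[0,0,0],[0,0,0.44],0.01],
    [[0,0,0],[0,0,0.55],0.01]
  ]
}}

```text
time_s: 19.78
tool_pos: [0.5401, -0.1965, 0.2286]
tool_rot: [-179.8, 0.2, 37.0]
force: [0.9, 0.3, -1.5]
grip_width: 0.0198
```

```bash
python3 - <<'E'
from h import *
plan([.518,-.135,.235],[180,0,7])
E
```

```text
t 19.78 pos [ 0.5401 -0.1965  0.2286] rot [-179.8098    0.15     36.9533] F [ 0.9396  0.3012 -1.5285] w 0.0198 q [-12.9  10.   34.3  94.6  -5.7  77.4  59.2]
shift [ 0.0193 -0.0624 -0.0062] turn [-0.0026  0.0034  0.5228] rows>= 1.5736455988436497 4.183522346331285
```

Request:
{"method": "send_rows", "body": {
  "steps": [
    [[0.004,-0.012,-0.002],[0,0,0.11],0.01],
    [[0.008,-0.025,-0.004],[0,0.001,0.22],0.01],
    [[0.012,-0.038,-0.006],[-0.001,0.002,0.33],0.01],
    [[0.016,-0.052,-0.006],[-0.002,0.003,0.44],0.01],
    [[0.019,-0.062,-0.006],[-0.003,0.003,0.523],0.01]
  ]
}}

```text
time_s: 20.2
tool_pos: [0.5174, -0.1346, 0.2348]
tool_rot: [180.0, 0.0, 7.0]
force: [-0.3, -0.2, -1.4]
grip_width: 0.0196
```

Request:
{"method": "send_rows", "body": {
  "steps": [
    [[0,0,0],[0,0,0],0.01],
    [[0,0,0],[0,0,0],0.01],
    [[0,0,0],[0,0,0],0.01],
    [[0,0,0],[0,0,0],0.01],
    [[0,0,0],[0,0,0],0.01]
  ]
}}

```text
time_s: 20.62
tool_pos: [0.5189, -0.1371, 0.2365]
tool_rot: [179.9, -0.2, 7.3]
force: [0.3, -0.1, -1.7]
grip_width: 0.0193
```

```bash
python3 - <<'E'
from h import *
c=snap('wrist','w18'); s=snap('scene','s18')
plan([.518,-.121,.1778],[180,0,7])
E
```

```text
t 20.72 pos [ 0.5189 -0.1368  0.2366] rot [179.8887  -0.1625   7.2671] F [ 0.5203  0.5558 -2.8141] w 0.0197 q [-20.    3.8  33.6  99.4  -2.1  77.3  21.3]
shift [ 0.0009 -0.0159  0.0588] turn [ 0.0019 -0.0028  0.0047] rows>= 1.4608643763373195 0.04632677154430262
```

View pics/w18.png

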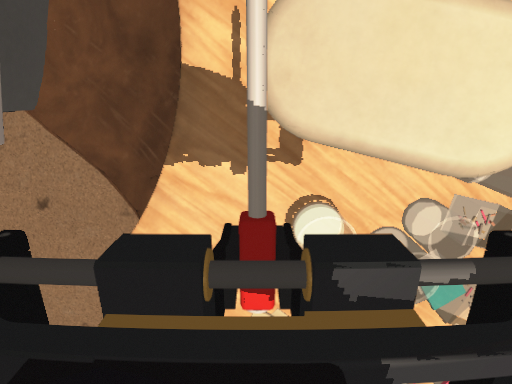

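View pics/s18.png

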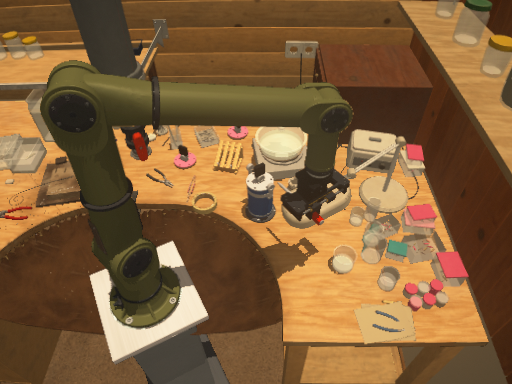

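Request:
{"method": "send_rows", "body": {
  "steps": [
    [[0,-0.002,0.012],[0.001,-0.001,0.002],0.01],
    [[0.0005,-0.006,0.027],[0.002,-0.003,0.005],0.01],
    [[0.001,-0.01,0.042],[0.002,-0.003,0.005],0.01],
    [[0.001,-0.014,0.054],[0.002,-0.003,0.005],0.01],
    [[0.001,-0.016,0.058],[0.002,-0.003,0.005],0.01]
  ]
}}

```text
time_s: 21.13
tool_pos: [0.5165, -0.1192, 0.1759]
tool_rot: [-179.9, 0.2, 7.0]
force: [-0.3, -0.2, -2.8]
grip_width: 0.0196
```

Request:
{"method": "send_rows", "body": {
  "steps": [
    [[0,0,0],[0,0,0],0.01],
    [[0,0,0],[0,0,0],0.01],
    [[0,0,0],[0,0,0],0.01],
    [[0,0,0],[0,0,0],0.01],
    [[0,0,0],[0,0,0],0.01]
  ]
}}

```text
time_s: 21.55
tool_pos: [0.5186, -0.1206, 0.1795]
tool_rot: [-180.0, -0.1, 7.0]
force: [-0.2, 0.6, -1.9]
grip_width: 0.0196
```

```bash
python3 - <<'E'
from h import *
c=snap('wrist','w19'); s=snap('scene','s19'); t=snap('top','t19')
plan([.518,-.121,.1778],[180,0,7])
cv2.imwrite('pics/c28.png',cv2.resize(s['pixels'][150:235,235:335,::-1],None,fx=7,fy=7,interpolation=cv2.INTER_CUBIC))
cv2.imwrite('pics/c29.png',cv2.resize(t['pixels'][150:220,225:345,::-1],None,fx=6.5,fy=6.5,interpolation=cv2.INTER_CUBIC))
E
```

```text
t 21.7 pos [ 0.5183 -0.1203  0.1791] rot [-179.9816   -0.0466    6.9972] F [ 0.2015 -0.4634 -2.1968] w 0.0193 q [-20.6   5.6  32.9 104.4  -3.3  70.9  20.3]
shift [-0.0004  0.0006  0.0013] turn [-0.0003 -0.0008 -0.    ] rows>= 0.03560038777596994 0.007004806111674136
```

View pics/c28.png

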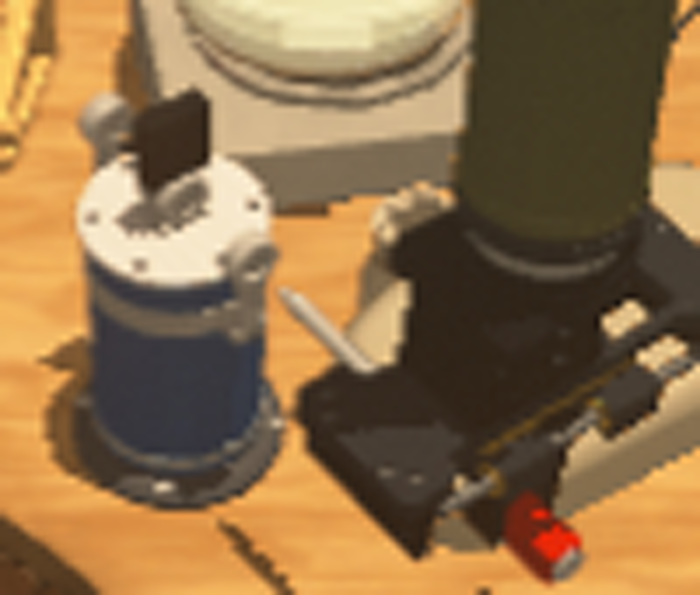

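View pics/c29.png

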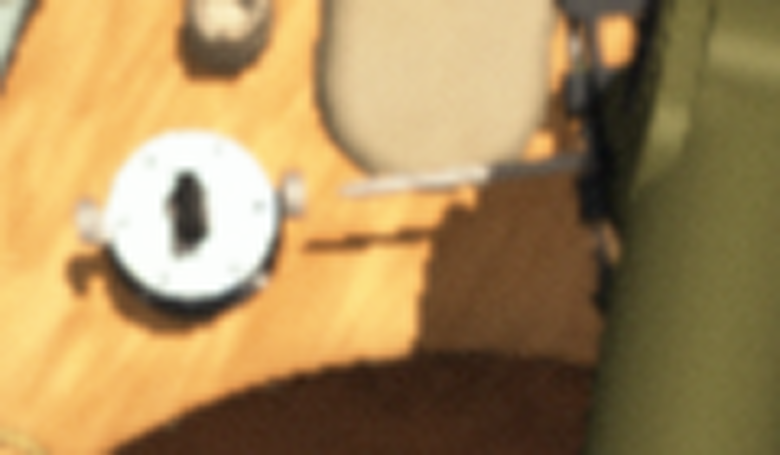

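View pics/w19.png

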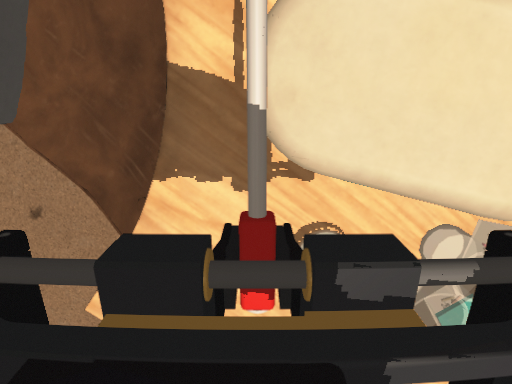

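```bash
python3 - <<'E'
from h import *
s=load('s19');t=load('t19')
cv2.imwrite('pics/c30.png',cv2.resize(s['pixels'][160:205,240:295,::-1],None,fx=13,fy=13,interpolation=cv2.INTER_CUBIC))
cv2.imwrite('pics/c31.png',cv2.resize(t['pixels'][168:192,232:282,::-1],None,fx=16,fy=16,interpolation=cv2.INTER_CUBIC))
cv2.imwrite('pics/c32.png',cv2.resize(t['pixels'][165:189,272:322,::-1],None,fx=16,fy=16,interpolation=cv2.INTER_CUBIC))
E
```

```text
(no output)
```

View pics/c30.png

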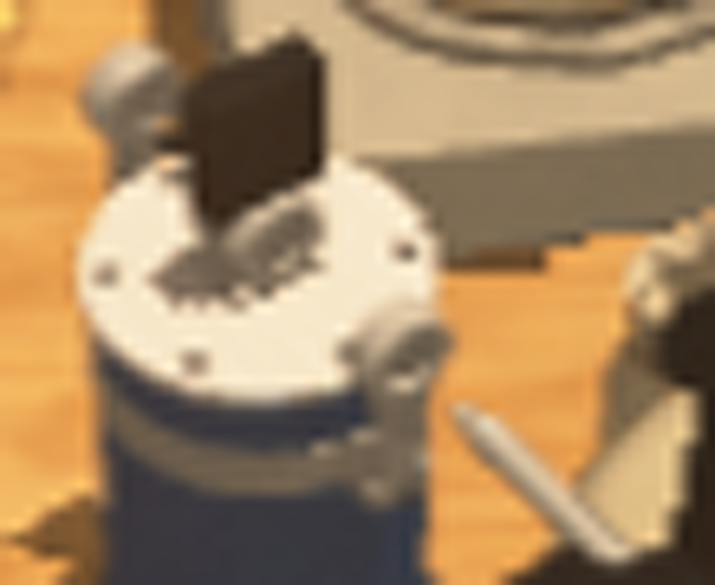

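View pics/c31.png

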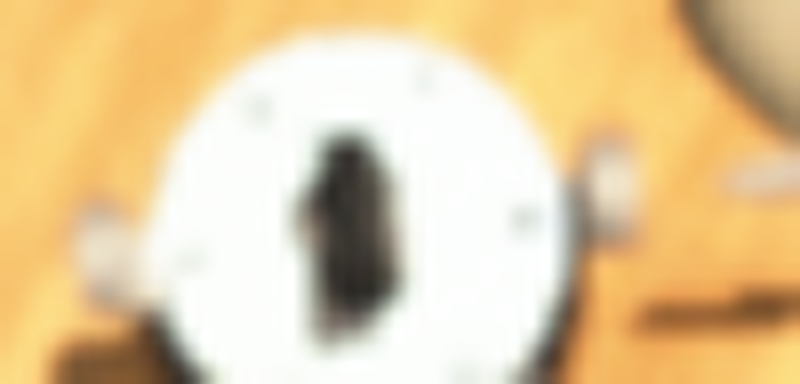

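View pics/c32.png

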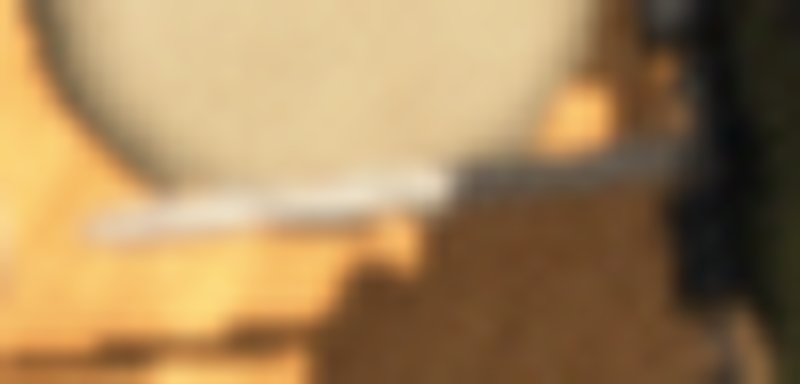

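```bash
python3 - <<'E'
from h import *
s=load('s19');t=load('t19'); 
fs=lambda x,y:(240+x/13-.5,160+y/13-.5)
P=np.array([.4955,.0607,.182]) # near ear outer face
for c in (s,t): print(proj(c,P), 'per mm x',(proj(c,P+[.001,0,0])-proj(c,P)), 'per mm z',(proj(c,P+[0,0,.001])-proj(c,P)))
print('scene face obs',fs(410,352)); print('top ear obs',(269.9-.5,179.9-.5))
o=env.get_obs();T=R.from_euler('xyz',o['tool_rot'],degrees=True)
# bar expected: axis along -tool y? 
b=-T.as_matrix()[:,1]; N=o['tool_pos']+[0,0,.0042]+b*.163; print('b',b,'nose',N)
print('nose pred scene',proj(s,N),'obs',fs(458,408),' top pred',proj(t,N),'obs',(278.0-.5,179.4-.5))
Q=N-b*.07; print('Q scene',proj(s,Q),proj(t,Q)); 
# lines
for c in (s,t):
    p,q=proj(c,N)[0],proj(c,Q)[0]; print('slope',(q-p)[1]/(q-p)[0])
E
```

```text
[[270.0761 187.9879]] per mm x [[ 0.2595 -0.1061]] per mm z [[ 0.0039 -0.2068]]
[[270.9094 179.4346]] per mm x [[-0.0015 -0.2661]] per mm z [[ 0.0079 -0.0234]]
scene face obs (271.03846153846155, 186.57692307692307)
top ear obs (269.4, 179.4)
b [-0.1218  0.9926  0.0003] nose [0.4984 0.0414 0.1834]
nose pred scene [[273.7615 191.071 ]] obs (274.7307692307692, 190.8846153846154)  top pred [[276.0651 178.6018]] obs (277.5, 178.9)
Q scene [[287.0525 203.944 ]] [[294.6413 176.2443]]
slope 0.9685493660887171
slope -0.12691233117115963
```

```bash
python3 - <<'E'
from h import *
s=load('s19')
x,y,w,h,k=262,178,36,32,20
cv2.imwrite('pics/c33.png',cv2.resize(s['pixels'][y:y+h,x:x+w,::-1],None,fx=k,fy=k,interpolation=cv2.INTER_NEAREST)[:600])
E
```

```text
(no output)
```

View pics/c33.png

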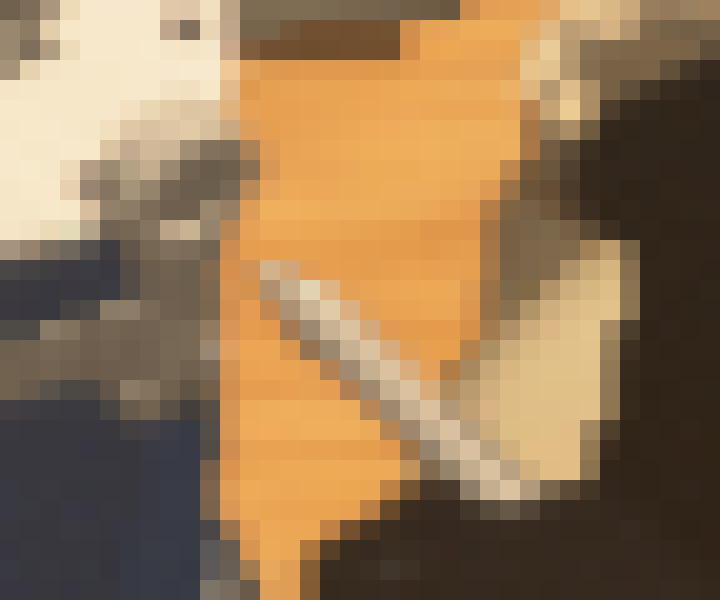

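Request:
{"method": "send_rows", "body": {
  "steps": [
    [[0.0003,-0.002,-0.0003],[0,0,0],0.01],
    [[0.0006,-0.005,-0.0006],[0,0,0],0.01],
    [[0.001,-0.009,-0.001],[0,0,0],0.01],
    [[0.001,-0.012,-0.001],[0,0,0],0.01],
    [[0.001,-0.013,-0.001],[0,0,0],0.01]
  ]
}}

```text
time_s: 22.12
tool_pos: [0.5175, -0.1061, 0.1797]
tool_rot: [-180.0, -0.0, 7.1]
force: [-0.5, -0.2, -2.0]
grip_width: 0.0201
```

Request:
{"method": "send_rows", "body": {
  "steps": [
    [[0,0,0],[0,0,0],0.01],
    [[0,0,0],[0,0,0],0.01],
    [[0,0,0],[0,0,0],0.01],
    [[0,0,0],[0,0,0],0.01],
    [[0,0,0],[0,0,0],0.01]
  ]
}}

```text
time_s: 22.53
tool_pos: [0.5175, -0.1074, 0.1798]
tool_rot: [-180.0, -0.0, 7.0]
force: [0.6, 1.0, -1.2]
grip_width: 0.0198
```

```bash
python3 - <<'E'
from h import *
s=snap('scene','s20');t=snap('top','t20');c=snap('wrist','w20'); plan([.518,-.121,.1778],[180,0,7]); print(env.get_obs()['wrist_torque'])
x,y,w,h,k=258,176,36,32,20
cv2.imwrite('pics/c34.png',cv2.resize(s['pixels'][y:y+h,x:x+w,::-1],None,fx=k,fy=k,interpolation=cv2.INTER_NEAREST)[:600])
cv2.imwrite('pics/c35.png',cv2.resize(t['pixels'][165:195,255:305,::-1],None,fx=16,fy=16,interpolation=cv2.INTER_NEAREST))
E
```

```text
t 22.68 pos [ 0.5175 -0.1073  0.1797] rot [-179.9798   -0.0085    6.9984] F [-0.2718  0.0367 -2.3326] w 0.0196 q [-21.5   5.1  32.3 104.8  -2.9  70.9  18.6]
shift [-0.0012  0.0137  0.0019] turn [-0.0004 -0.0001 -0.    ] rows>= 0.3328768773707264 0.0030619601344443765
[-0.0493  0.0442 -0.0114]
```

View pics/c34.png

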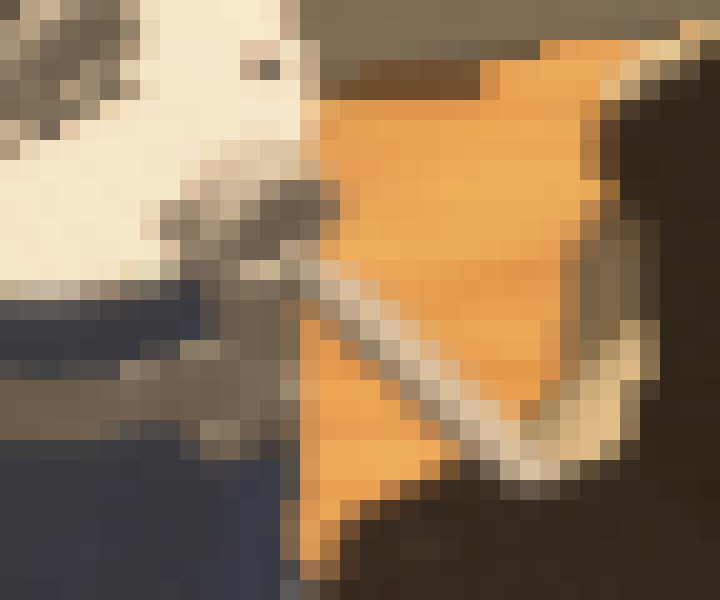

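View pics/c35.png

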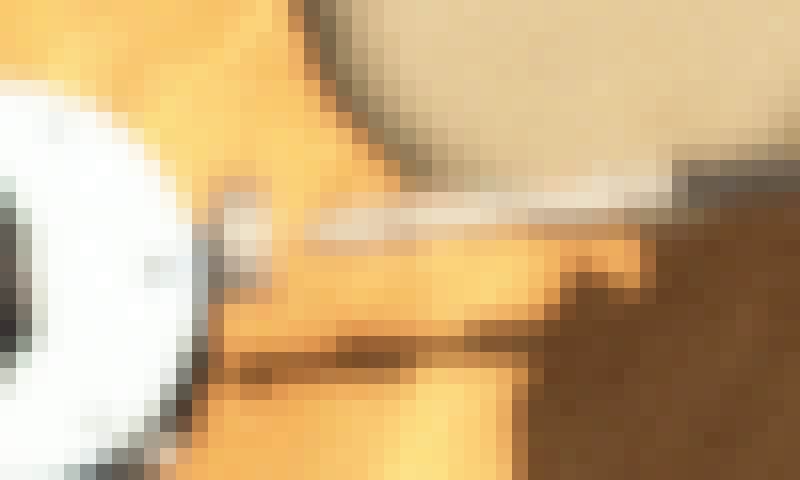

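```bash
cat > ov.py <<'E'
from h import *
def over(c,box,k,C,yaw,name,zb=.182,bars=()):
    x,y,w,h=box; im=cv2.resize(c['pixels'][y:y+h,x:x+w,::-1],None,fx=k,fy=k,interpolation=cv2.INTER_NEAREST)
    yw=np.radians(yaw);yv=np.array([-np.sin(yw),np.cos(yw),0]);xv=np.array([np.cos(yw),np.sin(yw),0]);a=np.linspace(0,6.283,60)
    def draw(P,col):
        p=proj(c,P);p=np.c_[(p[:,0]+.5-x)*k,(p[:,1]+.5-y)*k].round().astype(np.int32); cv2.polylines(im,[p[:,None]],False,col,1)
    circ=lambda r,d:np.array([C[0],C[1],zb])+yv*d+r*(np.cos(a)[:,None]*xv+np.sin(a)[:,None]*np.array([0,0,1]))
    for sg in(-1,1):
        draw(circ(.014,sg*.066),(0,0,255));draw(circ(.0075,sg*.066),(0,255,0));draw(circ(.014,sg*.054),(0,0,150))
    A=np.array([C[0],C[1],zb]); draw(np.array([A-yv*.2,A+yv*.07]),(255,0,255))
    b=.048*(np.cos(a)[:,None]*xv+np.sin(a)[:,None]*yv)+np.array([C[0],C[1],.166]); draw(b,(255,0,0))
    for P in bars: draw(np.array(P),(255,255,0))
    cv2.imwrite(name,im[:600,:800])
E
python3 - <<'E'
from ov import *
over(load('s20'),(240,160,55,45),14,(.4916,.1240),7,'pics/c36.png')
E
```

```text
(no output)
```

View pics/c36.png

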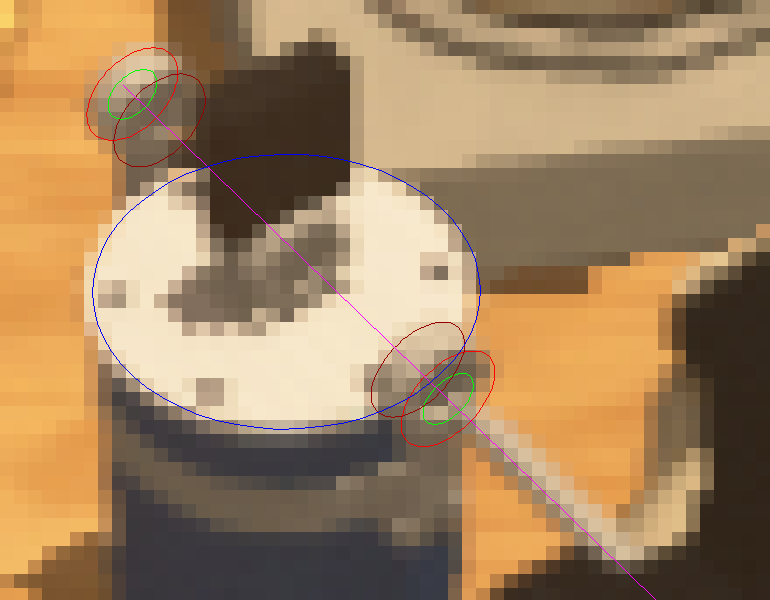

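Request:
{"method": "send_rows", "body": {
  "steps": [
    [[-0.0003,0,0.001],[0,0,0],0.01],
    [[-0.0005,0,0.0019],[0,0,0],0.01],
    [[-0.0005,-0.002,0.0019],[0,0,0],0.01],
    [[-0.0005,-0.005,0.0019],[0,0,0],0.01],
    [[-0.0005,-0.008,0.0019],[0,0,0],0.01]
  ]
}}

```text
time_s: 23.1
tool_pos: [0.516, -0.099, 0.1778]
tool_rot: [-180.0, -0.0, 7.0]
force: [-0.1, 0.2, -1.5]
grip_width: 0.0191
```

Request:
{"method": "send_rows", "body": {
  "steps": [
    [[0,-0.002,0],[0,0,0],0.01],
    [[0,-0.004,0],[0,0,0],0.01],
    [[0,-0.006,0],[0,0,0],0.01],
    [[0,-0.008,0],[0,0,0],0.01],
    [[0,-0.008,0],[0,0,0],0.01]
  ]
}}

```text
time_s: 23.52
tool_pos: [0.5151, -0.0908, 0.1779]
tool_rot: [-180.0, -0.0, 7.0]
force: [-0.1, 0.2, -2.0]
grip_width: 0.0196
```

```bash
python3 - <<'E'
from ov import *
s=snap('scene','s21');t=snap('top','t21');c=snap('wrist','w21'); plan([.4875+.122*.22,.1262-.9925*.22,.1778],[180,0,7]); print(env.get_obs()['wrist_torque'])
over(s,(240,160,55,45),14,(.4912,.1245),7,'pics/c37.png')
over(t,(225,160,80,45),10,(.4872,.1250),7,'pics/c38.png')
E
```

```text
t 23.67 pos [ 0.5151 -0.0915  0.1779] rot [-179.9869   -0.0139    7.0042] F [-0.4159 -0.0794 -1.8228] w 0.0198 q [-22.6   4.4  31.4 105.6  -2.4  70.7  16.5]
shift [-0.0008  0.0006  0.0001] turn [-0.0002 -0.0002  0.0001] rows>= 0.02404181642391417 0.0027331292347232126
[-0.0676  0.0448  0.0001]
```

View pics/c37.png

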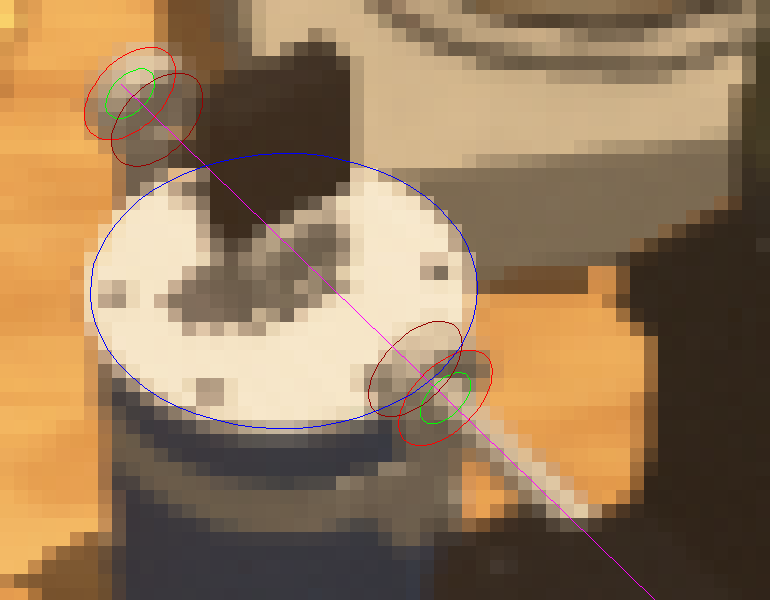

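View pics/c38.png

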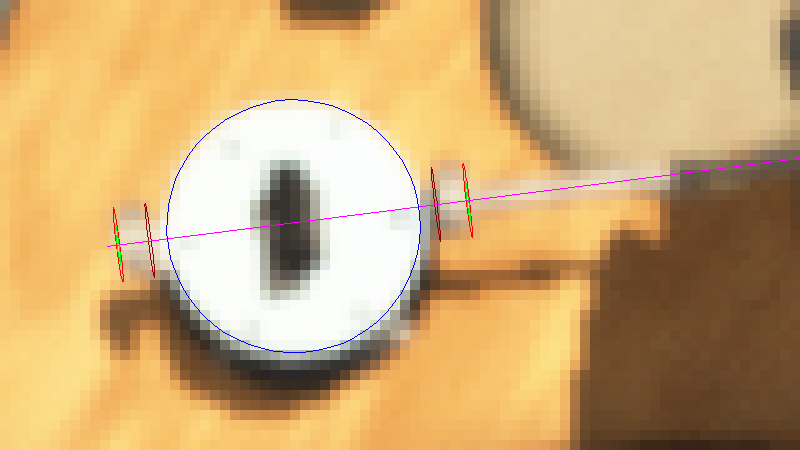

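View pics/w21.png

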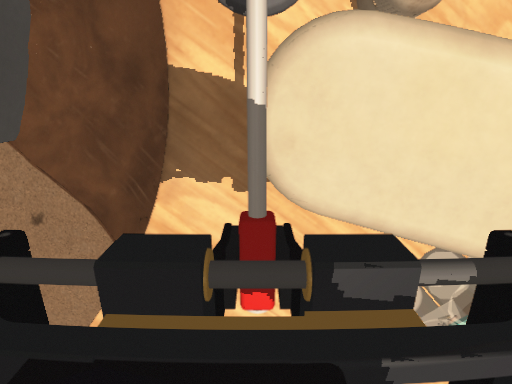

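Request:
{"method": "send_rows", "body": {
  "steps": [
    [[0,-0.003,0],[0,0,0],0.01],
    [[0,-0.006,0],[0,0,0],0.01],
    [[0,-0.009,0],[0,0,0],0.01],
    [[0,-0.012,0],[0,0,0],0.01],
    [[0,-0.015,0],[0,0,0],0.01]
  ]
}}

```text
time_s: 24.08
tool_pos: [0.5132, -0.076, 0.1779]
tool_rot: [-180.0, -0.0, 7.0]
force: [-0.2, -0.1, -2.0]
grip_width: 0.0195
```

Request:
{"method": "send_rows", "body": {
  "steps": [
    [[0,-0.003,0],[0,0,0],0.01],
    [[0,-0.006,0],[0,0,0],0.01],
    [[0,-0.009,0],[0,0,0],0.01],
    [[0,-0.012,0],[0,0,0],0.01],
    [[0,-0.015,0],[0,0,0],0.01]
  ]
}}

```text
time_s: 24.5
tool_pos: [0.5114, -0.0612, 0.1779]
tool_rot: [-180.0, -0.0, 7.0]
force: [0.5, 0.4, -1.5]
grip_width: 0.0195
```

```bash
python3 - <<'E'
from ov import *
s=snap('scene','s22');c=snap('wrist','w22'); plan([.4875+.122*.19,.1262-.9925*.19,.1778],[180,0,7]); print(env.get_obs()['wrist_torque'])
over(s,(240,160,55,45),14,(.4912,.1245),7,'pics/c39.png')
E
```

```text
t 24.6 pos [ 0.5114 -0.0608  0.1779] rot [-179.9614   -0.0102    7.0623] F [ 0.1617  0.7793 -3.216 ] w 0.0196 q [-24.7   3.2  29.8 106.6  -1.8  70.6  12.7]
shift [-0.0009  0.0014  0.0001] turn [-0.0007 -0.0002  0.0011] rows>= 0.0407366962814386 0.010328247872267132
[-0.0594  0.0664 -0.0536]
```

View pics/c39.png

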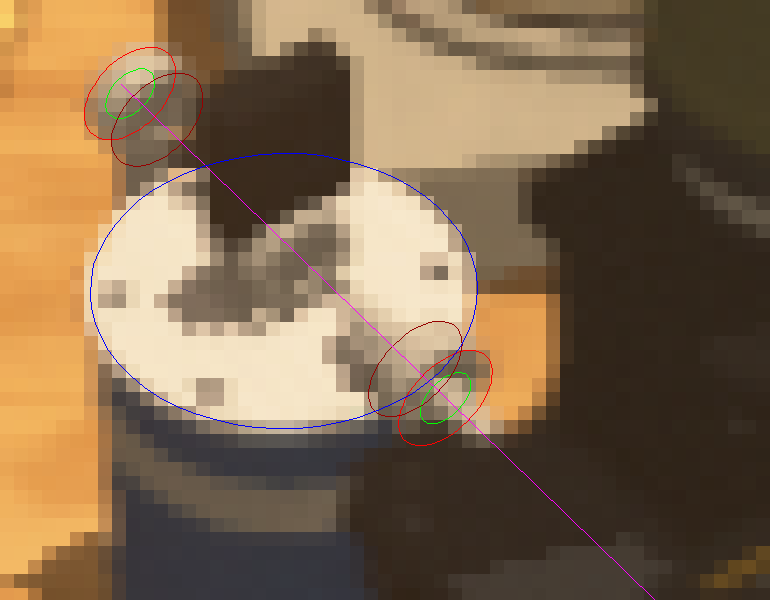

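View pics/w22.png

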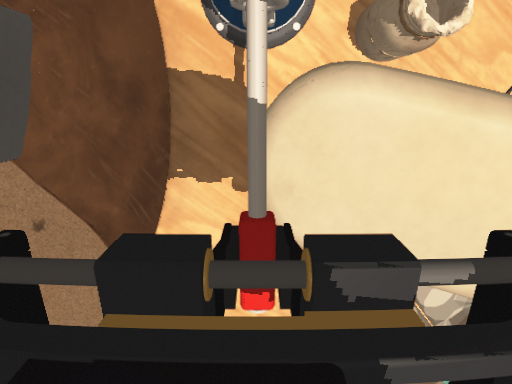

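```bash
python3 - <<'E'
from h import *
c=load('w22')
cv2.imwrite('pics/c40.png',cv2.resize(c['pixels'][0:60,190:330,::-1],None,fx=5.5,fy=5.5,interpolation=cv2.INTER_NEAREST))
E
```

```text
(no output)
```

View pics/c40.png

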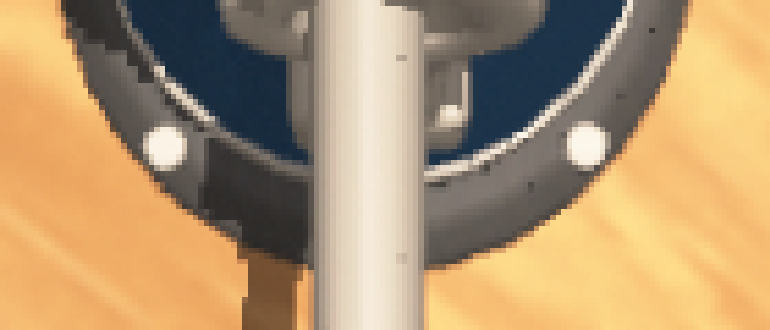

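Request:
{"method": "send_rows", "body": {
  "steps": [
    [[0.0005,-0.002,0],[0,0,0],0.01],
    [[0.001,-0.005,0],[0,0,0],0.01],
    [[0.001,-0.009,0],[0,0,0],0.01],
    [[0.001,-0.012,0],[0,0,0],0.01],
    [[0.001,-0.015,0],[0,0,0],0.01]
  ]
}}

```text
time_s: 25.02
tool_pos: [0.5105, -0.0461, 0.1779]
tool_rot: [-180.0, -0.0, 7.0]
force: [0.2, 0.7, -2.1]
grip_width: 0.0194
```

Request:
{"method": "send_rows", "body": {
  "steps": [
    [[0,-0.003,0],[0,0,0],0.01],
    [[0,-0.006,0],[0,0,0],0.01],
    [[0,-0.009,0],[0,0,0],0.01],
    [[0,-0.012,0],[0,0,0],0.01],
    [[0,-0.015,0],[0,0,0],0.01]
  ]
}}

```text
time_s: 25.43
tool_pos: [0.5087, -0.0314, 0.1779]
tool_rot: [-180.0, -0.0, 7.0]
force: [-0.7, 0.4, -1.4]
grip_width: 0.0195
```

```bash
python3 - <<'E'
from ov import *
c=snap('wrist','w23'); plan([.4885+.122*.16,.1262-.9925*.16,.1778],[180,0,7]); print(env.get_obs()['wrist_torque'])
cv2.imwrite('pics/c41.png',cv2.resize(c['pixels'][0:100,190:330,::-1],None,fx=5.5,fy=5.5,interpolation=cv2.INTER_NEAREST))
E
```

```text
t 25.48 pos [ 0.5086 -0.0306  0.1779] rot [-179.95     -0.0074    7.0556] F [-0.3461  0.4041 -2.119 ] w 0.0197 q [-26.7   2.5  28.1 107.2  -1.3  70.6   8.9]
shift [-0.0009  0.0019  0.0001] turn [-0.0009 -0.0001  0.001 ] rows>= 0.050175022696921895 0.010490365542011756
[-0.0265  0.0868 -0.0108]
```

View pics/c41.png

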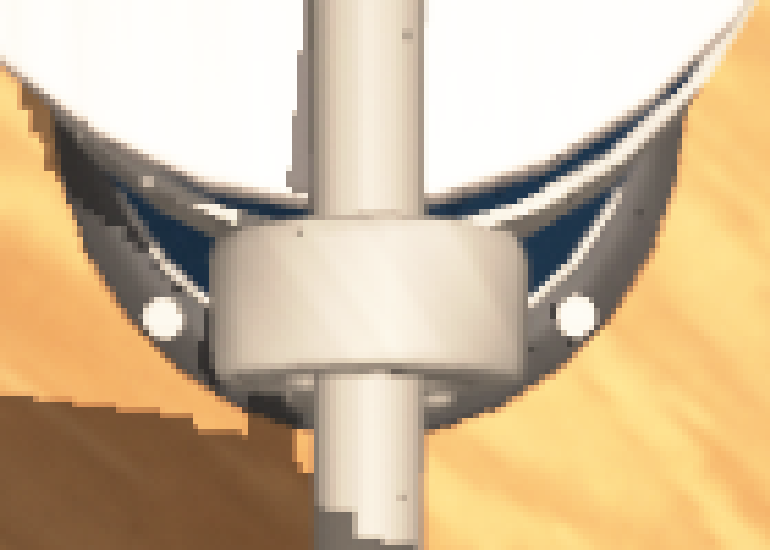

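Request:
{"method": "send_rows", "body": {
  "steps": [
    [[0,-0.004,0],[0,0,0],0.01],
    [[0,-0.008,0],[0,0,0],0.01],
    [[0,-0.012,0],[0,0,0],0.01],
    [[0,-0.016,0],[0,0,0],0.01],
    [[0,-0.02,0],[0,0,0],0.01]
  ]
}}

```text
time_s: 25.9
tool_pos: [0.5062, -0.0113, 0.1779]
tool_rot: [-180.0, -0.0, 7.0]
force: [-0.0, 0.1, -1.3]
grip_width: 0.0195
```

Request:
{"method": "send_rows", "body": {
  "steps": [
    [[0,-0.004,0],[0,0,0],0.01],
    [[0,-0.008,0],[0,0,0],0.01],
    [[0,-0.012,0],[0,0,0],0.01],
    [[0,-0.016,0],[0,0,0],0.01],
    [[0,-0.02,0],[0,0,0],0.01]
  ]
}}

```text
time_s: 26.32
tool_pos: [0.5038, 0.0084, 0.1779]
tool_rot: [-180.0, -0.0, 7.0]
force: [-0.6, 0.5, -0.7]
grip_width: 0.0195
```

```bash
python3 - <<'E'
from ov import *
c=snap('wrist','w24'); s=snap('scene','s24');plan([.4885+.122*.084,.1262-.9925*.084,.1778],[180,0,7]); print(env.get_obs()['wrist_torque'])
cv2.imwrite('pics/c43.png',cv2.resize(s['pixels'][145:215,225:300,::-1],None,fx=8,fy=8,interpolation=cv2.INTER_NEAREST))
E
```

```text
t 26.42 pos [0.5038 0.009  0.1779] rot [-179.9584   -0.0108    7.0823] F [ 0.0876 -0.6656 -2.0815] w 0.0195 q [-29.2   1.7  25.8 107.9  -0.8  70.6   4. ]
shift [-0.0008 -0.0342  0.0001] turn [-0.0007 -0.0002  0.0014] rows>= 0.8198320623948505 0.012965443649219774
[-0.0709  0.0998 -0.0147]
```

View pics/w24.png

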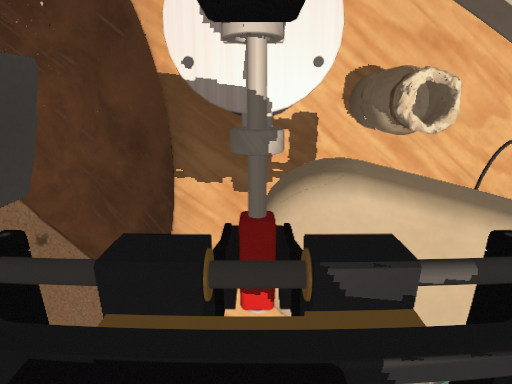

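View pics/c43.png

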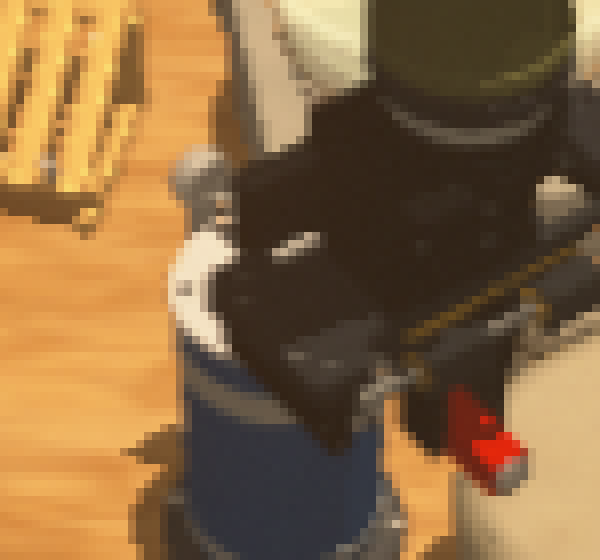

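Request:
{"method": "send_rows", "body": {
  "steps": [
    [[0,-0.003,0],[0,0,0],0.01],
    [[0,-0.006,0],[0,0,0],0.01],
    [[0,-0.01,0],[0,0,0],0.01],
    [[0,-0.014,0],[0,0,0],0.01],
    [[0,-0.018,0],[0,0,0],0.01]
  ]
}}

```text
time_s: 26.83
tool_pos: [0.5016, 0.0263, 0.1779]
tool_rot: [-180.0, -0.0, 7.0]
force: [0.0, 1.0, -0.7]
grip_width: 0.0192
```

Request:
{"method": "send_rows", "body": {
  "steps": [
    [[0,-0.002,0],[0,0,0],0.01],
    [[0,-0.004,0],[0,0,0],0.01],
    [[0,-0.006,0],[0,0,0],0.01],
    [[0,-0.008,0],[0,0,0],0.01],
    [[0,-0.01,0],[0,0,0],0.01]
  ]
}}

```text
time_s: 27.25
tool_pos: [0.5004, 0.0359, 0.1779]
tool_rot: [-180.0, -0.0, 7.0]
force: [-0.4, 0.5, -1.2]
grip_width: 0.0194
```

```bash
python3 - <<'E'
from ov import *
c=snap('wrist','w25'); s=snap('scene','s25');plan([.4885+.122*.084,.1262-.9925*.084,.1778],[180,0,7]); print(env.get_obs()['wrist_torque'])
cv2.imwrite('pics/c44.png',cv2.resize(s['pixels'][145:215,225:300,::-1],None,fx=8,fy=8,interpolation=cv2.INTER_NEAREST))
E
```

```text
t 27.35 pos [0.5004 0.0362 0.1779] rot [-179.9688   -0.0116    7.0373] F [-0.2314  0.3016 -2.6946] w 0.0191 q [-30.9   1.5  24.3 108.1  -0.7  70.6   0.6]
shift [-0.0008 -0.0068  0.0001] turn [-0.0005 -0.0002  0.0007] rows>= 0.16331349668096 0.00698473466678853
[-0.0764 -0.0105  0.0267]
```

View pics/w25.png

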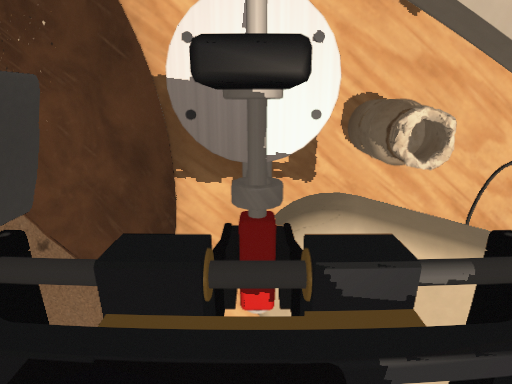

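View pics/c44.png

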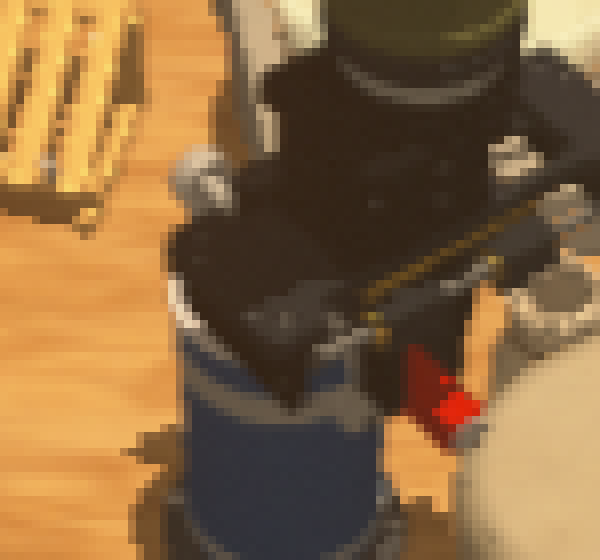

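Request:
{"method": "send_rows", "body": {
  "steps": [
    [[0,-0.001,0],[0,0,0],0.01],
    [[0,-0.002,0],[0,0,0],0.01],
    [[0,-0.003,0],[0,0,0],0.01],
    [[0,-0.004,0],[0,0,0],0.01],
    [[0,-0.005,0],[0,0,0],0.01]
  ]
}}

```text
time_s: 27.77
tool_pos: [0.4998, 0.0409, 0.1779]
tool_rot: [-180.0, -0.0, 7.0]
force: [-0.3, 0.6, -1.4]
grip_width: 0.0193
```

Request:
{"method": "send_rows", "body": {
  "steps": [
    [[0,-0.0005,0],[0,0,0],0.01],
    [[0,-0.001,0],[0,0,0],0.01],
    [[0,-0.0015,0],[0,0,0],0.01],
    [[0,-0.002,0],[0,0,0],0.01],
    [[0,-0.002,0],[0,0,0],0.01]
  ]
}}

```text
time_s: 28.18
tool_pos: [0.4996, 0.0429, 0.1779]
tool_rot: [-180.0, -0.0, 7.0]
force: [-0.0, 0.3, -1.5]
grip_width: 0.0198
```

```bash
python3 - <<'E'
from ov import *
c=snap('wrist','w26'); plan([.4885+.122*.084,.1262-.9925*.084,.1778],[180,0,7])
cv2.imwrite('pics/c45.png',cv2.resize(c['pixels'][130:320,180:340,::-1],None,fx=3.1,fy=3.1,interpolation=cv2.INTER_NEAREST))
E
```

```text
t 28.23 pos [0.4996 0.0428 0.1779] rot [-179.9806   -0.0109    7.0143] F [ 0.6247  0.4702 -2.1609] w 0.0191 q [-31.3   1.4  23.9 108.1  -0.6  70.6  -0.2]
shift [-0.0008 -0.0001  0.0001] turn [-0.0003 -0.0002  0.0002] rows>= 0.020056853361901904 0.003701397233451864
```

View pics/c45.png

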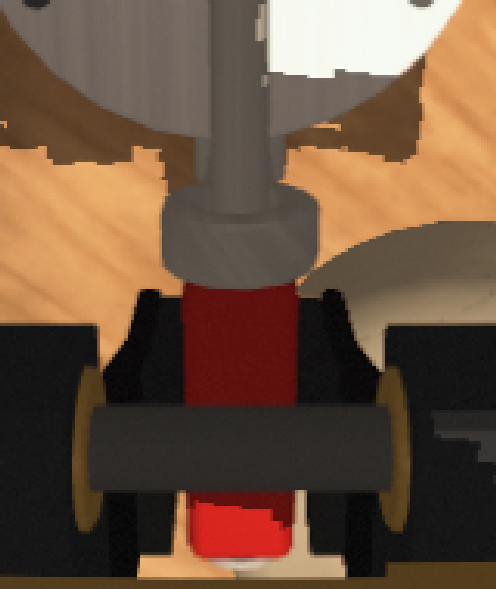

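Almost there; creep until the shoulder touches.

Request:
{"method": "send_rows", "body": {
  "steps": [
    [[0,-0.0005,0],[0,0,0],0.01],
    [[0,-0.001,0],[0,0,0],0.01],
    [[0,-0.0015,0],[0,0,0],0.01],
    [[0,-0.002,0],[0,0,0],0.01],
    [[0,-0.0025,0],[0,0,0],0.01]
  ]
}}

```text
time_s: 28.65
tool_pos: [0.4995, 0.0432, 0.178]
tool_rot: [179.9, -0.0, 6.9]
force: [0.8, -6.7, -1.7]
grip_width: 0.0195
```

Request:
{"method": "send_rows", "body": {
  "steps": [
    [[0,-0.0005,0],[0,0,0],0.01],
    [[0,-0.001,0],[0,0,0],0.01],
    [[0,-0.001,0],[0,0,0],0.01],
    [[0,-0.001,0],[0,0,0],0.01],
    [[0,-0.001,0],[0,0,0],0.01]
  ]
}}

```text
time_s: 29.07
tool_pos: [0.4995, 0.0432, 0.1779]
tool_rot: [179.8, -0.0, 6.9]
force: [1.0, -8.1, -2.0]
grip_width: 0.02
```

Request:
{"method": "send_rows", "body": {
  "steps": [
    [[0,0.0008,0.0004],[0,0,0],0.01],
    [[0,0.0015,0.0008],[0,0,0],0.01],
    [[0,0.0015,0.0012],[0,0,0],0.01],
    [[0,0.0015,0.0016],[0,0,0],0.01],
    [[0,0.0015,0.002],[0,0,0],0.01]
  ]
}}

```text
time_s: 29.48
tool_pos: [0.4998, 0.0432, 0.1764]
tool_rot: [179.9, -0.1, 6.9]
force: [0.0, -5.8, 1.0]
grip_width: 0.0195
```

```bash
python3 - <<'E'
from ov import *
plan([.4885+.122*.084,.1262-.9925*.084,.1778],[180,0,7]);print(env.get_obs()['wrist_torque'])
E
```

```text
t 29.48 pos [0.4998 0.0432 0.1764] rot [179.9187  -0.0561   6.9436] F [ 0.0085 -5.8332  0.9981] w 0.0195 q [-31.4   1.5  23.8 108.2  -0.6  70.3  -0.4]
shift [-0.0011  0.0003 -0.0014] turn [ 0.0014 -0.001  -0.001 ] rows>= 0.04412605536680593 0.015888288786956077
[-1.3751 -0.0266  0.0661]
```

Request:
{"method": "send_rows", "body": {
  "steps": [
    [[0,0.0003,0.0004],[0,0,0],0.01],
    [[0,0.0003,0.0004],[0,0,0],0.018],
    [[0,0.0003,0.0004],[0,0,0],0.021],
    [[0,0.0003,0.0004],[0,0,0],0.026],
    [[0,0.0003,0.0004],[0,0,0],0.032]
  ]
}}

```text
time_s: 29.9
tool_pos: [0.4994, 0.0458, 0.1757]
tool_rot: [-179.9, -0.0, 7.1]
force: [-0.1, -0.1, 0.5]
grip_width: 0.027
```

Request:
{"method": "send_rows", "body": {
  "steps": [
    [[0,0,0],[0,0,0],0.04],
    [[0,0,0],[0,0,0],0.04],
    [[0,0,0],[0,0,0],0.04],
    [[0,0,0],[0,0,0],0.04],
    [[0,0,0],[0,0,0],0.04]
  ]
}}

```text
time_s: 30.32
tool_pos: [0.4994, 0.0446, 0.1755]
tool_rot: [-180.0, -0.0, 7.0]
force: [-0.3, 0.6, 0.5]
grip_width: 0.0397
```

```bash
python3 - <<'E'
from ov import *
c=snap('wrist','w27'); plan([.4885+.122*.084,.1262-.9925*.084,.1778],[180,0,7])
cv2.imwrite('pics/c46.png',cv2.resize(c['pixels'][0:330,140:360,::-1],None,fx=1.8,fy=1.8))
E
```

```text
t 30.37 pos [0.4994 0.0445 0.1755] rot [-179.9697   -0.0121    7.0098] F [ 0.5824 -0.0197  0.01  ] w 0.0398 q [-31.4   1.5  23.8 108.3  -0.7  70.3  -0.4]
shift [-0.0008  0.0016 -0.0023] turn [-0.0005 -0.0002  0.0002] rows>= 0.06952286111285783 0.004753535001142743
```

View pics/c46.png

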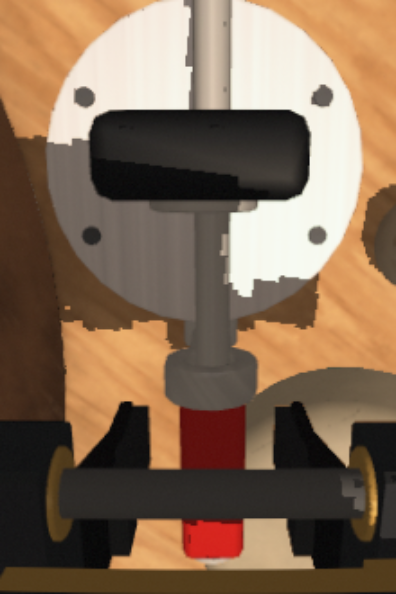

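Released; raise straight up and back away.

Request:
{"method": "send_rows", "body": {
  "steps": [
    [[0,0,-0.006],[0,0,0],0.04],
    [[0,0,-0.02],[0,0,0],0.04],
    [[0,0,-0.04],[0,0,0],0.04],
    [[0,0,-0.06],[0,0,0],0.04],
    [[0,0,-0.08],[0,0,0],0.04]
  ]
}}

```text
time_s: 30.78
tool_pos: [0.4993, 0.0444, 0.2568]
tool_rot: [-180.0, -0.0, 7.0]
force: [0.6, -0.7, 0.4]
grip_width: 0.04
```

Request:
{"method": "send_rows", "body": {
  "steps": [
    [[0,0.01,-0.02],[0,0,0],0.04],
    [[0,0.03,-0.04],[0,0,0],0.04],
    [[0,0.06,-0.06],[0,0,0],0.04],
    [[0,0.09,-0.07],[0,0,0],0.04],
    [[0,0.11,-0.07],[0,0,0],0.04]
  ]
}}

```text
time_s: 31.2
tool_pos: [0.514, -0.0683, 0.3291]
tool_rot: [179.9, -0.3, 6.9]
force: [-0.4, -0.2, 0.2]
grip_width: 0.0397
```

```bash
python3 - <<'E'
from ov import *
c=snap('wrist','w28'); s=snap('scene','s28'); t=snap('top','t28'); print(env.get_obs()['tool_pos'])
over(s,(230,150,75,65),9,(.4912,.1245),7,'pics/c47.png')
cv2.imwrite('pics/c48.png',cv2.resize(s['pixels'][145:220,225:310,::-1],None,fx=8,fy=8,interpolation=cv2.INTER_CUBIC))
cv2.imwrite('pics/c49.png',cv2.resize(t['pixels'][160:205,215:300,::-1],None,fx=9,fy=9,interpolation=cv2.INTER_CUBIC))
E
```

```text
[ 0.5127 -0.0667  0.3262]
```

View pics/c48.png

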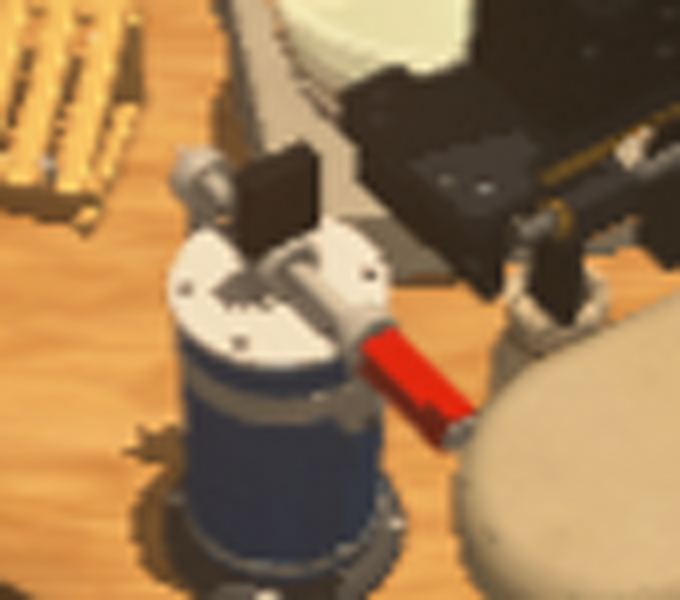

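View pics/c49.png

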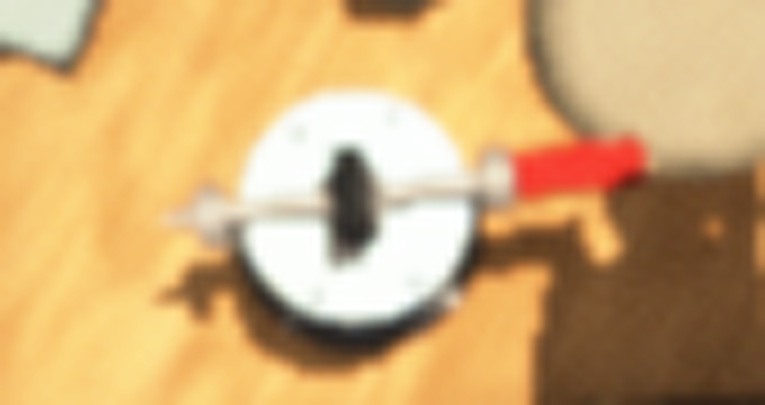

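View pics/w28.png

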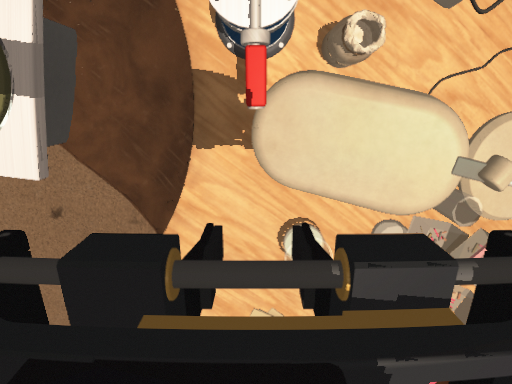

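```bash
python3 - <<'E'
from h import *
c=snap('wrist','w29')
cv2.imwrite('pics/c50.png',cv2.resize(c['pixels'][0:120,200:310,::-1],None,fx=5,fy=5,interpolation=cv2.INTER_NEAREST))
E
```

```text
(no output)
```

View pics/c50.png

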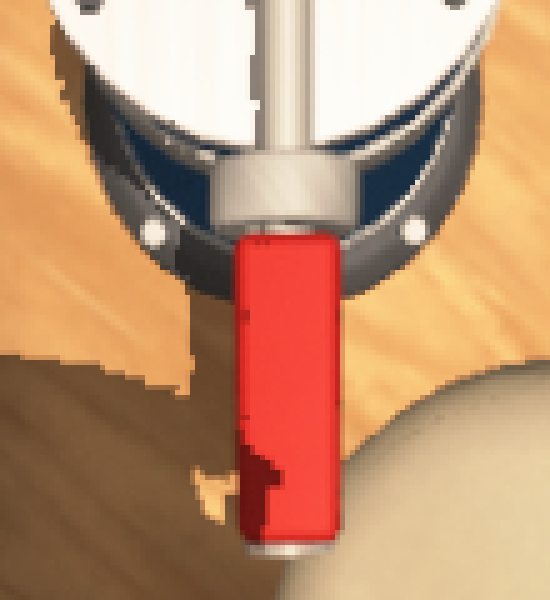

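```bash
python3 - <<'E'
from h import *
c=load('w29'); yw=np.radians(7);yv=np.array([-np.sin(yw),np.cos(yw),0]);C=np.array([.4880,.1262,0])
f=lambda P:((proj(c,P)+.5)-[200,0])*5
for d,z,l in((-.066,.196,'ear outer top'),(-.054,.196,'ear inner top'),(-.066,.192,'shoulder top flush z.192'),(-.066,.1895,'flush z.1895'),(-.068,.1895,'gap2'),(-.066,.187,'shaft/bore top'),(-.122,.192,'end'),(-.122,.188,'end low')):
    print(l,f(C+yv*d+[0,0,z]))
print(c['position'])
cv2.imwrite('pics/c51.png',cv2.resize(c['pixels'][25:60,235:280,::-1],None,fx=16,fy=16,interpolation=cv2.INTER_NEAREST))
E
```

```text
ear outer top [[284.73   219.8262]]
ear inner top [[284.4876 147.3195]]
shoulder top flush z.192 [[284.7739 223.9528]]
flush z.1895 [[284.8007 226.474 ]]
gap2 [[284.8398 238.1861]]
shaft/bore top [[284.827  228.9521]]
end [[285.8449 543.5104]]
end low [[285.8716 543.1315]]
[0.5026 0.0103 0.4875]
```

View pics/c51.png

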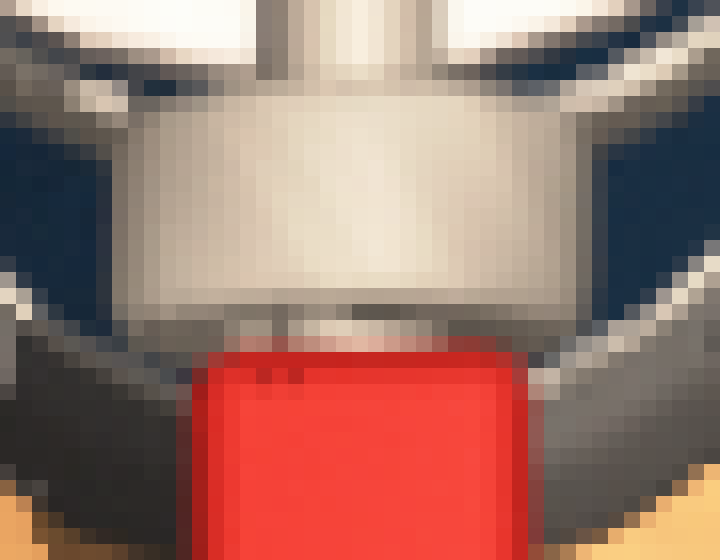

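```bash
python3 - <<'E'
from h import *
plan([.488+.1219*.15,.1262-.9925*.15,.177],[180,0,7])
E
```

```text
t 31.4 pos [ 0.5127 -0.0647  0.3257] rot [-179.9342   -0.0192    6.9537] F [ 0.6844  0.8167 -0.5297] w 0.0401 q [-25.9  -0.6  30.2  93.1   0.2  87.4  11.2]
shift [-0.0013 -0.0423  0.1487] turn [-0.0011 -0.0003 -0.0008] rows>= 3.708036911687285 0.01154631603512634
```

Request:
{"method": "send_rows", "body": {
  "steps": [
    [[-0.001,-0.008,0.025],[0,0,0],0.02],
    [[-0.001,-0.018,0.06],[0,0,0],0.005],
    [[-0.001,-0.028,0.1],[0,0,0],0.0],
    [[-0.001,-0.034,0.135],[0,0,0],0.0],
    [[-0.001,-0.036,0.149],[0,0,0],0.0]
  ],
  "grip_force": 10
}}

```text
time_s: 31.82
tool_pos: [0.5037, -0.0255, 0.1712]
tool_rot: [-179.9, 0.5, 7.3]
force: [-0.0, 0.9, -0.1]
grip_width: 0.0142
```

Request:
{"method": "send_rows", "body": {
  "steps": [
    [[0,0,0],[0,0,0],0.0],
    [[0,0,0],[0,0,0],0.0],
    [[0,0,0],[0,0,0],0.0],
    [[0,0,0],[0,0,0],0.0],
    [[0,0,0],[0,0,0],0.0]
  ]
}}

```text
time_s: 32.23
tool_pos: [0.5085, -0.0292, 0.1782]
tool_rot: [-180.0, -0.2, 7.0]
force: [-0.6, 0.6, 0.4]
grip_width: 0.0006
```

```bash
python3 - <<'E'
from h import *
c=snap('wrist','w30')
plan([.488+.1219*.15,.1262-.9925*.15,.177],[180,0,7])
E
```

```text
t 32.28 pos [ 0.5083 -0.0292  0.1779] rot [-179.9692   -0.1534    6.9905] F [-0.2323 -0.1085 -0.3035] w 0.0005 q [-27.3   2.3  28.5 107.4  -1.2  70.4   8.6]
shift [-0.0012 -0.0067  0.0009] turn [-0.0005 -0.0027 -0.0002] rows>= 0.16570297407109752 0.021891526434587263
```

View pics/w30.png

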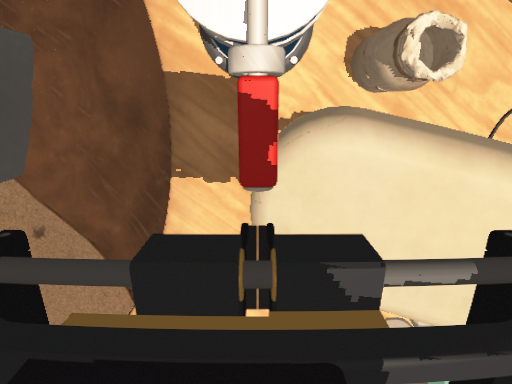

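Behind the handle, centred. Push forward slowly.

Request:
{"method": "send_rows", "body": {
  "steps": [
    [[0,-0.004,0.001],[0,0,0],0.0],
    [[0,-0.008,0.001],[0,0,0],0.0],
    [[0,-0.011,0.001],[0,0,0],0.0],
    [[0,-0.014,0.001],[0,0,0],0.0],
    [[0,-0.016,0.001],[0,0,0],0.0]
  ]
}}

```text
time_s: 32.7
tool_pos: [0.5054, -0.0125, 0.1755]
tool_rot: [-180.0, -0.0, 7.0]
force: [0.1, -0.4, 0.2]
grip_width: 0.0007
```

Request:
{"method": "send_rows", "body": {
  "steps": [
    [[0,-0.0015,0],[0,0,0],0.0],
    [[0,-0.003,0],[0,0,0],0.0],
    [[0,-0.0045,0],[0,0,0],0.0],
    [[0,-0.006,0],[0,0,0],0.0],
    [[0,-0.006,0],[0,0,0],0.0]
  ]
}}

```text
time_s: 33.12
tool_pos: [0.5047, -0.007, 0.1755]
tool_rot: [-180.0, -0.0, 7.0]
force: [0.4, -0.7, 0.5]
grip_width: 0.0006
```

Request:
{"method": "send_rows", "body": {
  "steps": [
    [[0,-0.0005,0],[0,0,0],0.0],
    [[0,-0.001,0],[0,0,0],0.0],
    [[0,-0.0015,0],[0,0,0],0.0],
    [[0,-0.002,0],[0,0,0],0.0],
    [[0,-0.0025,0],[0,0,0],0.0]
  ]
}}

```text
time_s: 33.53
tool_pos: [0.5046, -0.0065, 0.1757]
tool_rot: [179.9, -0.0, 6.9]
force: [0.5, -6.0, 1.2]
grip_width: 0.0004
```

Request:
{"method": "send_rows", "body": {
  "steps": [
    [[0,-0.0005,0],[0,0,0],0.0],
    [[0,-0.001,0],[0,0,0],0.0],
    [[0,-0.0015,0],[0,0,0],0.0],
    [[0,-0.002,0],[0,0,0],0.0],
    [[0,-0.002,0],[0,0,0],0.0]
  ]
}}

```text
time_s: 33.95
tool_pos: [0.5047, -0.0064, 0.1759]
tool_rot: [179.8, -0.0, 6.9]
force: [0.3, -8.2, 1.9]
grip_width: 0.0006
```

```bash
python3 - <<'E'
from h import *
c=snap('wrist','w31')
cv2.imwrite('pics/c52.png',cv2.resize(c['pixels'][60:250,200:320,::-1],None,fx=3.1,fy=3.1,interpolation=cv2.INTER_NEAREST))
E
```

```text
(no output)
```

View pics/c52.png

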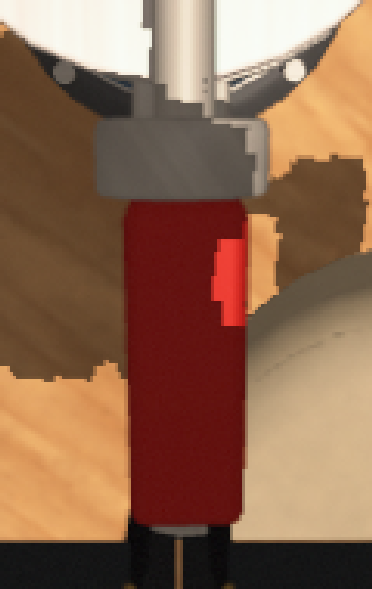

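Request:
{"method": "send_rows", "body": {
  "steps": [
    [[0,0.002,0],[0,0,0],0.0],
    [[0,0.006,0],[0,0,0],0.0],
    [[0,0.014,0],[0,0,0],0.0],
    [[0,0.025,-0.01],[0,0,0],0.0],
    [[0,0.035,-0.03],[0,0,0],0.0]
  ]
}}

```text
time_s: 34.42
tool_pos: [0.5068, -0.0381, 0.2041]
tool_rot: [-180.0, 0.3, 7.0]
force: [0.4, 0.5, 0.5]
grip_width: 0.0009
```

Request:
{"method": "send_rows", "body": {
  "steps": [
    [[0,0.005,-0.025],[0,0,0],0.0],
    [[0,0.01,-0.055],[0,0,0],0.0],
    [[0,0.01,-0.085],[0,0,0],0.0],
    [[0,0.01,-0.11],[0,0,0],0.0],
    [[0,0.01,-0.12],[0,0,0],0.0]
  ]
}}

```text
time_s: 34.83
tool_pos: [0.5111, -0.0483, 0.3301]
tool_rot: [-180.0, -0.4, 7.0]
force: [-0.0, 0.3, 0.5]
grip_width: 0.0008
```

Request:
{"method": "send_rows", "body": {
  "steps": [
    [[0,0,0],[0,0,0],0.0],
    [[0,0,0],[0,0,0],0.0],
    [[0,0,0],[0,0,0],0.0],
    [[0,0,0],[0,0,0],0.0],
    [[0,0,0],[0,0,0],0.0]
  ]
}}

```text
time_s: 35.25
tool_pos: [0.509, -0.0474, 0.324]
tool_rot: [-180.0, 0.1, 7.0]
force: [0.3, -0.3, -0.0]
grip_width: 0.0002
```

```bash
python3 - <<'E'
from h import *
c=snap('wrist','w32'); s=snap('scene','s32'); print(env.get_obs()['tool_pos'])
cv2.imwrite('pics/c53.png',cv2.resize(c['pixels'][15:125,215:300,::-1],None,fx=5.4,fy=5.4,interpolation=cv2.INTER_NEAREST))
E
```

```text
[ 0.5092 -0.0475  0.3246]
```

View pics/c53.png

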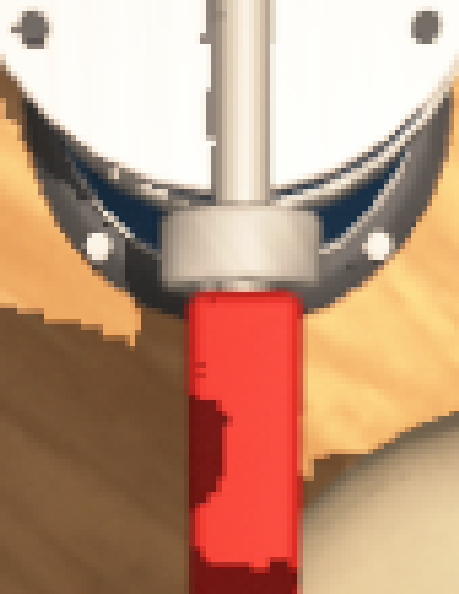

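View pics/s32.png

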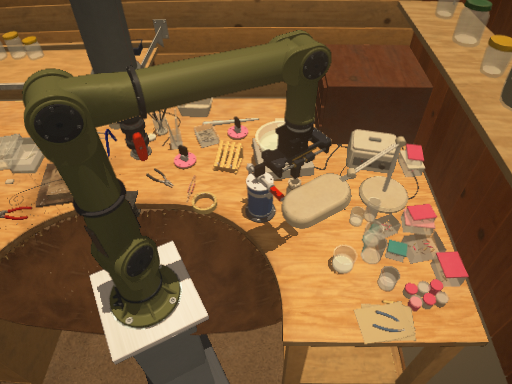

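```bash
python3 - <<'E'
from h import *
for n,x0,y0,k in(('w32',215,15,5.4),('w31',200,60,3.1),('w29',200,0,5)):
    c=load(n); yw=np.radians(7);yv=np.array([-np.sin(yw),np.cos(yw),0]);C=np.array([.4880,.1262,0])
    f=lambda P:(((proj(c,P)+.5)-[x0,y0])*k)[0,1].round(1)
    print(n,[(l,f(C+yv*d+[0,0,z])) for d,z,l in((-.066,.196,'eartop'),(-.054,.196,'earin'),(-.066,.192,'flush.192'),(-.066,.1895,'flush.1895'),(-.066,.187,'.187'),(-.068,.1895,'gap2'),(-.122,.192,'end.192'),(-.122,.187,'end.187'))])
c=load('w32');cv2.imwrite('pics/c54.png',cv2.resize(c['pixels'][45:80,235:280,::-1],None,fx=16,fy=16,interpolation=cv2.INTER_NEAREST))
E
```

```text
w32 [('eartop', np.float64(280.3)), ('earin', np.float64(203.1)), ('flush.192', np.float64(283.0)), ('flush.1895', np.float64(284.6)), ('.187', np.float64(286.3)), ('gap2', np.float64(297.1)), ('end.192', np.float64(621.3)), ('end.187', np.float64(618.9))]
w31 [('eartop', np.float64(204.6)), ('earin', np.float64(119.5)), ('flush.192', np.float64(202.5)), ('flush.1895', np.float64(201.3)), ('.187', np.float64(200.1)), ('gap2', np.float64(214.6)), ('end.192', np.float64(545.9)), ('end.187', np.float64(533.6))]
w29 [('eartop', np.float64(219.8)), ('earin', np.float64(147.3)), ('flush.192', np.float64(224.0)), ('flush.1895', np.float64(226.5)), ('.187', np.float64(229.0)), ('gap2', np.float64(238.2)), ('end.192', np.float64(543.5)), ('end.187', np.float64(543.0))]
```

View pics/c54.png

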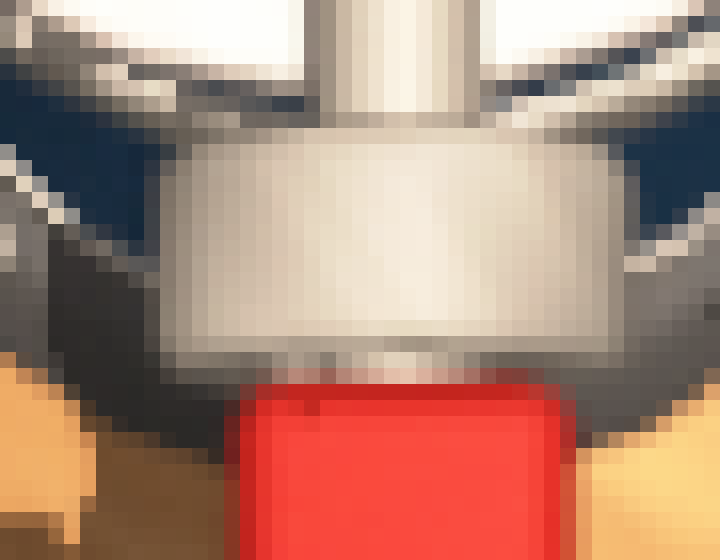

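```bash
python3 - <<'E'
from ov import *
s=load('s32'); a=load('scene0')['pixels'].astype(int); b=s['pixels'].astype(int)
for n,(x,y,w,h) in dict(goblet=(328,240,32,36),tape=(188,188,34,28),jar=(284,174,20,16)).items(): print(n,np.abs(a[y:y+h,x:x+w]-b[y:y+h,x:x+w]).mean())
over(s,(230,150,80,60),9,(.4912,.1245),7,'pics/c55.png')
print(env.get_obs()['time_s'],env.get_obs()['joint_velocities'])
E
```

```text
goblet 6.449074074074074
tape 5.535714285714286
jar 10.85625
35.35 [-0.0427 -0.1378  0.0416 -0.4642  0.0347  0.0637 -0.0515]
```

View pics/c55.png

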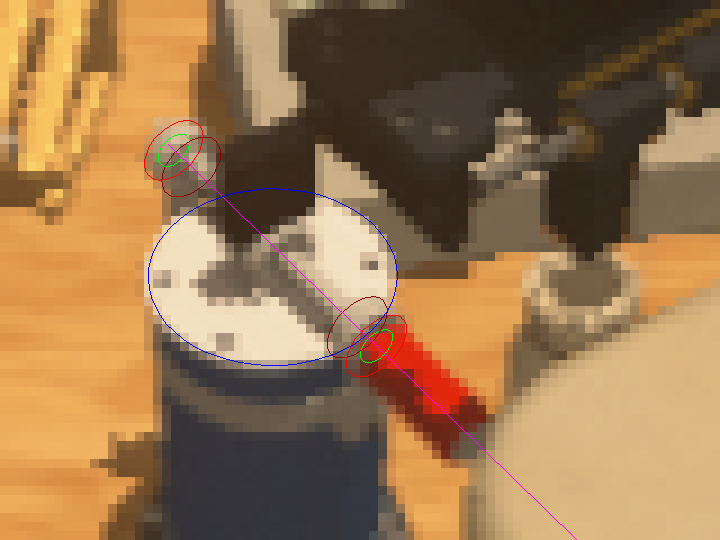

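Lid seated, bar through both ears, gripper clear. Handing in.

```bash
python3 -c "
from cell import env
print(env.sign_off())"
```

```text
the job is handed in; nothing more can be done
None
```

The lid is on the barrel, and the locking bar is through the first ear, the lid's eye and the second ear. I handed the job in at about 35 s with the gripper clear of everything.

**Lid:** I gripped it along its tilt on the stand and lowered it until it stopped firmly at tool height 0.2047 m (0.2036 m expected). I then released it without dropping it. The wrist and scene pictures show it level, with its eye in line with both ears.

**Bar:** It went in with almost no side force and stopped against the ear at about 8 N, within 0.5 mm of the computed end position. The top picture shows the nose sticking out past the far ear.

**Last checks:**
- **Shoulder gap:** After I let go, the wrist picture suggested a gap of roughly 1–1.5 mm between the shoulder and the ear. I pushed the handle end again with closed fingers. It moved no more than about 0.5 mm, stopped firmly at 8 N, and looked flush in the picture taken while pushing. After I backed off, an apparent gap of about 1 mm was still visible; I think this is the handle's rounded edge, but I did not confirm it.
- **Camera disagreement:** The cameras disagreed on the barrel's position by up to about 5 mm. I relied on the wrist view, corrected against the lid held in the gripper, and the fit bore that out.
- **Bystanders:** The beaker and roll of tape look unchanged between the first and last scene pictures. I took the jar to be the pale vessel beside the barrel, which I never approached. Its picture patch differed more, and the scene camera sees that spot close to the arm, so that check says little.

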